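# Recharge the bench drying box and load it with plug trays

### The job

Recharge and load the bench drying box: raise its hood and let it rest on the prop rod, lay every desiccant cartridge flat on the floor of the well, cover them with the perforated shelf on its ledges, and stand every tray of plugs level on the shelf. Then take the hood off the prop, stow the rod back down along the side and shut the hood fully.

Things in the scene. Friction and masses are not known exactly. Their poses are not given: they have to be found in the camera images.
- well (a point): Centre of the floor of the drying box's open well, 12 mm above the bench; x to the box's back, y to its left, z up. Fixed white steel box 180 deep (x), 162 wide (y), rim 92 mm above the bench, front toward the robot. Well 104 (x) x 150 (y), 80 mm deep; along its left and right walls ledges 10 mm wide, tops 46 mm above this point. Behind it a closed housing 70 mm deep.
- hood_hinge (a point): Point on the hood's hinge axis, at the middle of the box's back: 114 mm behind the well's centre and 80 mm above it. The axis runs along the box's y. Same axes as the well.
- hood_handle (a point): Middle of the hood's handle: dark round bar 10 mm thick, 110 mm long, parallel to the hinge, 45 mm in front of the hood's front face, carried by posts at its ends. With the hood shut it is 218 mm in front of the hinge axis and 12 mm above it; it turns with the hood.
- hood (a joint): Hood angle, rad: 0 shut, 1.501 at its rear stop. Aluminium frame with clear top, 173 mm long, 24 mm high, 0.85 kg. Friction just holds it near the rear stop; below about 1.45 it falls shut by itself. On the prop it rests at about 1.36. On its left flank, 80 mm from the hinge, is the socket: a plate the rod's end leans on, with a lip that comes down on the rod's end.
- prop_pivot (a point): Pivot of the prop rod on the left side of the box, 70 mm in front of the hood hinge, 12 mm below it and 112 mm left of the box's middle; its axis runs along the box's y. Same axes as the well.
- prop_knob (a point): Middle of the prop rod's grip: black round stub, 12 mm thick, 48 mm long, sticking out to the box's left from the rod, 85 mm from the pivot; this point is 29 mm outside the rod. The rod is 8 mm thick and 105 mm long, with a 12 mm ball end.
- prop (a joint): Prop rod angle, rad: 0 stowed (lying forward along the box's left side), grows as its end swings up and over to the back; past 1.57 it leans back by itself on the hood's socket plate (2.24 with the hood at its rear stop). As the hood is let down the end slides into the lip's corner, at 2.10. To free it push the hood to its rear stop, then swing the rod forward and down.
- cartridge_1: Desiccant cartridge, aluminium cassette with dark slots, 84 x 42 x 24 mm (x, y, z); on it a black lift tab, 10 mm thick in x, 34 mm long in y, from 24 to 42 mm height. Origin at the centre of the underside. About 0.12 kg. May be absent.
- cartridge_2: A second cartridge, the same as cartridge_1. May be absent.
- shelf: Perforated steel shelf, plate 96 (x) x 142 (y) x 4 mm; over its middle a black lift bar 46 mm long in x, 10 mm thick in y, from 11 to 26 mm above the underside. Origin at the centre of the underside. About 0.22 kg. In the well it lies on the two ledges with its y along the well's y, with 4 mm play all round.
- tray_1: Grey tray 84 x 58 mm (x, y), rim 12 mm high, four plugs fixed in it up to 26 mm height; over its middle a grey lift bar 10 mm thick in x, 42 mm long in y, from 34 to 48 mm height, on two posts. Origin at the centre of the underside. About 0.13 kg. Two fit on the shelf side by side in y, one each side of its lift bar. May be absent.
- tray_2: A second tray, the same as tray_1. May be absent.

How it is judged (in metres and radians):
On the way, in this order (a step that is already met when the one before it is completed fails the run):
1. the hood rests on the prop rod, let go (value of joint hood between 1.33 and 1.39 rad and value of joint prop between 2.02 and 2.18 rad and contact force between the fingers and anything else below 0.3 N), for 0.5 s.
2. with the hood on the prop, every cartridge lies flat on the well's floor (x of cartridge_1 in the frame of well between -0.033 and 0.033 m and y of cartridge_1 in the frame of well between -0.06 and 0.06 m and z of cartridge_1 in the frame of well between -0.004 and 0.004 m and angle between each of cartridge_1, cartridge_2's own z axis and vertical below 0.06 rad and x of cartridge_2 in the frame of well between -0.033 and 0.033 m and y of cartridge_2 in the frame of well between -0.06 and 0.06 m and z of cartridge_2 in the frame of well between -0.004 and 0.004 m and value of joint hood above 1.2 rad and value of joint prop above 1.9 rad), for 0.3 s.
3. with the hood on the prop, the shelf lies on its ledges over the cartridges (all of step 2 and x of shelf in the frame of well between -0.008 and 0.008 m and y of shelf in the frame of well between -0.008 and 0.008 m and z of shelf in the frame of well between 0.042 and 0.05 m and angle between shelf's own z axis and vertical below 0.05 rad), for 0.3 s.
4. with the hood on the prop, every tray stands level on the shelf (all of step 3 and x of tray_1 in the frame of well between -0.033 and 0.033 m and y of tray_1 in the frame of well between -0.055 and 0.055 m and z of tray_1 in the frame of well between 0.046 and 0.054 m and angle between each of tray_1, tray_2's own z axis and vertical below 0.06 rad and x of tray_2 in the frame of well between -0.033 and 0.033 m and y of tray_2 in the frame of well between -0.055 and 0.055 m and z of tray_2 in the frame of well between 0.046 and 0.054 m), for 0.3 s.
5. the prop rod is stowed with the hood still up (value of joint prop below 0.12 rad and value of joint hood above 0.5 rad), for 0.2 s.
At the end, for the whole second after the job is handed in: Cartridges flat on the well's floor, shelf on its ledges above, trays level on the shelf (heights within 4 mm, tilts under 0.06 rad, shelf 0.05), prop rod stowed (under 0.12 rad), hood shut (under 0.03 rad), all at rest (x of cartridge_1 in the frame of well between -0.033 and 0.033 m and y of cartridge_1 in the frame of well between -0.06 and 0.06 m and z of cartridge_1 in the frame of well between -0.004 and 0.004 m and angle between each of cartridge_1, cartridge_2, tray_1, tray_2's own z axis and vertical below 0.06 rad and x of cartridge_2 in the frame of well between -0.033 and 0.033 m and y of cartridge_2 in the frame of well between -0.06 and 0.06 m and z of cartridge_2 in the frame of well between -0.004 and 0.004 m and x of shelf in the frame of well between -0.008 and 0.008 m and y of shelf in the frame of well between -0.008 and 0.008 m and z of shelf in the frame of well between 0.042 and 0.05 m and angle between shelf's own z axis and vertical below 0.05 rad and x of tray_1 in the frame of well between -0.033 and 0.033 m and y of tray_1 in the frame of well between -0.055 and 0.055 m and z of tray_1 in the frame of well between 0.046 and 0.054 m and x of tray_2 in the frame of well between -0.033 and 0.033 m and y of tray_2 in the frame of well between -0.055 and 0.055 m and z of tray_2 in the frame of well between 0.046 and 0.054 m and value of joint hood below 0.03 rad and value of joint prop below 0.12 rad and linear speed of each of cartridge_1, cartridge_2, shelf, tray_1, tray_2 below 0.02 m/s); the robot touches nothing.
Of cartridge_1, cartridge_2 only 1 to 2 are there at a start; the rules pass over those that are not, and their reading is None.
Of tray_1, tray_2 only 1 to 2 are there at a start; the rules pass over those that are not, and their reading is None.
At some moment in a run one of cartridge_1, cartridge_2, tray_1, tray_2 may be knocked a few centimetres aside while the robot is not near it.
Once in a run the grip may slacken for a moment while it holds something.
It also fails if it takes over 210 s, if anything falls off the work surface, if the arm or the gripper's body presses on something with over 40 N, if the wrist force passes 120 N, or if a joint passes its speed limit or range.

### The arm

A 7-joint arm with a two-finger parallel gripper is mounted at the origin on the work surface; the furniture and walls round the work are solid. World frame = base frame: x ahead of the robot, y to its left, z up, the work surface at z = 0. Lengths are in m, angles in degrees, forces in N, time in s.
With the tool pointing down it reaches from about 0.35 to 0.9 m from the base axis. Payload 19.9 kg.
Tool frame: the origin (TCP) lies between the finger pads; the fingertips stand 17 mm ahead of it and the grasp point (between the pads) lies 2 mm behind it; z points along the fingers, x is the direction in which the jaws open and shut, and the axes are right-handed (so a half turn about z gives the same grasp; the last joint's range is limited). The gripper opens to 94 mm and grips with 3 to 60 N. Pads are 16 mm wide; open, the fingers measure 119 mm over their backs; the gripper's body (75 mm by 177 mm) begins 78 mm behind the grasp point.
Start: joints at [-79.498, 23.915, -0.59, 92.452, 0.269, 63.638, -3.037], TCP at [0.139, 0.609, 0.222] pointing down, gripper open.
Joint ranges: [-161.28, 161.28], [-22.2, 115.67], [-73.04, 71.86], [3.21, 147.25], [-68.34, 248.33], [10.77, 114.83], [-161.83, 161.83]. Speed limits (degrees/s): [108.29, 108.29, 136.94, 136.94, 172.46, 172.46, 172.46].

### API

Orientations are given as a 3x3 rotation matrix whose columns are the frame's x, y, z axes.
In Python, from plant import get_obs, grab_frame, hand_in gives the robot as it stands.
- The arm moves only by the tool send_rows, never from a script. Its argument "series" is a list that holds one entry, the list of rows, each a list of 7 numbers: the turn, a rotation vector about the tool's x, y, z in rad, then the shift along the tool's x, y, z in mm, then the opening in per cent of the stroke, from 0 (shut) to 100 (fully open). In form: [[[wx, wy, wz, dx, dy, dz, gripper], ...]]. A call has 1 to 20 rows; each row shifts and turns the pose as measured when the row begins, along the tool's axes as they then stand; what a row does not reach is not made up. A row lasts 1/12 s, in which the tool goes at most 41.7 mm and 7.16 degrees, less where a joint would pass 70% of its speed; a pose out of reach is approached as far as the arm can. A call is refused whole if a number of a shift passes 41.7 or a number of a turn 0.125, either way. A call with a gripper value outside its range is refused whole. The fingers move at their own pace and stop on an object; the grip force is fixed at half the most. Time passes only in rows, so rows that do not move let the fingers close. It gives the time, the measured TCP pose, the force and the opening at its end, in the units of the state.
- get_obs(): the state, without advancing time (a new reading comes with each control period).
- grab_frame(name): name is "side" or "top" or "wrist"; returns a dict with "frame" (480x640x3 uint8, red, green, blue), "vertical_fov" (degrees; the focal length in pixels is half the picture's height over the tangent of half this angle, whatever the lens; pixels are square), "cx", "cy" (the principal point, pixels), "pose" (4x4, takes a point from camera to world coordinates); the wrist camera has in their place "mount" (4x4, takes a point from camera to tool coordinates, whose origin is the TCP and whose axes are the tool frame's). Camera axes: x right, y down, z forward; pixel columns grow to the right and rows downward; lengths in m; the calibration is good to about 2 mm. A picture is of the moment at which its call begins: read the wrist's pose just before it. There is no depth.
- hand_in(): hands the job in, once; it reports no verdict.
The state is a dict: "clock": time; "q": joint angles; "qd": joint speeds; "effort": joint torques, N m; "eef_pos": TCP position; "eef_rot": TCP orientation; "contact_force": force on the tool from outside, world axes, zero at the start; "moment": the same for the moment, N m; "grip_width": finger opening in m.
Only numpy, scipy, OpenCV 4.12 (cv2) and the standard library are available. Lean on these libraries where they do the work, as an engineer would, in place of code of your own. Each camera call takes 0.05 s, during which the arm holds its last target.

## Working session

There is one attempt and no reset: what is moved stays moved. The work goes in short steps, Python scripts to look and compute and a tool call to move; the robot and the scene stay as the last step left them, time stands still between calls to the robot, and variables do not carry over. Pictures are saved under pics/ and viewed, and the job is handed in when it is done.

Besides the shell and the picture viewer there is one more tool, called after "Call:" as name([rows], argument=value, ...), one row to a line, values as JSON. send_rows: Moves the arm, as the interface text tells. Its arguments: {"type":"object","properties":{"series":{"type":"array"}},"required":["series"]}

```bash
mkdir -p pics; ls
python3 - <<'E'
from plant import get_obs, grab_frame
import cv2,numpy as np
o=get_obs()
for k,v in o.items(): print(k,np.round(v,4).tolist())
for n in ("side","top","wrist"):
    f=grab_frame(n); cv2.imwrite(f"pics/{n}0.png",f["frame"][:,:,::-1])
    print(n,f["vertical_fov"],f["cx"],f["cy"],np.round(f.get("pose",f.get("mount")),4).tolist(), [k for k in f])
E
```

```text
pics
clock 0.0
q [-79.499, 23.9471, -0.592, 92.4825, 0.2693, 63.6374, -3.0363]
qd [0.0363, 0.0095, 0.0099, 0.0844, 0.0674, 0.0199, -0.0336]
effort [-0.0002, -85.1256, 0.6385, -42.5966, -0.0489, 0.0187, 0.0001]
eef_pos [0.1392, 0.609, 0.2219]
eef_rot [[0.2228, 0.9749, -0.0002], [0.9749, -0.2228, -0.0011], [-0.0011, 0.0001, -1.0]]
contact_force [-0.3271, -0.5289, 0.0658]
moment [0.0358, -0.0815, 0.0217]
grip_width 0.0944
side 47.77969287180302 308.9887543091296 230.322177449792 [[-0.9235, 0.2412, -0.2982, 0.9637], [0.383, 0.621, -0.6838, 1.0008], [0.0203, -0.7457, -0.6659, 0.8809], [0.0, 0.0, 0.0, 1.0]] ['frame', 'vertical_fov', 'cx', 'cy', 'pose']
top 55.235916593478024 320.52722504955403 244.3551806087576 [[-0.0153, -0.9815, 0.1908, 0.4099], [-0.999, 0.0229, 0.0378, 0.1643], [-0.0415, -0.1901, -0.9809, 1.0307], [0.0, 0.0, 0.0, 1.0]] ['frame', 'vertical_fov', 'cx', 'cy', 'pose']
wrist 71.43652836646852 318.5700891716833 234.0397486915254 [[1.0, 0.0005, 0.0009, 0.0009], [-0.0007, 0.9646, 0.2636, -0.0766], [-0.0008, -0.2636, 0.9646, -0.1616], [0.0, 0.0, 0.0, 1.0]] ['frame', 'vertical_fov', 'cx', 'cy', 'mount']
```

```bash
cat > h.py <<'E'
from plant import get_obs, grab_frame
import cv2,numpy as np
from scipy.spatial.transform import Rotation as R
def cam(n):
    o=get_obs(); f=grab_frame(n)
    if 'pose' in f: T=np.array(f['pose'])
    else:
        W=np.eye(4); W[:3,:3]=o['eef_rot']; W[:3,3]=o['eef_pos']; T=W@np.array(f['mount'])
    F=240/np.tan(np.radians(f['vertical_fov']/2))
    return dict(img=np.array(f['frame'])[:,:,::-1].copy(),T=T,F=F,cx=f['cx'],cy=f['cy'])
def proj(c,p):
    p=np.atleast_2d(p); q=(p-c['T'][:3,3])@c['T'][:3,:3]
    return np.c_[c['F']*q[:,0]/q[:,2]+c['cx'],c['F']*q[:,1]/q[:,2]+c['cy']]
def back(c,uv,z):
    uv=np.atleast_2d(uv).astype(float)
    d=np.c_[(uv[:,0]-c['cx'])/c['F'],(uv[:,1]-c['cy'])/c['F'],np.ones(len(uv))]@c['T'][:3,:3].T
    o=c['T'][:3,3]; return o+d*((z-o[2])/d[:,2])[:,None]
def crop(c,x0,y0,w,h,s,name):
    cv2.imwrite('pics/'+name,cv2.resize(c['img'][y0:y0+h,x0:x0+w],None,fx=s,fy=s,interpolation=cv2.INTER_CUBIC))
E
python3 - <<'E'
from h import *
c=cam('top'); crop(c,180,150,320,180,2.5,'t1.png')
s=cam('side'); crop(s,190,120,270,240,2.9,'s1.png')
print(back(c,[[447,210]],.09),back(c,[[312,243],[281,262],[256,280],[218,308]],.02))
E
```

```text
[[ 0.66007427 -0.06590359  0.09      ]] [[0.61008748 0.2223855  0.02      ]
 [0.56839037 0.29236023 0.02      ]
 [0.52908534 0.3481994  0.02      ]
 [0.46872302 0.43192226 0.02      ]]
```

```bash
cat >> h.py <<'E'
from scipy.optimize import least_squares
def fit(obs,z0,x0):
    # obs: list of (cam, uv, localpt)
    def r(p):
        Rz=R.from_euler('z',p[2]).as_matrix(); out=[]
        for c,uv,l in obs:
            out.append(proj(c,Rz@np.array(l)+[p[0],p[1],z0])[0]-uv)
        return np.ravel(out)
    s=least_squares(r,x0,loss='soft_l1',f_scale=1.5); return s.x,r(s.x).reshape(-1,2)
E
python3 - <<'E'
from h import *
t=cam('top');s=cam('side')
np.set_printoptions(precision=4,suppress=True)
L=dict(hl=(-104,55,92),hr=(-104,-55,92),kt=(-41,165,68),ki=(-41,117,68),rl=(114,81,104),rr=(114,-81,104),fl=(-59,81,104),fr=(-59,-81,104))
T=dict(hl=(415.5,271),hr=(473,274.4),kt=(364.8,239.2),ki=(386,241.2),rl=(408,167.2),rr=(487.2,172),fl=(406,248),fr=(486,252))
S=dict(hl=(310,174),hr=(298,149.5),kt=(297.6,212.4),ki=(291.7,200),fl=(294.5,178.6),fr=(279,144),rl=(224.5,188),rr=(212.4,153.8))
tc=lambda x,y:(180+x/2.5,150+y/2.5); sc=lambda x,y:(190+x/2.9,120+y/2.9)
ob=[(t,T[k],np.array(L[k])/1e3) for k in T]+[(s,S[k],np.array(L[k])/1e3) for k in S]
p,r=fit(ob,.012,[.6,-.06,0]); print('well',p); print(r)
# carts: top face corners z=24, x +-42,y+-21 ; tab centre top z 42
def quad(hx,hy,z): return [(hx,hy,z),(hx,-hy,z),(-hx,-hy,z),(-hx,hy,z)]
def tab(c,uv): return c,uv
# order: +x+y(top-left in top view), +x-y, -x-y, -x+y
def obj(hx,hy,z,tp,sp,tabz,tt,st,yaw):
    q=np.array(quad(hx,hy,z))/1e3
    ob=[(t,tc(*a),b) for a,b in zip(tp,q) if a]+[(s,sc(*a),b) for a,b in zip(sp,q) if a]
    ob+=[(t,tc(*tt),np.array([0,0,tabz/1e3])),(s,sc(*st),np.array([0,0,tabz/1e3]))]
    p,r=fit(ob,0,[.5,.3,yaw]); print(p,np.degrees(p[2])); print(r.ravel())
obj(42,21,24,[(288,205),(324,185),(370,263),(333,284)],[(349,462),(310,437),(375,377),(413,399)],42,(327,231),(365,402),.5)
obj(42,21,24,[(208,252),(243,232),(296,305),(261,330)],[(437,513),(398,487),(461,424),(497,446)],42,(249,276),(453,448),.5)
obj(42,29,12,[(137,313),(180,275),(242,332),(196,380)],[(543,570),(471,543),(513,466),(581,490)],48,(187,319),(532,489),.7)
obj(48,71,4,[(15,360),(97,304),None,None],[(679,674),(555,613),(641,491),(757,545)],26,(94,395),(661,560),.6)
E
```

```text
well [ 0.6292 -0.0566 -0.0935]
[[ 0.5492  0.0542]
 [-1.6857  0.6041]
 [-1.9845  0.0339]
 [-0.3362 -0.4104]
 [ 0.5181 -1.3412]
 [ 0.2801 -1.4904]
 [-1.1099 -0.7846]
 [ 0.5998  0.8291]
 [ 0.5168 -1.608 ]
 [-0.1032 -1.107 ]
 [ 0.7755 -0.232 ]
 [ 0.9728 -0.3434]
 [ 1.3143 -1.1761]
 [-0.5695 -2.3331]
 [-0.8462  1.3972]
 [-0.5667 -2.2261]]
[0.6086 0.2257 0.5088] 29.15068711764018
[-2.0934  0.2103 -0.3512 -1.0174 -0.056  -0.6195 -1.5984  0.4271  0.5369
 -1.6071 -1.0311 -1.8591 -0.1798 -1.5383  1.4817 -0.9302 -0.9012 -0.6474
 -0.5113 -1.7193]
[0.5689 0.2954 0.5611] 32.148307468173385
[-1.5971  0.3453  0.2109 -1.7882 -0.9956 -0.0021 -2.9841  0.3732  1.6263
 -1.4418 -1.5264 -1.3133 -2.1414 -2.1963  1.6359 -1.6667 -1.2679 -0.1515
 -1.0306 -0.9869]
[0.5317 0.3528 0.7523] 43.104081653719895
[-2.1364 -0.2749 -0.4314 -2.8448 -0.0973  0.8622 -0.7125 -0.1711  0.9738
 -1.0747 -0.5682 -1.079  -1.3209 -1.2088  0.5054 -1.0183 -3.2322 -0.2398
 -0.0728 -3.2211]
[0.4732 0.4338 0.3016] 17.278017213525224
[ -2.5583   2.0316  24.4863   4.6576   1.3048   1.423   -7.5622 -21.6198
  -5.9724  -0.9612   5.7314  21.0633  -1.088   -2.1644  -1.6351  -0.7459]
```

```bash
cat >> h.py <<'E'
np.set_printoptions(precision=4,suppress=True)
WELL=np.array([.6292,-.0566,.012]); WY=-.0935
def wp(x,y,z,mm=True):
    return WELL+R.from_euler('z',WY).as_matrix()@(np.array([x,y,z])/1e3)
def toolR(yaw,tilt=0,flip=0):
    """tool pointing down; tool y axis = direction yaw-90.. see code; tilt: tips lean toward direction of tool... """
    x=np.array([np.cos(yaw),np.sin(yaw),0]); z=np.array([0,0,-1.]); y=np.cross(z,x)
    M=np.c_[x,y,z]
    return M@R.from_rotvec([0,tilt,0]).as_matrix()
def plan(goals,grip,p=None,Rm=None):
    """goals: list of (pos,R,n)"""
    o=get_obs()
    p=np.array(o['eef_pos']) if p is None else p; M=np.array(o['eef_rot']) if Rm is None else Rm
    rows=[]
    for g in goals:
        gp,gR,n=g[:3]; gr=g[3] if len(g)>3 else grip
        d=(np.array(gp)-p)/n; w=R.from_matrix(gR@M.T).as_rotvec()/n  # world
        if np.linalg.norm(d)*1e3>41 or np.linalg.norm(w)>.124: print('TOO FAST',np.linalg.norm(d)*1e3,np.linalg.norm(w),n)
        for i in range(n):
            tw=M.T@w; td=M.T@d*1e3
            rows.append([*np.round(tw,3).tolist(),*np.round(td,1).tolist(),gr])
            M=R.from_rotvec(w).as_matrix()@M; p=p+d
    print(len(rows)); print(str(rows).replace(' ',''))
def st():
    o=get_obs(); print(o['clock'],np.array(o['eef_pos']),'q',np.round(o['q'],1),'F',np.round(o['contact_force'],1),'g',round(o['grip_width'],4)); print(np.round(o['eef_rot'],3).tolist())
E
python3 - <<'E'
from h import *
t=cam('top');s=cam('side')
print('stand',back(s,[(330,125)],0),back(t,[(575,368)],.0),'clamp foot',back(s,[(365,148)],0))
print('rack rim', back(t,[(370,250),(225,350),(468,380)],.03),back(s,[(370,155),(298,222),(460,290),(505,205)],.03))
tc=lambda x,y:(180+x/2.5,150+y/2.5); sc=lambda x,y:(190+x/2.9,120+y/2.9)
q=np.array([(48,71,4),(-48,71,4),(48,-71,4),(-48,-71,4)])/1e3
ob=[(t,tc(97,304),q[0]),(t,tc(15,360),q[1])]+[(s,sc(*a),b) for a,b in zip([(555,613),(679,674),(641,491),(757,545)],q)]
ob+=[(t,tc(94,395),[0,0,.026]),(s,sc(661,560),[0,0,.026])]
print(fit(ob,0,[.47,.43,-1]))
E
```

```text
stand [[ 0.3186 -0.3364  0.    ]] [[ 0.3296 -0.3341  0.    ]] clamp foot [[ 0.2751 -0.181   0.    ]]
rack rim [[ 0.5893  0.0937  0.03  ]
 [ 0.3784  0.4116  0.03  ]
 [ 0.3105 -0.0992  0.03  ]] [[ 0.3016 -0.1039  0.03  ]
 [ 0.5957  0.0898  0.03  ]
 [ 0.3574  0.4178  0.03  ]
 [ 0.0857  0.2174  0.03  ]]
(array([ 0.4685,  0.4346, -0.9764]), array([[ 0.8882, -1.0352],
       [-1.7818,  0.8826],
       [-1.2561, -0.18  ],
       [-0.2799,  1.1632],
       [-0.4716, -1.3671],
       [ 0.8645, -0.8091],
       [-1.5329, -0.0301],
       [ 0.5494, -1.0935]]))
```

Run:
```python
from h import *
t=cam('top');s=cam('side')
for z in (.2,.3,.4): print(z,back(t,[(530,430)],z),back(s,[(400,80),(405,0)],z))
r=np.radians
plan([([.42,.42,.30],toolR(r(42)),9),([.50,.10,.30],toolR(r(10)),10)],100)
```

```text
0.2 [[ 0.2453 -0.1513  0.2   ]] [[ 0.1862 -0.1824  0.2   ]
 [-0.1491 -0.7341  0.2   ]]
0.3 [[ 0.2651 -0.1133  0.3   ]] [[ 0.3004 -0.0086  0.3   ]
 [ 0.0143 -0.4793  0.3   ]]
0.4 [[ 0.2849 -0.0753  0.4   ]] [[ 0.4146  0.1651  0.4   ]
 [ 0.1777 -0.2245  0.4   ]]
19
[[0.0,0.0,0.068,-13.6,35.1,-8.6,100],[0.0,0.0,0.068,-11.1,35.9,-8.6,100],[0.0,0.0,0.068,-8.7,36.6,-8.6,100],[0.0,0.0,0.068,-6.2,37.1,-8.6,100],[0.0,0.0,0.068,-3.6,37.4,-8.6,100],[0.0,0.0,0.068,-1.1,37.6,-8.6,100],[0.0,0.0,0.068,1.5,37.6,-8.6,100],[0.0,0.0,0.068,4.1,37.4,-8.6,100],[0.0,0.0,0.068,6.6,37.0,-8.6,100],[-0.0,-0.0,0.056,-15.5,29.1,-0.0,100],[-0.0,-0.0,0.056,-13.8,30.0,-0.0,100],[-0.0,-0.0,0.056,-12.1,30.7,-0.0,100],[-0.0,-0.0,0.056,-10.4,31.3,-0.0,100],[-0.0,-0.0,0.056,-8.6,31.8,-0.0,100],[-0.0,-0.0,0.056,-6.8,32.3,-0.0,100],[-0.0,-0.0,0.056,-5.0,32.6,-0.0,100],[-0.0,-0.0,0.056,-3.2,32.8,-0.0,100],[-0.0,-0.0,0.056,-1.4,33.0,-0.0,100],[-0.0,-0.0,0.056,0.5,33.0,-0.0,100]]
```

Call:
send_rows([
  [[0,0,0.068,-13.6,35.1,-8.6,100],[0,0,0.068,-11.1,35.9,-8.6,100],[0,0,0.068,-8.7,36.6,-8.6,100],[0,0,0.068,-6.2,37.1,-8.6,100],[0,0,0.068,-3.6,37.4,-8.6,100],[0,0,0.068,-1.1,37.6,-8.6,100],[0,0,0.068,1.5,37.6,-8.6,100],[0,0,0.068,4.1,37.4,-8.6,100],[0,0,0.068,6.6,37.0,-8.6,100],[0,0,0.056,-15.5,29.1,0,100],[0,0,0.056,-13.8,30,0,100],[0,0,0.056,-12.1,30.7,0,100],[0,0,0.056,-10.4,31.3,0,100],[0,0,0.056,-8.6,31.8,0,100],[0,0,0.056,-6.8,32.3,0,100],[0,0,0.056,-5,32.6,0,100],[0,0,0.056,-3.2,32.8,0,100],[0,0,0.056,-1.4,33,0,100],[0,0,0.056,0.5,33,0,100]],
])

```text
clock: 2.13
eef_pos: [0.4994, 0.0766, 0.3028]
eef_rot: [[0.992, 0.13, 0.001], [0.13, -0.992, 0.004], [0.001, -0.004, -1.0]]
contact_force: [-0.0, 0.4, 0.7]
grip_width: 0.0938
```

Run:
```python
from h import *
st(); w=cam('wrist'); cv2.imwrite('pics/w1.png',w['img'])
P=[wp(-104,55,92),wp(-104,-55,92),wp(-41,165,68),wp(-41,117,68),wp(-59,81,104),wp(-59,-81,104),wp(114,81,104)]
print(proj(w,P))
```

```text
2.1333 [0.4994 0.0766 0.3028] q [-39.3   7.8  30.3 104.3  -4.5  69.   -0.2] F [-0.   0.4  0.7] g 0.0938
[[0.992, 0.13, 0.001], [0.13, -0.992, 0.004], [0.001, -0.004, -1.0]]
[[337.0049 277.5887]
 [316.0803 357.9916]
 [411.2848 194.47  ]
 [399.5087 233.5538]
 [382.3933 268.8929]
 [346.8913 388.8519]
 [528.2043 300.4465]]
```

Run:
```python
from h import *
M=toolR(WY,np.pi/4); b=wp(-104,0,92); print(M,b)
z=M[:,2]
plan([(b-z*.09,M,9),(b+z*.002,M,6)],45)
```

```text
[[ 0.704  -0.0934  0.704 ]
 [-0.066  -0.9956 -0.066 ]
 [ 0.7071  0.     -0.7071]] [ 0.5257 -0.0469  0.104 ]
15
[[-0.01,0.087,0.022,-5.7,11.8,15.0,45],[-0.01,0.087,0.022,-6.7,11.8,14.6,45],[-0.01,0.087,0.022,-7.7,11.8,14.1,45],[-0.01,0.087,0.022,-8.6,11.8,13.5,45],[-0.01,0.087,0.022,-9.5,11.9,12.8,45],[-0.01,0.087,0.022,-10.3,12.0,12.1,45],[-0.01,0.087,0.022,-11.1,12.1,11.2,45],[-0.01,0.087,0.022,-11.7,12.3,10.4,45],[-0.01,0.087,0.022,-12.3,12.5,9.4,45],[0.0,-0.0,-0.0,0.0,-0.0,15.3,45],[0.0,-0.0,-0.0,0.0,-0.0,15.3,45],[0.0,-0.0,-0.0,0.0,-0.0,15.3,45],[0.0,-0.0,-0.0,0.0,-0.0,15.3,45],[0.0,-0.0,-0.0,0.0,-0.0,15.3,45],[0.0,-0.0,-0.0,0.0,-0.0,15.3,45]]
```

Call:
send_rows([
  [[-0.01,0.087,0.022,-5.7,11.8,15.0,45],[-0.01,0.087,0.022,-6.7,11.8,14.6,45],[-0.01,0.087,0.022,-7.7,11.8,14.1,45],[-0.01,0.087,0.022,-8.6,11.8,13.5,45],[-0.01,0.087,0.022,-9.5,11.9,12.8,45],[-0.01,0.087,0.022,-10.3,12.0,12.1,45],[-0.01,0.087,0.022,-11.1,12.1,11.2,45],[-0.01,0.087,0.022,-11.7,12.3,10.4,45],[-0.01,0.087,0.022,-12.3,12.5,9.4,45],[0,0,0,0,0,0,45]],
])

```text
clock: 3.02
eef_pos: [0.4763, -0.0358, 0.2]
eef_rot: [[0.796, -0.088, 0.599], [-0.045, -0.995, -0.086], [0.603, 0.042, -0.796]]
contact_force: [0.3, 0.3, -0.1]
grip_width: 0.0421
```

Run:
```python
from h import *
st(); w=cam('wrist'); cv2.imwrite('pics/w2.png',w['img'])
print(proj(w,[wp(-104,55,92),wp(-104,-55,92)]))
M=toolR(WY,np.pi/4); b=wp(-104,0,92)
z=M[:,2]
plan([(b+z*.002,M,6)],45)
```

```text
3.0167 [ 0.4763 -0.0358  0.2   ] q [-35.4  -6.9  29.5 141.5  55.7  13.7 -60.3] F [ 0.3  0.3 -0.1] g 0.0421
[[0.796, -0.088, 0.599], [-0.045, -0.995, -0.086], [0.603, 0.042, -0.796]]
[[298.0194 176.403 ]
 [296.5455 301.1423]]
6
[[0.004,0.023,0.005,-3.0,0.6,18.2,45],[0.004,0.023,0.005,-3.4,0.7,18.1,45],[0.004,0.023,0.005,-3.8,0.8,18.0,45],[0.004,0.023,0.005,-4.2,0.9,17.9,45],[0.004,0.023,0.005,-4.6,1.0,17.8,45],[0.004,0.023,0.005,-5.0,1.1,17.7,45]]
```

Run:
```python
from h import *
M=toolR(WY,np.radians(25)); b=wp(-104,0,92)
z=M[:,2]
plan([(b-z*.06,M,6),(b+z*.002,M,6),(b+z*.002,M,5,0)],45)
```

```text
17
[[0.005,-0.035,0.005,-0.9,1.0,8.1,45],[0.005,-0.035,0.005,-0.7,1.0,8.1,45],[0.005,-0.035,0.005,-0.4,1.0,8.1,45],[0.005,-0.035,0.005,-0.1,1.1,8.1,45],[0.005,-0.035,0.005,0.2,1.1,8.1,45],[0.005,-0.035,0.005,0.5,1.2,8.1,45],[-0.0,-0.0,-0.0,0.0,0.0,10.3,45],[-0.0,-0.0,-0.0,0.0,0.0,10.3,45],[-0.0,-0.0,-0.0,0.0,0.0,10.3,45],[-0.0,-0.0,-0.0,0.0,0.0,10.3,45],[-0.0,-0.0,-0.0,0.0,0.0,10.3,45],[-0.0,-0.0,-0.0,0.0,0.0,10.3,45],[-0.0,-0.0,-0.0,0.0,-0.0,0.0,0],[-0.0,-0.0,-0.0,0.0,-0.0,0.0,0],[-0.0,-0.0,-0.0,0.0,-0.0,0.0,0],[-0.0,-0.0,-0.0,0.0,-0.0,0.0,0],[-0.0,-0.0,-0.0,0.0,-0.0,0.0,0]]
```

Call:
send_rows([
  [[0.005,-0.035,0.005,-0.9,1,8.1,45],[0.005,-0.035,0.005,-0.7,1,8.1,45],[0.005,-0.035,0.005,-0.4,1,8.1,45],[0.005,-0.035,0.005,-0.1,1,8.1,45],[0.005,-0.035,0.005,0.2,1,8.1,45],[0.005,-0.035,0.005,0.5,1,8.1,45]],
])

```text
clock: 3.57
eef_pos: [0.5038, -0.035, 0.1682]
eef_rot: [[0.891, -0.079, 0.447], [-0.074, -0.997, -0.03], [0.448, -0.006, -0.894]]
contact_force: [-0.2, -0.5, -0.0]
grip_width: 0.0422
```

Run:
```python
from h import *
st()
M=toolR(WY,np.radians(25)); b=wp(-104,0,92)
z=M[:,2]
plan([(b+z*.002,M,6)],45)
```

```text
3.5667 [ 0.5038 -0.035   0.1682] q [-43.7   4.5  45.  133.1  -5.7  17.2   1. ] F [-0.2 -0.5 -0. ] g 0.0422
[[0.891, -0.079, 0.447], [-0.074, -0.997, -0.03], [0.448, -0.006, -0.894]]
6
[[-0.002,-0.005,0.002,-1.4,1.8,11.6,45],[-0.002,-0.005,0.002,-1.4,1.7,11.6,45],[-0.002,-0.005,0.002,-1.3,1.7,11.6,45],[-0.002,-0.005,0.002,-1.2,1.7,11.6,45],[-0.002,-0.005,0.002,-1.2,1.7,11.6,45],[-0.002,-0.005,0.002,-1.1,1.7,11.6,45]]
```

Call:
send_rows([
  [[-0.002,-0.005,0.002,-1.4,1.8,11.6,45],[-0.002,-0.005,0.002,-1.4,1.7,11.6,45],[-0.002,-0.005,0.002,-1.3,1.7,11.6,45],[-0.002,-0.005,0.002,-1.2,1.7,11.6,45],[-0.002,-0.005,0.002,-1.2,1.7,11.6,45],[-0.002,-0.005,0.002,-1.1,1.7,11.0,45],[0,0,0,0,0,0,0],[0,0,0,0,0,0,0],[0,0,0,0,0,0,0],[0,0,0,0,0,0,0]],
])

```text
clock: 4.4
eef_pos: [0.5352, -0.0352, 0.1022]
eef_rot: [[0.903, -0.076, 0.423], [-0.078, -0.997, -0.013], [0.422, -0.021, -0.906]]
contact_force: [-27.0, -6.4, -2.0]
grip_width: 0.0194
```

Run:
```python
from h import *
st(); b=wp(-104,0,92); o=get_obs(); print(b, np.array(o['eef_pos'])-.002*np.array(o['eef_rot'])[:,2])
s=cam('side'); crop(s,190,60,200,200,3,'s2.png')
```

```text
4.4 [ 0.5352 -0.0352  0.1022] q [-22.8  16.4  25.7 130.4 -34.5  11.5  28.3] F [-27.   -6.4  -2. ] g 0.0194
[[0.903, -0.076, 0.423], [-0.078, -0.997, -0.013], [0.422, -0.021, -0.906]]
[ 0.5257 -0.0469  0.104 ] [ 0.5344 -0.0352  0.104 ]
```

Call:
send_rows([
  [[0,-0.05,0,-2,0,0,15],[0,-0.05,0,-2,0,0,10],[0,-0.05,0,-1,0,0,0],[0,0,0,0,0,0,0],[0,0,0,0,0,0,0]],
])

```text
clock: 4.87
eef_pos: [0.5298, -0.0345, 0.104]
eef_rot: [[0.957, -0.075, 0.281], [-0.079, -0.997, 0.001], [0.28, -0.023, -0.96]]
contact_force: [-0.7, -6.3, -3.4]
grip_width: 0.009
```

Run:
```python
from h import *
st()
```

```text
4.8667 [ 0.5298 -0.0345  0.104 ] q [-29.1  19.1  34.3 124.9 -27.6  25.1  21.4] F [-0.7 -6.3 -3.4] g 0.009
[[0.957, -0.075, 0.281], [-0.079, -0.997, 0.001], [0.28, -0.023, -0.96]]
```

```bash
cat >> h.py <<'E'
BX=R.from_euler('z',WY).as_matrix()[:,0]
HB=np.array([.529,-.0345,.106])   # bar point at th=0, on gripper's y
HINGE=HB+.218*BX+[0,0,-.012]
def bar(th): return HINGE-BX*(.218*np.cos(th)-.012*np.sin(th))+np.array([0,0,.218*np.sin(th)+.012*np.cos(th)])
def hood_th(p):
    d=p-HINGE; return np.arctan2(d[2],-d@BX)-np.arctan2(12,218)
def arc(t0,t1,a0,a1,n,g=0):
    out=[]
    for i in range(1,n+1):
        th=t0+(t1-t0)*i/n; a=a0+(a1-a0)*i/n
        M=toolR(WY,np.radians(a)); out.append((bar(th)+.002*M[:,2],M,1,g))
    return out
def bth():
    o=get_obs(); b=np.array(o['eef_pos'])-.002*np.array(o['eef_rot'])[:,2]; t=hood_th(b); print('hood est',t,'radial err mm',(b-bar(t))*1e3); return t
E
python3 - <<'E'
from h import *
bth(); plan(arc(0,.65,16,10,14),0)
E
```

```text
hood est -0.00047146595459768986 radial err mm [ 0.234  -0.0521 -0.013 ]
14
[[-0.028,-0.012,0.011,3.4,-0.2,-9.7,0],[-0.0,-0.007,0.0,3.9,-0.0,-9.3,0],[0.0,-0.007,-0.0,4.3,0.0,-9.2,0],[0.0,-0.007,0.0,4.6,-0.0,-9.0,0],[0.0,-0.007,0.0,5.0,0.0,-8.8,0],[-0.0,-0.007,0.0,5.3,0.0,-8.6,0],[0.0,-0.007,0.0,5.6,-0.0,-8.4,0],[-0.0,-0.007,0.0,6.0,0.0,-8.2,0],[0.0,-0.007,-0.0,6.3,-0.0,-8.0,0],[-0.0,-0.007,-0.0,6.6,-0.0,-7.7,0],[-0.0,-0.007,0.0,6.9,0.0,-7.4,0],[0.0,-0.007,-0.0,7.2,0.0,-7.2,0],[-0.0,-0.007,0.0,7.4,-0.0,-6.9,0],[0.0,-0.007,0.0,7.7,0.0,-6.6,0]]
```

Call:
send_rows([
  [[-0.014,-0.012,0.005,3.4,0,-9.6,0],[-0.014,-0.007,0.005,3.9,0,-9.3,0],[0,-0.007,0,4.3,0,-9.2,0],[0,-0.007,0,4.6,0,-9,0],[0,-0.007,0,5,0,-8.8,0],[0,-0.007,0,5.3,0,-8.6,0],[0,-0.007,0,5.6,0,-8.4,0],[0,-0.007,0,6,0,-8.2,0],[0,-0.007,0,6.3,0,-8,0],[0,-0.007,0,6.6,0,-7.7,0],[0,-0.007,0,6.9,0,-7.4,0],[0,-0.007,0,7.2,0,-7.2,0],[0,-0.007,0,7.4,0,-6.9,0],[0,-0.007,0,7.7,0,-6.6,0]],
])

```text
clock: 6.03
eef_pos: [0.5982, -0.0396, 0.2563]
eef_rot: [[0.969, -0.085, 0.231], [-0.082, -0.996, -0.021], [0.232, 0.001, -0.973]]
contact_force: [29.5, -6.2, -38.8]
grip_width: 0.0092
```

Run:
```python
from h import *
st();t=bth(); plan(arc(t,1.45,10,0,17),0)
```

```text
6.0333 [ 0.5982 -0.0396  0.2563] q [-37.4  15.7  45.  106.  -14.5  50.1   8.4] F [ 29.5  -6.2 -38.8] g 0.0092
[[0.969, -0.085, 0.231], [-0.082, -0.996, -0.021], [0.232, 0.001, -0.973]]
hood est 0.7787446470396214 radial err mm [-2.2272  1.6177  2.6093]
17
[[-0.001,-0.069,0.008,9.2,1.5,-0.9,0],[-0.0,-0.01,0.0,7.5,0.0,-4.2,0],[-0.0,-0.01,-0.0,7.6,-0.0,-4.0,0],[-0.0,-0.01,0.0,7.7,0.0,-3.8,0],[-0.0,-0.01,0.0,7.8,-0.0,-3.6,0],[0.0,-0.01,-0.0,7.9,-0.0,-3.3,0],[-0.0,-0.01,0.0,8.0,-0.0,-3.1,0],[-0.0,-0.01,-0.0,8.1,0.0,-2.9,0],[-0.0,-0.01,0.0,8.2,-0.0,-2.6,0],[-0.0,-0.01,0.0,8.3,0.0,-2.4,0],[-0.0,-0.01,-0.0,8.3,0.0,-2.1,0],[-0.0,-0.01,-0.0,8.4,-0.0,-1.9,0],[-0.0,-0.01,0.0,8.4,0.0,-1.6,0],[0.0,-0.01,0.0,8.5,0.0,-1.4,0],[-0.0,-0.01,-0.0,8.5,-0.0,-1.1,0],[-0.0,-0.01,0.0,8.6,0.0,-0.9,0],[-0.0,-0.01,-0.0,8.6,0.0,-0.6,0]]
```

Call:
send_rows([
  [[0,-0.04,0.004,9,1,-0.5,0],[0,-0.03,0.004,7.5,0,-3.8,0],[0,-0.01,0,7.6,0,-3.7,0],[0,-0.01,0,7.7,0,-3.5,0],[0,-0.01,0,7.8,0,-3.2,0],[0,-0.01,0,7.9,0,-2.8,0]],
])

```text
clock: 6.53
eef_pos: [0.6408, -0.0429, 0.2856]
eef_rot: [[0.989, -0.087, 0.119], [-0.087, -0.996, -0.006], [0.119, -0.004, -0.993]]
contact_force: [1.5, -5.3, -9.8]
grip_width: 0.0089
```

Run:
```python
from h import *
st();t=bth(); plan(arc(t,1.42,4,0,8),0)
```

```text
6.5333 [ 0.6408 -0.0429  0.2856] q [-31.5  23.4  43.6  92.5 -18.5  64.2  11. ] F [ 1.5 -5.3 -9.8] g 0.0089
[[0.989, -0.087, 0.119], [-0.087, -0.996, -0.006], [0.119, -0.004, -0.993]]
hood est 1.0142441837070357 radial err mm [-0.9971  2.1164  2.1708]
8
[[-0.005,-0.058,0.006,11.2,2.1,-1.6,0],[-0.0,-0.009,0.0,10.3,0.0,-3.9,0],[0.0,-0.009,-0.0,10.5,-0.0,-3.5,0],[-0.0,-0.009,0.0,10.6,0.0,-3.1,0],[-0.0,-0.009,0.0,10.7,0.0,-2.6,0],[-0.0,-0.009,0.0,10.8,0.0,-2.2,0],[-0.0,-0.009,0.0,10.9,0.0,-1.7,0],[-0.0,-0.009,-0.0,11.0,-0.0,-1.2,0]]
```

Call:
send_rows([
  [[0,-0.03,0.003,10,1,-2,0],[0,-0.03,0.003,10,1,-3.3,0],[0,-0.009,0,10.3,0,-3,0],[0,-0.009,0,10.4,0,-2.7,0],[0,-0.009,0,10.5,0,-2.2,0],[0,-0.009,0,10.6,0,-1.8,0],[0,-0.009,0,8,0,-1,0]],
])

```text
clock: 7.12
eef_pos: [0.7074, -0.0491, 0.3102]
eef_rot: [[0.996, -0.085, 0.007], [-0.085, -0.996, 0.006], [0.007, -0.007, -1.0]]
contact_force: [-1.2, -5.3, -8.2]
grip_width: 0.009
```

Run:
```python
from h import *
st();t=bth(); plan(arc(t,1.515,0,0,4),0)
s=cam('side'); crop(s,190,20,200,200,3,'s3.png')
```

```text
7.1167 [ 0.7074 -0.0491  0.3102] q [-23.2  34.3  41.3  73.7 -22.7  79.6  12.1] F [-1.2 -5.3 -8.2] g 0.009
[[0.996, -0.085, 0.007], [-0.085, -0.996, 0.006], [0.007, -0.007, -1.0]]
hood est 1.3386905313612862 radial err mm [-0.3863  2.1766  3.2844]
4
[[-0.007,-0.007,0.009,10.1,2.2,1.9,0],[0.0,0.0,-0.0,9.6,-0.0,-1.1,0],[-0.0,0.0,-0.0,9.6,0.0,-0.6,0],[0.0,-0.0,-0.0,9.6,-0.0,-0.2,0]]
```

Call:
send_rows([
  [[0,0,0.003,10,1,0.5,0],[0,0,0.003,9.6,0,0,0],[0,0,0,8,0,0,0],[0,0,0,6,0,0.2,0],[0,0,0,4,0,0.2,0]],
])

```text
clock: 7.58
eef_pos: [0.743, -0.0524, 0.3137]
eef_rot: [[0.996, -0.086, 0.002], [-0.086, -0.996, 0.006], [0.002, -0.006, -1.0]]
contact_force: [-43.3, 0.8, 7.0]
grip_width: 0.0092
```

Run:
```python
from h import *
st();t=bth()
```

```text
7.5833 [ 0.743  -0.0524  0.3137] q [-20.1  38.6  40.4  66.4 -24.4  83.   11.8] F [-43.3   0.8   7. ] g 0.0092
[[0.996, -0.086, 0.002], [-0.086, -0.996, 0.006], [0.002, -0.006, -1.0]]
hood est 1.501135373348944 radial err mm [0.153  2.1702 3.4304]
```

Call:
send_rows([
  [[0,0,0,-1,0,0,0],[0,0,0,0,0,0,30],[0,0,0,0,0,0,30],[0,0,0,0,0,0,30],[0,0,0,0,0,-6,30],[0,0,0,0,0,-15,30],[0,0,0,0,0,-25,30],[0,0,0,0,0,-15,30]],
])

```text
clock: 8.25
eef_pos: [0.7398, -0.0471, 0.3795]
eef_rot: [[0.997, -0.077, 0.001], [-0.077, -0.997, 0.01], [-0.0, -0.01, -1.0]]
contact_force: [0.4, -0.6, 0.4]
grip_width: 0.0282
```

Run:
```python
from h import *
st();s=cam('side'); crop(s,190,20,200,200,3,'s4.png'); t=cam('top'); crop(t,340,80,240,220,3,'t2.png')
```

```text
8.25 [ 0.7398 -0.0471  0.3795] q [-19.5  37.1  40.9  60.2 -23.8  90.2  10.7] F [ 0.4 -0.6  0.4] g 0.0282
[[0.997, -0.077, 0.001], [-0.077, -0.997, 0.01], [-0.0, -0.01, -1.0]]
```

```bash
cat >> h.py <<'E'
WELL=WELL+.0018*BX
E
python3 - <<'E'
from h import *
t=cam('top');s=cam('side');crop(s,260,180,120,100,6,'s5.png');crop(t,340,200,100,90,6,'t3.png')
print(wp(-41,141,68))
for z in (0,.02,.03,.04,.05): print(z,back(t,[(370,246)],z),back(s,[(298,222)],z))
E
```

```text
[0.6033 0.0874 0.08  ]
0 [[0.604  0.0913 0.    ]] [[0.5828 0.0577 0.    ]]
0.02 [[0.6002 0.0927 0.02  ]] [[0.5914 0.0791 0.02  ]]
0.03 [[0.5983 0.0934 0.03  ]] [[0.5957 0.0898 0.03  ]]
0.04 [[0.5964 0.0941 0.04  ]] [[0.6001 0.1005 0.04  ]]
0.05 [[0.5946 0.0948 0.05  ]] [[0.6044 0.1112 0.05  ]]
```

Run:
```python
from h import *
M=toolR(WY); k=wp(-41,144,68); print(k)
plan([(k+[0.05,-.02,.26],M,5,32),(k+[0,0,.08],M,8),(k+[0,0,-.002],M,6)],32)
```

```text
[0.6036 0.0904 0.08  ]
19
[[-0.002,0.0,0.003,-19.0,-22.1,7.6,32],[-0.002,0.0,0.003,-19.1,-22.0,7.5,32],[-0.002,0.0,0.003,-19.1,-22.0,7.5,32],[-0.002,0.0,0.003,-19.2,-21.9,7.4,32],[-0.002,0.0,0.003,-19.3,-21.9,7.4,32],[0.0,-0.0,0.0,-6.5,-1.9,22.5,32],[0.0,-0.0,0.0,-6.5,-1.9,22.5,32],[0.0,-0.0,0.0,-6.5,-1.9,22.5,32],[0.0,-0.0,0.0,-6.5,-1.9,22.5,32],[0.0,-0.0,0.0,-6.5,-1.9,22.5,32],[0.0,-0.0,0.0,-6.5,-1.9,22.5,32],[0.0,-0.0,0.0,-6.5,-1.9,22.5,32],[0.0,-0.0,0.0,-6.5,-1.9,22.5,32],[0.0,-0.0,0.0,0.0,-0.0,13.7,32],[0.0,-0.0,0.0,0.0,-0.0,13.7,32],[0.0,-0.0,0.0,0.0,-0.0,13.7,32],[0.0,-0.0,0.0,0.0,-0.0,13.7,32],[0.0,-0.0,0.0,0.0,-0.0,13.7,32],[0.0,-0.0,0.0,0.0,-0.0,13.7,32]]
```

Call:
send_rows([
  [[-0.002,0,0.003,-19,-22.1,5,32],[-0.002,0,0.003,-19.1,-22,5,32],[-0.002,0,0.003,-19.1,-22,7.5,32],[-0.002,0,0.003,-19.2,-21.9,7.4,32],[-0.002,0,0.003,-19.3,-21.9,7.4,32],[0,0,0,-6.5,-1.9,22.5,32],[0,0,0,-6.5,-1.9,22.5,32],[0,0,0,-6.5,-1.9,22.5,32],[0,0,0,-6.5,-1.9,22.5,32],[0,0,0,-6.5,-1.9,22.5,32],[0,0,0,-5,-1.9,20,32],[0,0,0,-3,-1,10,32],[0,0,0,0,0,0,32]],
])

```text
clock: 9.53
eef_pos: [0.5999, 0.0952, 0.1845]
eef_rot: [[0.996, -0.088, -0.015], [-0.088, -0.996, -0.001], [-0.015, 0.003, -1.0]]
contact_force: [-0.3, 0.5, 0.3]
grip_width: 0.0301
```

Run:
```python
from h import *
st();M=toolR(WY); k=wp(-41,144,68); 
plan([(k+[0,0,.06],M,4),(k+[0,0,-.0],M,6)],32)
w=cam('wrist'); cv2.imwrite('pics/w3.png',w['img']); print(proj(w,[wp(-41,165,68),wp(-41,117,68)]))
```

```text
9.5333 [0.5999 0.0952 0.1845] q [-41.   29.4  39.7  97.6 -20.9  61.5   0.4] F [-0.3  0.5  0.3] g 0.0301
[[0.996, -0.088, -0.015], [-0.088, -0.996, -0.001], [-0.015, 0.003, -1.0]]
10
[[0.001,0.004,0.001,1.2,1.1,11.1,32],[0.001,0.004,0.001,1.2,1.1,11.1,32],[0.001,0.004,0.001,1.1,1.1,11.1,32],[0.001,0.004,0.001,1.1,1.1,11.1,32],[-0.0,-0.0,-0.0,0.0,-0.0,10.0,32],[-0.0,-0.0,-0.0,0.0,-0.0,10.0,32],[-0.0,-0.0,-0.0,0.0,-0.0,10.0,32],[-0.0,-0.0,-0.0,0.0,-0.0,10.0,32],[-0.0,-0.0,-0.0,0.0,-0.0,10.0,32],[-0.0,-0.0,-0.0,0.0,-0.0,10.0,32]]
[[325.2845 220.0655]
 [324.6628 274.7873]]
```

Call:
send_rows([
  [[0.001,0.004,0.001,1.2,1.1,11,32],[0.001,0.004,0.001,1.2,1.1,11,32],[0.001,0.004,0.001,1.1,1.1,11,32],[0.001,0.004,0.001,1.1,1.1,11,32],[0,0,0,0,0,10,32],[0,0,0,0,0,10,32],[0,0,0,0,0,10,32],[0,0,0,0,0,10,32],[0,0,0,0,0,8,32],[0,0,0,0,0,4,32],[0,0,0,0,0,0,0],[0,0,0,0,0,0,0],[0,0,0,0,0,0,0],[0,0,0,0,0,0,0]],
])

```text
clock: 10.75
eef_pos: [0.6033, 0.0891, 0.0829]
eef_rot: [[0.996, -0.094, -0.004], [-0.094, -0.996, 0.004], [-0.004, -0.004, -1.0]]
contact_force: [-4.8, -1.6, 12.4]
grip_width: 0.0115
```

```bash
cat >> h.py <<'E'
def knob(ph,y=144): return wp(44-85*np.cos(ph),y,68+85*np.sin(ph))
def karc(a,b,n,g=0,y=144,M=None):
    M=toolR(WY) if M is None else M
    return [(knob(a+(b-a)*i/n,y)+.002*M[:,2],M,1,g) for i in range(1,n+1)]
def kph():
    o=get_obs(); p=np.array(o['eef_pos'])-.002*np.array(o['eef_rot'])[:,2]
    l=R.from_euler('z',-WY).as_matrix()@(p-WELL)*1e3; d=l-[44,0,68]
    ph=np.arctan2(d[2],-d[0]); print('prop',ph,'r',np.hypot(d[0],d[2]),'y',l[1]); return ph,l[1]
E
python3 - <<'E'
from h import *
st();ph,y=kph();plan(karc(ph,.9,9,y=y),0)
E
```

```text
10.75 [0.6033 0.0891 0.0829] q [-37.1  36.4  35.4 101.7 -26.7  50.7   5.1] F [-4.8 -1.6 12.4] g 0.0115
[[0.996, -0.094, -0.004], [-0.094, -0.996, 0.004], [-0.004, -0.004, -1.0]]
prop 0.05798819705647266 r 85.31922758294392 y 142.65187898884852
9
[[-0.004,0.004,-0.001,1.1,-0.0,-7.9,0],[0.0,-0.0,-0.0,1.6,0.0,-7.8,0],[0.0,0.0,-0.0,2.3,-0.0,-7.6,0],[-0.0,-0.0,-0.0,3.0,0.0,-7.4,0],[0.0,-0.0,-0.0,3.7,-0.0,-7.1,0],[0.0,-0.0,-0.0,4.3,0.0,-6.7,0],[0.0,-0.0,-0.0,4.9,0.0,-6.3,0],[0.0,-0.0,-0.0,5.5,-0.0,-5.8,0],[0.0,-0.0,-0.0,6.0,0.0,-5.2,0]]
```

Call:
send_rows([
  [[0,0,0,0.5,0,-7.5,0],[0,0,0,1.2,0,-7.5,0],[0,0,0,1.9,0,-7.3,0],[0,0,0,2.6,0,-7.1,0],[0,0,0,3.3,0,-6.8,0],[0,0,0,4,0,-6.5,0],[0,0,0,4.6,0,-6,0],[0,0,0,5.2,0,-5.5,0]],
])

```text
clock: 11.42
eef_pos: [0.6263, 0.087, 0.1435]
eef_rot: [[0.996, -0.093, -0.008], [-0.093, -0.996, 0.005], [-0.008, -0.005, -1.0]]
contact_force: [-6.3, -0.6, 2.3]
grip_width: 0.0108
```

Run:
```python
from h import *
st();ph,y=kph();plan(karc(ph,1.5,9,y=y),0)
```

```text
11.4167 [0.6263 0.087  0.1435] q [-37.2  34.2  37.6  96.  -24.2  58.4   3.3] F [-6.3 -0.6  2.3] g 0.0108
[[0.996, -0.093, -0.008], [-0.093, -0.996, 0.005], [-0.008, -0.005, -1.0]]
prop 0.8125578962885022 r 90.21985582533526 y 142.70888168315332
9
[[-0.005,0.008,0.0,8.5,0.0,-0.6,0],[0.0,0.0,0.0,5.2,0.0,-3.9,0],[-0.0,0.0,-0.0,5.5,0.0,-3.5,0],[0.0,0.0,-0.0,5.7,-0.0,-3.1,0],[0.0,0.0,-0.0,5.9,0.0,-2.6,0],[0.0,0.0,-0.0,6.1,-0.0,-2.2,0],[0.0,0.0,-0.0,6.3,0.0,-1.7,0],[0.0,0.0,-0.0,6.4,-0.0,-1.2,0],[0.0,0.0,-0.0,6.5,-0.0,-0.7,0]]
```

Call:
send_rows([
  [[0,0,0,5.7,0,-3.6,0],[0,0,0,5.6,0,-4,0],[0,0,0,5.7,0,-3.5,0],[0,0,0,5.8,0,-3,0],[0,0,0,6,0,-2.6,0],[0,0,0,6.1,0,-2.1,0],[0,0,0,6.3,0,-1.7,0],[0,0,0,6.4,0,-1.2,0],[0,0,0,6.5,0,-0.5,0]],
])

```text
clock: 12.17
eef_pos: [0.6838, 0.0816, 0.1745]
eef_rot: [[0.996, -0.093, -0.01], [-0.093, -0.996, 0.009], [-0.011, -0.008, -1.0]]
contact_force: [-2.6, -0.3, 6.1]
grip_width: 0.0113
```

Run:
```python
from h import *
st();ph,y=kph();plan(karc(ph,2.1,8,y=y),0)
```

```text
12.1667 [0.6838 0.0816 0.1745] q [-33.3  38.   37.4  85.4 -24.8  65.5   3.4] F [-2.6 -0.3  6.1] g 0.0113
[[0.996, -0.093, -0.01], [-0.093, -0.996, 0.009], [-0.011, -0.008, -1.0]]
prop 1.5262973529322093 r 96.61074558122614 y 142.70040524062762
8
[[-0.008,0.011,0.0,6.8,0.1,11.5,0],[0.0,0.0,0.0,6.1,0.0,0.4,0],[-0.0,0.0,0.0,6.0,-0.0,0.8,0],[-0.0,-0.0,0.0,6.0,-0.0,1.2,0],[-0.0,-0.0,0.0,5.9,0.0,1.7,0],[-0.0,-0.0,0.0,5.7,-0.0,2.1,0],[-0.0,-0.0,0.0,5.6,0.0,2.5,0],[-0.0,-0.0,0.0,5.4,-0.0,2.9,0]]
```

Call:
send_rows([
  [[0,0.004,0,5,0,4,0],[0,0.004,0,5.5,0,3,0],[0,0,0,6,0,2.5,0],[0,0,0,6,0,2.5,0],[0,0,0,6,0,3,0],[0,0,0,5.8,0,3,0],[0,0,0,5.6,0,3,0]],
])

```text
clock: 12.75
eef_pos: [0.7327, 0.077, 0.1578]
eef_rot: [[0.996, -0.093, 0.01], [-0.093, -0.996, 0.008], [0.009, -0.009, -1.0]]
contact_force: [-4.3, -0.8, -3.6]
grip_width: 0.0107
```

Run:
```python
from h import *
st();ph,y=kph();plan(karc(ph,2.2,5,y=y),0)
s=cam('side'); crop(s,190,20,200,200,3,'s6.png')
```

```text
12.75 [0.7327 0.077  0.1578] q [-29.9  43.1  36.2  78.8 -26.7  66.    4.1] F [-4.3 -0.8 -3.6] g 0.0107
[[0.996, -0.093, 0.01], [-0.093, -0.996, 0.008], [0.009, -0.009, -1.0]]
prop 2.0823419554645435 r 91.51492441520875 y 142.63631235318286
5
[[-0.009,-0.009,0.001,-1.5,0.1,6.7,0],[0.0,-0.0,-0.0,1.7,-0.0,1.0,0],[-0.0,0.0,0.0,1.7,0.0,1.1,0],[-0.0,-0.0,0.0,1.7,-0.0,1.1,0],[0.0,0.0,0.0,1.6,0.0,1.2,0]]
```

Call:
send_rows([
  [[0,0,0,2.5,0,3,0],[0,0,0,2.5,0,2,0],[0,0,0,1.7,0,1.2,0],[0,0,0,0,0,0,25],[0,0,0,0,0,0,25],[0,0,0,0,0,0,25],[0,0,0,0,0,-10,25],[0,0,0,0,-1,-20,25],[0,0,0,0,-2,-20,25],[0,0,0,-5,-5,-20,25],[0,0,0,-5,-5,-20,25]],
])

```text
clock: 13.72
eef_pos: [0.73, 0.0885, 0.2412]
eef_rot: [[0.995, -0.095, 0.004], [-0.095, -0.995, 0.006], [0.003, -0.006, -1.0]]
contact_force: [-0.7, -0.7, -0.1]
grip_width: 0.0236
```

Run:
```python
from h import *
st()
s=cam('side'); crop(s,190,20,200,200,3,'s7.png')
```

```text
13.7167 [0.73   0.0885 0.2412] q [-31.4  39.3  38.1  74.  -24.3  74.3   1.2] F [-0.7 -0.7 -0.1] g 0.0236
[[0.995, -0.095, 0.004], [-0.095, -0.995, 0.006], [0.003, -0.006, -1.0]]
```

Run:
```python
from h import *
M=toolR(WY); b=np.array([.742,-.0524,.3137])
plan([([.73,.09,.385],M,5),(b+[0,0,.071],M,6),(b,M,5)],32)
```

```text
16
[[-0.002,-0.002,-0.0,0.0,-0.3,-27.8,32],[-0.002,-0.002,-0.0,-0.0,-0.2,-27.8,32],[-0.002,-0.002,-0.0,-0.0,-0.2,-27.8,32],[-0.002,-0.002,-0.0,-0.1,-0.1,-27.8,32],[-0.002,-0.002,-0.0,-0.1,-0.1,-27.8,32],[0.0,0.0,0.0,4.2,23.4,0.1,32],[0.0,0.0,0.0,4.2,23.4,0.1,32],[0.0,0.0,0.0,4.2,23.4,0.1,32],[0.0,0.0,0.0,4.2,23.4,0.1,32],[0.0,0.0,0.0,4.2,23.4,0.1,32],[0.0,0.0,0.0,4.2,23.4,0.1,32],[0.0,-0.0,0.0,0.0,0.0,14.2,32],[0.0,-0.0,0.0,0.0,0.0,14.2,32],[0.0,-0.0,0.0,0.0,0.0,14.2,32],[0.0,-0.0,0.0,0.0,0.0,14.2,32],[0.0,-0.0,0.0,0.0,0.0,14.2,32]]
```

Call:
send_rows([
  [[-0.002,-0.002,0,0,0,-27.8,32],[-0.002,-0.002,0,0,0,-27.8,32],[-0.002,-0.002,0,0,0,-27.8,32],[-0.002,-0.002,0,0,0,-27.8,32],[-0.002,-0.002,0,0,0,-27.8,32],[0,0,0,4,23,0,32],[0,0,0,4,23,0,32],[0,0,0,4,23,0,32],[0,0,0,4,23,0,32],[0,0,0,4,22,0,32],[0,0,0,3,12,0,32],[0,0,0,0,0,0,32]],
])

```text
clock: 14.77
eef_pos: [0.7405, -0.0414, 0.4061]
eef_rot: [[0.996, -0.089, 0.012], [-0.089, -0.996, -0.002], [0.012, 0.001, -1.0]]
contact_force: [-0.2, 0.4, -0.3]
grip_width: 0.0302
```

Run:
```python
from h import *
st(); M=toolR(WY); b=np.array([.742,-.0524,.3137])
plan([(b,M,6)],32)
```

```text
14.7667 [ 0.7405 -0.0414  0.4061] q [-19.5  36.3  40.5  57.7 -22.7  92.2   8.7] F [-0.2  0.4 -0.3] g 0.0302
[[0.996, -0.089, 0.012], [-0.089, -0.996, -0.002], [0.012, 0.001, -1.0]]
6
[[0.0,-0.002,0.001,0.2,1.8,15.4,32],[0.0,-0.002,0.001,0.3,1.8,15.4,32],[0.0,-0.002,0.001,0.3,1.8,15.4,32],[0.0,-0.002,0.001,0.3,1.8,15.4,32],[0.0,-0.002,0.001,0.4,1.8,15.4,32],[0.0,-0.002,0.001,0.4,1.8,15.4,32]]
```

Call:
send_rows([
  [[0,-0.002,0,0.3,1,15.4,32],[0,-0.002,0,0.3,1,15.4,32],[0,-0.002,0,0.3,1,15.4,32],[0,-0.002,0,0.3,1,15.4,32],[0,-0.002,0,0.3,1,13,32],[0,-0.002,0,0,0,9,32],[0,0,0,0,0,0,32],[0,0,0,0,0,0,0],[0,0,0,0,0,0,0],[0,0,0,0,0,0,0],[0,0,0,0,0,0,0]],
])

```text
clock: 15.68
eef_pos: [0.7436, -0.0394, 0.3236]
eef_rot: [[0.996, -0.084, 0.005], [-0.084, -0.996, 0.001], [0.004, -0.002, -1.0]]
contact_force: [0.4, 0.0, -8.2]
grip_width: 0.0091
```

Run:
```python
from h import *
st(); t=bth(); print(bar(1.36)-bar(1.501))
```

```text
15.6833 [ 0.7436 -0.0394  0.3236] q [-20.7  38.   39.6  65.6 -23.4  83.6  10.2] F [ 0.4  0.  -8.2] g 0.0091
[[0.996, -0.084, 0.005], [-0.084, -0.996, 0.001], [0.004, -0.002, -1.0]]
hood est 1.4991765036540772 radial err mm [ 1.1933 15.0897 13.2726]
[-0.0305  0.0029 -0.0026]
```

Call:
send_rows([
  [[0,0,0,-4,0,1,0],[0,0,0,-4,0,0.5,0],[0,0,0,-4,0,0.5,0],[0,0,0,-4,0,0.5,0],[0,0,0,-3.5,0,0.5,0],[0,0,0,-3,0,0.5,0],[0,0,0,-2,0,0.5,0]],
])

```text
clock: 16.27
eef_pos: [0.7181, -0.0371, 0.3219]
eef_rot: [[0.996, -0.083, 0.01], [-0.083, -0.997, 0.002], [0.01, -0.003, -1.0]]
contact_force: [1.1, 0.7, 2.6]
grip_width: 0.0089
```

Run:
```python
from h import *
st(); t=bth()
s=cam('side'); crop(s,190,20,200,200,3,'s8.png')
```

```text
16.2667 [ 0.7181 -0.0371  0.3219] q [-23.   34.8  40.2  71.1 -22.1  81.1  10.4] F [1.1 0.7 2.6] g 0.0089
[[0.996, -0.083, 0.01], [-0.083, -0.997, 0.002], [0.01, -0.003, -1.0]]
hood est 1.3883462708319045 radial err mm [-0.2909 15.1871 13.3238]
```

Nearly there; ease it onto the rod.

Call:
send_rows([
  [[0,0,0,-3,0,0.5,0],[0,0,0,-2,0,0.5,0],[0,0,0,-2,0,0.5,0],[0,0,0,-2,0,0.5,0],[0,0,0,-2,0,0.5,0]],
])

```text
clock: 16.73
eef_pos: [0.7075, -0.0361, 0.3201]
eef_rot: [[0.996, -0.083, 0.015], [-0.083, -0.997, 0.001], [0.014, -0.003, -1.0]]
contact_force: [9.7, -0.5, 2.4]
grip_width: 0.009
```

Run:
```python
from h import *
st(); t=bth()
```

```text
16.7333 [ 0.7075 -0.0361  0.3201] q [-24.   33.4  40.5  73.4 -21.6  79.8  10.4] F [ 9.7 -0.5  2.4] g 0.009
[[0.996, -0.083, 0.015], [-0.083, -0.997, 0.001], [0.014, -0.003, -1.0]]
hood est 1.341576044048935 radial err mm [-0.8877 15.2195 13.094 ]
```

Call:
send_rows([
  [[0,0,0,1,0,0,0],[0,0,0,0,0,0,30],[0,0,0,0,0,0,30],[0,0,0,0,0,0,30],[0,0,0,0,0,-10,30],[0,0,0,0,0,-20,30],[0,0,0,-5,0,-25,30],[0,0,0,-10,0,-10,30],[0,0,0,0,0,0,30],[0,0,0,0,0,0,30],[0,0,0,0,0,0,30],[0,0,0,0,0,0,30],[0,0,0,0,0,0,60]],
])

```text
clock: 17.82
eef_pos: [0.6893, -0.0355, 0.3853]
eef_rot: [[0.996, -0.084, 0.008], [-0.084, -0.996, 0.001], [0.008, -0.001, -1.0]]
contact_force: [-0.1, 0.1, -1.0]
grip_width: 0.0316
```

Run:
```python
from h import *
st();s=cam('side'); crop(s,190,20,200,200,3,'s9.png');cv2.imwrite('pics/s9f.png',s['img'])
```

```text
17.8167 [ 0.6893 -0.0355  0.3853] q [-24.8  30.2  41.7  69.9 -19.7  86.4   9.2] F [-0.1  0.1 -1. ] g 0.0316
[[0.996, -0.084, 0.008], [-0.084, -0.996, 0.001], [0.008, -0.001, -1.0]]
```

Run:
```python
from h import *
M=toolR(np.radians(29))
plan([([.61,.17,.26],M,10)],60)
s=cam('side')
for th in (1.3,1.33,1.36,1.39): print(th,proj(s,[wp(114-(218*np.cos(th)-12*np.sin(th)),y,80+218*np.sin(th)+12*np.cos(th)) for y in (55,-55)]).ravel())
```

```text
10
[[0.0,-0.001,-0.059,-9.7,-19.8,12.5,60],[0.0,-0.001,-0.059,-8.5,-20.3,12.5,60],[0.0,-0.001,-0.059,-7.3,-20.8,12.5,60],[0.0,-0.001,-0.059,-6.1,-21.2,12.5,60],[0.0,-0.001,-0.059,-4.8,-21.5,12.5,60],[0.0,-0.001,-0.059,-3.5,-21.8,12.5,60],[0.0,-0.001,-0.059,-2.2,-21.9,12.5,60],[0.0,-0.001,-0.059,-0.9,-22.0,12.5,60],[0.0,-0.001,-0.059,0.4,-22.0,12.5,60],[0.0,-0.001,-0.059,1.7,-22.0,12.5,60]]
1.3 [234.8551 107.8073 225.244   84.4998]
1.33 [231.8231 107.647  222.3862  84.3047]
1.36 [228.7688 107.5701 219.509   84.1899]
1.39 [225.6957 107.5771 216.6158  84.1559]
```

Call:
send_rows([
  [[0,0,-0.059,-9.7,-19.8,5,60],[0,0,-0.059,-8.5,-20.3,10,60],[0,0,-0.059,-7.3,-20.8,12.5,60],[0,0,-0.059,-6.1,-21.2,12.5,60],[0,0,-0.059,-4.8,-21.5,14,60],[0,0,-0.059,-3.5,-21.8,14,60],[0,0,-0.059,-2.2,-21.9,14,60],[0,0,-0.059,-0.9,-22,12.5,60],[0,0,-0.059,0.4,-22,12.5,60],[0,0,-0.059,1.7,-20,10,60],[0,0,0,0,0,0,60]],
])

```text
clock: 18.83
eef_pos: [0.6047, 0.1748, 0.2571]
eef_rot: [[0.861, 0.508, 0.003], [0.508, -0.861, -0.004], [0.0, 0.005, -1.0]]
contact_force: [-1.0, 0.4, 0.3]
grip_width: 0.0563
```

Run:
```python
from h import *
st();w=cam('wrist'); cv2.imwrite('pics/w4.png',w['img'])
```

```text
18.8333 [0.6047 0.1748 0.2571] q [-42.   25.1  31.5  90.5 -13.5  68.2  22.6] F [-1.   0.4  0.3] g 0.0563
[[0.861, 0.508, 0.003], [0.508, -0.861, -0.004], [0.0, 0.005, -1.0]]
```

Run:
```python
from h import *
w=cam('wrist'); crop(w,295,0,100,200,4,'w5.png')
```

Run:
```python
from h import *
w=cam('wrist')
def q(hx,hy,z): return [np.array(a)/1e3 for a in ((-hx,hy,z),(hx,hy,z),(hx,-hy,z),(-hx,-hy,z))]
def go(F,T,x0):
    for nm,l in (('both',[(F,q(42,21,24)),(T,q(5,17,42))]),('face',[(F,q(42,21,24))]),('tab',[(T,q(5,17,42))])):
        ob=[(w,(295+a[0]/4,a[1]/4),b) for P,Q in l for a,b in zip(P,Q)]
        p,r=fit(ob,0,x0); print(nm,p,np.degrees(p[2]),np.abs(r).max())
go([(55,615),(342,620),(333,760),(53,755)],[(183,632),(217,632),(213,750),(180,750)],[.6,.22,.5])
go([(50,325),(347,308),(352,462),(60,483)],[(186,320),(222,320),(226,452),(190,455)],[.57,.29,.5])
```

```text
both [0.6114 0.2238 0.5097] 29.200953994287453 1.028394743682469
face [0.6119 0.2236 0.5079] 29.101045808327292 0.6893019741704904
tab [0.611  0.2239 0.5182] 29.691261475131014 0.6785920403564489
both [0.5716 0.2927 0.5868] 33.62066240916543 1.391998416632589
face [0.5719 0.2929 0.5875] 33.66310589246776 1.5947971599422885
tab [0.5715 0.2927 0.5802] 33.24084003488613 0.8627072123098856
```

Run:
```python
from h import *
M=toolR(np.radians(29.3)); p=np.array([.611,.2238,.045])
plan([(p+[0,0,.05],M,8,40),(p,M,5,40)],40)
```

```text
13
[[0.001,-0.0,0.001,3.7,-5.7,20.6,40],[0.001,-0.0,0.001,3.7,-5.7,20.6,40],[0.001,-0.0,0.001,3.7,-5.7,20.6,40],[0.001,-0.0,0.001,3.7,-5.7,20.6,40],[0.001,-0.0,0.001,3.7,-5.7,20.6,40],[0.001,-0.0,0.001,3.7,-5.7,20.6,40],[0.001,-0.0,0.001,3.7,-5.7,20.6,40],[0.001,-0.0,0.001,3.7,-5.7,20.6,40],[-0.0,-0.0,-0.0,-0.0,-0.0,10.0,40],[-0.0,-0.0,-0.0,-0.0,-0.0,10.0,40],[-0.0,-0.0,-0.0,-0.0,-0.0,10.0,40],[-0.0,-0.0,-0.0,-0.0,-0.0,10.0,40],[-0.0,-0.0,-0.0,-0.0,-0.0,10.0,40]]
```

Call:
send_rows([
  [[0.001,0,0.001,3.7,-5.7,20.6,40],[0.001,0,0.001,3.7,-5.7,20.6,40],[0.001,0,0.001,3.7,-5.7,20.6,40],[0.001,0,0.001,3.7,-5.7,20.6,40],[0.001,0,0.001,3.7,-5.7,20.6,40],[0.001,0,0.001,3.7,-5.7,20.6,40],[0.001,0,0.001,3.7,-5.7,20.6,40],[0.001,0,0.001,3.7,-5.7,20.6,40],[0,0,0,0,0,5,40],[0,0,0,0,0,0,40]],
])

```text
clock: 19.82
eef_pos: [0.6236, 0.2123, 0.0909]
eef_rot: [[0.882, 0.47, 0.018], [0.471, -0.882, 0.001], [0.016, 0.007, -1.0]]
contact_force: [0.3, -0.8, -0.2]
grip_width: 0.0379
```

Run:
```python
from h import *
st();M=toolR(np.radians(29.3)); p=np.array([.611,.2238,.045])
plan([(p,M,5,40)],40)
w=cam('wrist'); crop(w,170,150,300,240,2.6,'w6.png')
```

```text
19.8167 [0.6236 0.2123 0.0909] q [-40.8  37.5  27.3  94.7 -20.5  51.8  22.2] F [ 0.3 -0.8 -0.2] g 0.0379
[[0.882, 0.47, 0.018], [0.471, -0.882, 0.001], [0.016, 0.007, -1.0]]
5
[[0.001,-0.003,-0.004,-1.3,-3.3,9.1,40],[0.001,-0.003,-0.004,-1.2,-3.3,9.1,40],[0.001,-0.003,-0.004,-1.2,-3.3,9.2,40],[0.001,-0.003,-0.004,-1.2,-3.2,9.2,40],[0.001,-0.003,-0.004,-1.1,-3.2,9.2,40]]
```

Call:
send_rows([
  [[0.001,-0.003,-0.004,-1.3,-3.3,7,40],[0.001,-0.003,-0.004,-1.2,-3.3,7,40],[0.001,-0.003,-0.004,-1.2,-3.3,7,40],[0.001,-0.003,-0.004,-1.2,-3.2,7,40],[0.001,-0.003,-0.004,-1.1,-3.2,5,40],[0,0,0,0,0,0,40]],
])

```text
clock: 20.37
eef_pos: [0.6124, 0.2234, 0.0601]
eef_rot: [[0.873, 0.488, 0.007], [0.488, -0.873, 0.001], [0.006, 0.003, -1.0]]
contact_force: [-0.5, -0.2, -0.1]
grip_width: 0.0379
```

Run:
```python
from h import *
st();M=toolR(np.radians(29.3)); p=np.array([.611,.2238,.045])
plan([(p,M,3,40)],40)
w=cam('wrist'); crop(w,170,150,300,240,2.6,'w7.png'); print(proj(w,[[.611,.2238,.042]]))
```

```text
20.3667 [0.6124 0.2234 0.0601] q [-41.1  39.4  25.9  96.  -21.3  49.2  22.8] F [-0.5 -0.2 -0.1] g 0.0379
[[0.873, 0.488, 0.007], [0.488, -0.873, 0.001], [0.006, 0.003, -1.0]]
3
[[0.001,-0.002,-0.001,-0.4,-0.3,5.0,40],[0.001,-0.002,-0.001,-0.4,-0.3,5.0,40],[0.001,-0.002,-0.001,-0.3,-0.3,5.0,40]]
[[315.1175 279.4253]]
```

Call:
send_rows([
  [[0.001,-0.002,-0.001,-0.4,-0.3,5,40],[0.001,-0.002,-0.001,-0.4,-1,5,40],[0.001,-0.002,-0.001,-0.3,-1,4.5,40],[0,0,0,0,0,1,40],[0,0,0,0,0,0,0],[0,0,0,0,0,0,0],[0,0,0,0,0,0,0],[0,0,0,0,0,0,0],[0,0,0,0,0,0,0]],
])

```text
clock: 21.17
eef_pos: [0.6112, 0.2244, 0.0441]
eef_rot: [[0.872, 0.49, 0.001], [0.49, -0.872, 0.0], [0.001, 0.0, -1.0]]
contact_force: [0.5, -0.7, -2.0]
grip_width: 0.0098
```

Run:
```python
from h import *
st();M=toolR(WY); o=get_obs(); p=np.array(o['eef_pos'])
T=wp(-4,28,0)
plan([(p+[0,0,.10],toolR(np.radians(29)),6,0),([T[0],T[1],.20],M,11,0)],0)
```

```text
21.1667 [0.6112 0.2244 0.0441] q [-40.7  40.7  25.3  96.1 -21.9  48.1  23.3] F [ 0.5 -0.7 -2. ] g 0.0098
[[0.872, 0.49, 0.001], [0.49, -0.872, 0.0], [0.001, 0.0, -1.0]]
17
[[0.0,-0.0,0.001,0.0,0.0,-16.7,0],[0.0,-0.0,0.001,0.0,0.0,-16.7,0],[0.0,-0.0,0.001,0.0,0.0,-16.7,0],[0.0,-0.0,0.001,0.0,0.0,-16.7,0],[0.0,-0.0,0.001,0.0,0.0,-16.7,0],[0.0,-0.0,0.001,0.0,0.0,-16.7,0],[0.0,-0.0,0.055,-9.7,20.9,-5.1,0],[0.0,-0.0,0.055,-8.5,21.4,-5.1,0],[0.0,-0.0,0.055,-7.4,21.9,-5.1,0],[0.0,-0.0,0.055,-6.2,22.2,-5.1,0],[0.0,-0.0,0.055,-4.9,22.5,-5.1,0],[0.0,-0.0,0.055,-3.7,22.8,-5.1,0],[0.0,-0.0,0.055,-2.5,22.9,-5.1,0],[0.0,-0.0,0.055,-1.2,23.0,-5.1,0],[0.0,-0.0,0.055,0.1,23.1,-5.1,0],[0.0,-0.0,0.055,1.3,23.0,-5.1,0],[0.0,-0.0,0.055,2.6,22.9,-5.1,0]]
```

Run:
```python
from h import *
s=cam('side'); crop(s,190,60,110,150,5,'s10.png'); 
for ph in (1.95,2.05,2.1,2.15,2.24): print(ph,proj(s,[wp(44-85*np.cos(ph),165,68+85*np.sin(ph)),wp(44-85*np.cos(ph),117,68+85*np.sin(ph)),wp(44,112,68)]).ravel())
for th in (1.33,1.36,1.39): print(th,proj(s,[wp(114-(218*np.cos(th)-12*np.sin(th)),y,80+218*np.sin(th)+12*np.cos(th)) for y in (55,-55)]).ravel())
```

```text
1.95 [246.0075 193.6111 241.4062 180.7908 256.3399 204.6481]
2.05 [242.5841 195.5027 238.0817 182.6348 256.3399 204.6481]
2.1 [240.9468 196.5408 236.4925 183.6489 256.3399 204.6481]
2.15 [239.3654 197.6364 234.9582 184.7204 256.3399 204.6481]
2.24 [236.6737 199.7428 232.348  186.7839 256.3399 204.6481]
1.33 [231.8231 107.647  222.3862  84.3047]
1.36 [228.7688 107.5701 219.509   84.1899]
1.39 [225.6957 107.5771 216.6158  84.1559]
```

Run:
```python
from h import *
o=get_obs(); p=np.array(o['eef_pos'])
M=toolR(WY,.2); T=wp(-40,28,0); 
plan([(p+[0,0,.10],toolR(np.radians(29)),6,0),([T[0],T[1],.19],M,11,0)],0)
```

```text
17
[[0.0,-0.0,0.001,0.0,0.0,-16.7,0],[0.0,-0.0,0.001,0.0,0.0,-16.7,0],[0.0,-0.0,0.001,0.0,0.0,-16.7,0],[0.0,-0.0,0.001,0.0,0.0,-16.7,0],[0.0,-0.0,0.001,0.0,0.0,-16.7,0],[0.0,-0.0,0.001,0.0,0.0,-16.7,0],[-0.005,0.018,0.054,-12.4,19.1,-4.2,0],[-0.005,0.018,0.054,-11.3,19.7,-4.3,0],[-0.005,0.018,0.054,-10.1,20.3,-4.4,0],[-0.005,0.018,0.054,-8.9,20.9,-4.4,0],[-0.005,0.018,0.054,-7.7,21.4,-4.4,0],[-0.005,0.018,0.054,-6.4,21.8,-4.4,0],[-0.005,0.018,0.054,-5.1,22.1,-4.4,0],[-0.005,0.018,0.054,-3.9,22.4,-4.4,0],[-0.005,0.018,0.054,-2.6,22.6,-4.3,0],[-0.005,0.018,0.054,-1.3,22.7,-4.2,0],[-0.005,0.018,0.054,0.1,22.8,-4.1,0]]
```

Call:
send_rows([
  [[0,0,0,0,0,-10,0],[0,0,0,0,0,-16.7,0],[0,0,0,0,0,-16.7,0],[0,0,0,0,0,-16.7,0],[0,0,0,0,0,-16.7,0],[0,0,0,0,0,-16.7,0],[-0.005,0.018,0.054,-12.4,19.1,-6,0],[-0.005,0.018,0.054,-11.3,19.7,-6,0],[-0.005,0.018,0.054,-10.1,20.3,-4.4,0],[-0.005,0.018,0.054,-8.9,20.9,-4.4,0],[-0.005,0.018,0.054,-7.7,21.4,-4.4,0],[-0.005,0.018,0.054,-6.4,21.8,-4.4,0],[-0.005,0.018,0.054,-5.1,22.1,-4.4,0],[-0.005,0.018,0.054,-3.9,22.4,-4.4,0],[-0.005,0.018,0.054,-2.6,22.6,-4.3,0],[-0.005,0.018,0.054,-1.3,20,-4.2,0],[-0.005,0.018,0.054,0,15,-4,0],[0,0,0,0,0,0,0]],
])

```text
clock: 22.72
eef_pos: [0.5911, -0.0297, 0.203]
eef_rot: [[0.968, -0.123, 0.219], [-0.123, -0.992, -0.011], [0.218, -0.016, -0.976]]
contact_force: [0.5, -0.3, -1.5]
grip_width: 0.0096
```

```bash
cat >> h.py <<'E'
def loc(p=None):
    p=np.array(get_obs()['eef_pos']) if p is None else p
    return R.from_euler('z',-WY).as_matrix()@(p-WELL)*1e3
E
python3 - <<'E'
from h import *
st();print(loc())
M=toolR(WY,.2)
plan([(wp(-30,28,155),M,4,0),(wp(-10,28,145),M,5,0)],0)
w=cam('wrist'); cv2.imwrite('pics/w8.png',w['img'])
E
```

```text
22.7167 [ 0.5911 -0.0297  0.203 ] q [-36.3  19.   43.3 109.7 -18.9  44.8   9.1] F [ 0.5 -0.3 -1.5] g 0.0096
[[0.968, -0.123, 0.219], [-0.123, -0.992, -0.011], [0.218, -0.016, -0.976]]
[-42.203   23.1921 191.0238]
9
[[-0.002,-0.005,-0.008,1.0,-1.1,9.5,0],[-0.002,-0.005,-0.008,1.0,-1.2,9.5,0],[-0.002,-0.005,-0.008,1.1,-1.2,9.4,0],[-0.002,-0.005,-0.008,1.1,-1.2,9.4,0],[-0.0,-0.0,-0.0,3.5,0.0,2.8,0],[-0.0,-0.0,-0.0,3.5,0.0,2.8,0],[-0.0,-0.0,-0.0,3.5,0.0,2.8,0],[-0.0,-0.0,-0.0,3.5,0.0,2.8,0],[-0.0,-0.0,-0.0,3.5,0.0,2.8,0]]
```

Run:
```python
from h import *
w=cam('wrist'); crop(w,250,90,260,160,3,'w9.png'); 
print((proj(w,[wp(-52,75,80),wp(52,75,80),wp(-66,81,80),wp(-52,65,46),wp(52,75,0)])-[250,90])*3)
```

```text
[[ 73.4794 273.4249]
 [436.8606 255.5825]
 [ 18.407  252.9592]
 [ 65.1739 296.5253]
 [340.9221 239.0035]]
```

Call:
send_rows([
  [[-0.002,-0.005,-0.01,1,-1.1,9,0],[-0.002,-0.005,-0.01,1,-1.2,9,0],[-0.002,-0.005,-0.01,1.1,-1.2,9,0],[-0.002,-0.005,0,1.1,-1.2,8,0],[0,0,0,3.5,0,2.8,0],[0,0,0,3.5,0,2.8,0],[0,0,0,3.5,0,2.8,0],[0,0,0,3.5,0,2.8,0],[0,0,0,3,0,2,0],[0,0,0,0,0,0,0]],
])

```text
clock: 23.65
eef_pos: [0.6265, -0.0197, 0.1516]
eef_rot: [[0.979, -0.077, 0.19], [-0.075, -0.997, -0.015], [0.191, 0.001, -0.982]]
contact_force: [0.1, 0.2, -1.6]
grip_width: 0.0092
```

Run:
```python
from h import *
st();print(loc())
M=toolR(WY,.2)
plan([(wp(-10,28,90),M,7,0)],0)
w=cam('wrist'); cv2.imwrite('pics/w10.png',w['img'])
```

```text
23.65 [ 0.6265 -0.0197  0.1516] q [-31.5  27.3  38.6 106.1 -24.   43.1  14.2] F [ 0.1  0.2 -1.6] g 0.0092
[[0.979, -0.077, 0.19], [-0.075, -0.997, -0.015], [0.191, 0.001, -0.982]]
[ -7.9776  36.4948 139.6374]
7
[[-0.0,0.001,0.002,-1.7,1.2,6.9,0],[-0.0,0.001,0.002,-1.7,1.2,6.9,0],[-0.0,0.001,0.002,-1.7,1.2,6.9,0],[-0.0,0.001,0.002,-1.7,1.2,6.9,0],[-0.0,0.001,0.002,-1.7,1.2,6.9,0],[-0.0,0.001,0.002,-1.7,1.2,6.9,0],[-0.0,0.001,0.002,-1.7,1.2,6.9,0]]
```

Call:
send_rows([
  [[0,0.001,-0.003,-1.7,2,5,0],[0,0.001,-0.003,-1.7,2,6,0],[0,0.001,0,-1.7,1.5,6.9,0],[0,0.001,0,-1.7,1.2,6.9,0],[0,0.001,0,-1.7,1.2,6.9,0],[0,0.001,0,-1.7,1.2,6.9,0],[0,0.001,0,-1.7,1,6.5,0],[0,0,0,0,0,0,0]],
])

```text
clock: 24.37
eef_pos: [0.6213, -0.031, 0.1005]
eef_rot: [[0.978, -0.071, 0.198], [-0.069, -0.997, -0.015], [0.198, 0.001, -0.98]]
contact_force: [-0.6, 0.2, -1.1]
grip_width: 0.01
```

Run:
```python
from h import *
st();print(loc())
plan([(wp(-7,28,65),toolR(WY,.1),4,0),(wp(-4,28,48),toolR(WY,0),5,0)],0)
```

```text
24.3667 [ 0.6213 -0.031   0.1005] q [-27.7  30.4  35.  108.9 -28.   36.8  19.1] F [-0.6  0.2 -1.1] g 0.01
[[0.978, -0.071, 0.198], [-0.069, -0.997, -0.015], [0.198, 0.001, -0.98]]
[-12.0743  24.7027  88.47  ]
9
[[-0.001,-0.025,0.006,0.1,-0.8,6.0,0],[-0.001,-0.025,0.006,0.2,-0.8,6.0,0],[-0.001,-0.025,0.006,0.4,-0.8,6.0,0],[-0.001,-0.025,0.006,0.5,-0.8,6.0,0],[-0.0,-0.02,-0.0,0.3,-0.0,3.4,0],[-0.0,-0.02,-0.0,0.3,-0.0,3.4,0],[-0.0,-0.02,-0.0,0.4,-0.0,3.4,0],[-0.0,-0.02,-0.0,0.5,-0.0,3.4,0],[-0.0,-0.02,-0.0,0.5,-0.0,3.4,0]]
```

Call:
send_rows([
  [[0,-0.025,0.006,0.1,-0.8,5,0],[0,-0.025,0.006,0.2,-0.8,6,0],[0,-0.025,0.006,0.4,-0.8,6,0],[0,-0.025,0.006,0.5,-0.8,6,0],[0,-0.02,0,0.3,0,3.4,0],[0,-0.02,0,0.3,0,3.4,0],[0,-0.02,0,0.4,0,3.4,0],[0,-0.02,0,0.5,0,3,0],[0,-0.02,0,0.5,0,2,0],[0,0,0,0,0,0,0]],
])

```text
clock: 25.2
eef_pos: [0.6296, -0.0286, 0.0604]
eef_rot: [[0.995, -0.095, -0.012], [-0.095, -0.995, 0.004], [-0.013, -0.003, -1.0]]
contact_force: [0.7, -0.8, -1.6]
grip_width: 0.0096
```

Run:
```python
from h import *
st();print(loc())
plan([(wp(-4,28,44),toolR(WY,0),3,0)],0)
w=cam('wrist'); cv2.imwrite('pics/w11.png',w['img'])
```

```text
25.2 [ 0.6296 -0.0286  0.0604] q [-24.2  40.   33.9  98.6 -27.9  50.7  16.4] F [ 0.7 -0.8 -1.6] g 0.0096
[[0.995, -0.095, -0.012], [-0.095, -0.995, 0.004], [-0.013, -0.003, -1.0]]
[-4.0558 27.9056 48.3703]
3
[[-0.001,0.004,-0.001,0.0,-0.0,1.5,0],[-0.001,0.004,-0.001,0.0,-0.0,1.5,0],[-0.001,0.004,-0.001,0.0,-0.0,1.5,0]]
```

Call:
send_rows([
  [[0,0.004,0,0,0,1.5,0],[0,0.004,0,0,0,1.5,0],[0,0.004,0,0,0,1.5,0],[0,0,0,0,0,1,0],[0,0,0,0,0,0,0]],
])

```text
clock: 25.67
eef_pos: [0.6296, -0.0289, 0.0564]
eef_rot: [[0.995, -0.095, 0.006], [-0.095, -0.995, 0.003], [0.005, -0.004, -1.0]]
contact_force: [-0.3, -0.5, -1.6]
grip_width: 0.0097
```

Run:
```python
from h import *
st();print(loc())
```

```text
25.6667 [ 0.6296 -0.0289  0.0564] q [-24.2  39.8  33.7  99.6 -28.4  49.   16.8] F [-0.3 -0.5 -1.6] g 0.0097
[[0.995, -0.095, 0.006], [-0.095, -0.995, 0.003], [0.005, -0.004, -1.0]]
[-4.0221 27.6492 44.3924]
```

Call:
send_rows([
  [[0,0,0,0,0,1,0],[0,0,0,0,0,1,0],[0,0,0,0,0,0,35],[0,0,0,0,0,0,35],[0,0,0,0,0,0,35],[0,0,0,0,0,-5,35],[0,0,0,0,0,-10,35],[0,0.02,0,0,0,-15,35],[0,0.02,0,-3,0,-15,35],[0,0.02,0,-5,0,-15,35],[0,0.02,0,-5,0,-15,35],[0,0.02,0,-5,0,-15,35]],
])

```text
clock: 26.67
eef_pos: [0.6074, -0.0277, 0.1492]
eef_rot: [[0.989, -0.096, 0.109], [-0.096, -0.995, -0.006], [0.109, -0.004, -0.994]]
contact_force: [0.4, 0.4, 0.3]
grip_width: 0.0325
```

Run:
```python
from h import *
st();print(loc())
w=cam('wrist'); cv2.imwrite('pics/w12.png',w['img'])
```

```text
26.6667 [ 0.6074 -0.0277  0.1492] q [-30.4  28.   38.9 105.  -23.3  48.4  13.6] F [0.4 0.4 0.3] g 0.0325
[[0.989, -0.096, 0.109], [-0.096, -0.995, -0.006], [0.109, -0.004, -0.994]]
[-26.186   26.7883 137.1792]
```

Run:
```python
from h import *
M=toolR(np.radians(33.4))
plan([([.60,.06,.20],toolR(np.radians(10)),5,45),([.575,.255,.16],M,10,45)],45)
```

```text
15
[[0.002,-0.023,-0.054,-2.1,-17.4,-9.8,45],[0.002,-0.023,-0.054,-1.3,-17.5,-9.7,45],[0.002,-0.023,-0.054,-0.6,-17.6,-9.7,45],[0.002,-0.023,-0.054,0.1,-17.6,-9.6,45],[0.002,-0.023,-0.054,0.9,-17.6,-9.6,45],[-0.0,-0.0,-0.041,0.9,-19.6,4.0,45],[-0.0,-0.0,-0.041,1.7,-19.6,4.0,45],[-0.0,-0.0,-0.041,2.5,-19.5,4.0,45],[-0.0,-0.0,-0.041,3.3,-19.4,4.0,45],[-0.0,-0.0,-0.041,4.1,-19.2,4.0,45],[-0.0,-0.0,-0.041,4.9,-19.0,4.0,45],[-0.0,-0.0,-0.041,5.7,-18.8,4.0,45],[-0.0,-0.0,-0.041,6.4,-18.6,4.0,45],[-0.0,-0.0,-0.041,7.2,-18.3,4.0,45],[-0.0,-0.0,-0.041,7.9,-18.0,4.0,45]]
```

Call:
send_rows([
  [[0.002,-0.023,-0.054,-2.1,-17.4,-9.8,45],[0.002,-0.023,-0.054,-1.3,-17.5,-9.7,45],[0.002,-0.023,-0.054,-0.6,-17.6,-9.7,45],[0.002,-0.023,-0.054,0,-17.6,-9.6,45],[0.002,-0.023,-0.054,0.9,-17.6,-8,45],[0,0,-0.041,0.9,-19.6,4,45],[0,0,-0.041,1.7,-19.6,4,45],[0,0,-0.041,2.5,-19.5,4,45],[0,0,-0.041,3.3,-19.4,4,45],[0,0,-0.041,4.1,-19.2,4,45],[0,0,-0.041,4.9,-19,4,45],[0,0,-0.041,5.7,-18.8,4,45],[0,0,-0.041,6.4,-18.6,4,45],[0,0,-0.041,7.2,-15,4,45],[0,0,-0.041,4,-5,2,45],[0,0,0,0,0,0,45]],
])

```text
clock: 28.05
eef_pos: [0.5704, 0.2602, 0.1614]
eef_rot: [[0.807, 0.591, -0.002], [0.591, -0.807, 0.001], [-0.001, -0.002, -1.0]]
contact_force: [-0.0, -0.1, -0.9]
grip_width: 0.0422
```

Run:
```python
from h import *
st()
w=cam('wrist'); cv2.imwrite('pics/w13.png',w['img']); print(proj(w,[[.5715,.2927,.042]]))
```

```text
28.05 [0.5704 0.2602 0.1614] q [-47.   29.8  26.9  96.1 -15.5  58.   21.4] F [-0.  -0.1 -0.9] g 0.0422
[[0.807, 0.591, -0.002], [0.591, -0.807, 0.001], [-0.001, -0.002, -1.0]]
[[341.253  206.0025]]
```

```bash
python3 - <<'E'
from h import *
w=cam('wrist'); crop(w,250,50,180,160,4,'w14.png')
E
cat >> h.py <<'E'
def q4(hx,hy,z): return [np.array(a)/1e3 for a in ((-hx,hy,z),(hx,hy,z),(hx,-hy,z),(-hx,-hy,z))]
def fitq(c,x0,y0,s,groups,init):
    ob=[(c,(x0+a[0]/s,y0+a[1]/s),b) for P,Q in groups for a,b in zip(P,Q)]
    p,r=fit(ob,0,init); print(p,np.degrees(p[2]),np.abs(r).max()); return p
E
python3 - <<'E'
from h import *
w=cam('wrist')
F=[(183,408),(558,366),(568,550),(207,590)];T=[(352,405),(402,400),(413,562),(368,568)]
for g in ([(F,q4(42,21,24)),(T,q4(5,17,42))],[(F,q4(42,21,24))],[(T,q4(5,17,42))]): fitq(w,250,50,4,g,[.57,.3,.6])
F=[(180,125),(567,77),(580,350),(213,390)];T=[(370,110),(413,108),(430,325),(385,335)]
for g in ([(F,q4(42,29,12))],[(T,q4(5,21,48))]): fitq(w,250,50,4,g,[.53,.35,.6])
E
```

```text
[0.5579 0.3162 0.738 ] 42.28407651820608 1.6475574876234305
[0.5582 0.3161 0.7389] 42.33350820310789 1.3665996618929341
[0.5578 0.3163 0.7338] 42.04112283191764 0.44295748331612117
[0.5291 0.3582 0.7392] 42.35273907794501 1.799298966283061
[0.5292 0.3582 0.7323] 41.95663159419838 1.76347260435125
```

Run:
```python
from h import *
M=toolR(np.radians(42.2)); p=np.array([.558,.3163,.045])
plan([(p+[0,0,.03],M,8,45)],45)
```

```text
8
[[-0.0,0.0,-0.014,3.0,-6.9,10.9,45],[-0.0,0.0,-0.014,3.1,-6.9,10.9,45],[-0.0,0.0,-0.014,3.2,-6.8,10.9,45],[-0.0,0.0,-0.014,3.3,-6.8,10.9,45],[-0.0,0.0,-0.014,3.4,-6.8,10.9,45],[-0.0,0.0,-0.014,3.5,-6.7,10.9,45],[-0.0,0.0,-0.014,3.6,-6.7,10.9,45],[-0.0,0.0,-0.014,3.6,-6.6,10.9,45]]
```

Call:
send_rows([
  [[0,0,-0.014,3,-6.9,10.9,45],[0,0,-0.014,3.1,-6.9,10.9,45],[0,0,-0.014,3.2,-6.8,10.9,45],[0,0,-0.014,3.3,-6.8,10.9,45],[0,0,-0.014,3.4,-6.8,10.9,45],[0,0,-0.014,3.5,-6.7,10.9,45],[0,0,-0.014,3.6,-6.7,10.9,45],[0,0,-0.014,3.6,-6.6,6,45],[0,0,0,0,0,0,45]],
])

```text
clock: 28.95
eef_pos: [0.5565, 0.3202, 0.0698]
eef_rot: [[0.736, 0.677, -0.003], [0.677, -0.736, -0.001], [-0.003, -0.001, -1.0]]
contact_force: [-0.7, -0.2, 1.0]
grip_width: 0.0426
```

Run:
```python
from h import *
st()
M=toolR(np.radians(42.2)); p=np.array([.558,.3163,.045])
plan([(p,M,5,45)],45)
w=cam('wrist'); crop(w,170,150,300,240,2.6,'w15.png'); print(proj(w,[[.558,.3163,.042]]))
```

```text
28.95 [0.5565 0.3202 0.0698] q [-48.7  37.3  22.3  96.8 -17.7  49.6  23.8] F [-0.7 -0.2  1. ] g 0.0426
[[0.736, 0.677, -0.003], [0.677, -0.736, -0.001], [-0.003, -0.001, -1.0]]
5
[[-0.0,0.001,0.001,-0.3,0.8,5.0,45],[-0.0,0.001,0.001,-0.3,0.8,5.0,45],[-0.0,0.001,0.001,-0.3,0.8,5.0,45],[-0.0,0.001,0.001,-0.3,0.8,5.0,45],[-0.0,0.001,0.001,-0.3,0.8,5.0,45]]
[[314.5184 280.3075]]
```

Call:
send_rows([
  [[0,0.001,0.001,-0.3,0,5,45],[0,0.001,0.001,-0.3,0,5,45],[0,0.001,0.001,-0.3,0,5,45],[0,0.001,0.001,-0.3,0,5,45],[0,0.001,0.001,-0.3,0,4,45],[0,0,0,0,0,1,45],[0,0,0,0,0,0,0],[0,0,0,0,0,0,0],[0,0,0,0,0,0,0],[0,0,0,0,0,0,0],[0,0,0,0,0,0,0]],
])

```text
clock: 29.92
eef_pos: [0.5579, 0.3165, 0.0451]
eef_rot: [[0.743, 0.669, 0.005], [0.669, -0.743, 0.004], [0.006, 0.001, -1.0]]
contact_force: [-0.4, 0.3, 0.3]
grip_width: 0.0125
```

Run:
```python
from h import *
st()
o=get_obs(); p=np.array(o['eef_pos'])
M=toolR(WY,.2); T=wp(-42,-30,0); a=np.radians(42)
plan([(p+[0,0,.11],toolR(a),7,0),([.58,.1,.2],toolR(.2,.1),11,0)],0)
```

```text
29.9167 [0.5579 0.3165 0.0451] q [-47.9  38.9  21.7  97.8 -18.7  46.5  24.3] F [-0.4  0.3  0.3] g 0.0125
[[0.743, 0.669, 0.005], [0.669, -0.743, 0.004], [0.006, 0.001, -1.0]]
18
[[0.0,-0.001,0.0,0.1,0.0,-15.7,0],[0.0,-0.001,0.0,0.1,0.0,-15.7,0],[0.0,-0.001,0.0,0.1,0.0,-15.7,0],[0.0,-0.001,0.0,0.1,0.0,-15.7,0],[0.0,-0.001,0.0,0.0,0.0,-15.7,0],[0.0,-0.001,0.0,0.0,0.0,-15.7,0],[0.0,-0.001,0.0,0.0,0.0,-15.7,0],[-0.002,0.009,0.048,-11.7,16.0,-4.1,0],[-0.002,0.009,0.048,-10.9,16.5,-4.1,0],[-0.002,0.009,0.048,-10.0,17.0,-4.2,0],[-0.002,0.009,0.048,-9.1,17.5,-4.2,0],[-0.002,0.009,0.048,-8.2,17.9,-4.3,0],[-0.002,0.009,0.048,-7.3,18.3,-4.3,0],[-0.002,0.009,0.048,-6.4,18.7,-4.3,0],[-0.002,0.009,0.048,-5.4,19.0,-4.3,0],[-0.002,0.009,0.048,-4.5,19.2,-4.3,0],[-0.002,0.009,0.048,-3.5,19.4,-4.3,0],[-0.002,0.009,0.048,-2.5,19.6,-4.3,0]]
```

Call:
send_rows([
  [[0,0,0,0,0,0,0],[0,0,0,0,0,0,0],[0,0,0,0,0,-8,0],[0,0,0,0,0,-15.7,0],[0,0,0,0,0,-15.7,0],[0,0,0,0,0,-15.7,0],[0,0,0,0,0,-15.7,0],[0,0,0,0,0,-15.7,0],[0,0,0,0,0,-15,0]],
])

```text
clock: 30.67
eef_pos: [0.5555, 0.315, 0.1507]
eef_rot: [[0.743, 0.669, 0.001], [0.669, -0.743, 0.0], [0.001, 0.0, -1.0]]
contact_force: [0.1, -0.5, -0.8]
grip_width: 0.0096
```

Run:
```python
from h import *
st()
plan([([.58,.1,.205],toolR(.2,.1),11,0),(wp(-42,-30,180),toolR(WY,.2),6,0)],0)
w=cam('wrist'); crop(w,170,50,300,340,1.7,'w16.png')
```

```text
30.6667 [0.5555 0.315  0.1507] q [-50.3  31.2  24.8  94.8 -15.   57.2  21.6] F [ 0.1 -0.5 -0.8] g 0.0096
[[0.743, 0.669, 0.001], [0.669, -0.743, 0.0], [0.001, 0.0, -1.0]]
17
[[-0.002,0.009,0.048,-11.4,16.0,-4.9,0],[-0.002,0.009,0.048,-10.6,16.6,-5.0,0],[-0.002,0.009,0.048,-9.7,17.1,-5.0,0],[-0.002,0.009,0.048,-8.8,17.5,-5.1,0],[-0.002,0.009,0.048,-7.9,17.9,-5.1,0],[-0.002,0.009,0.048,-7.0,18.3,-5.1,0],[-0.002,0.009,0.048,-6.1,18.6,-5.2,0],[-0.002,0.009,0.048,-5.1,18.9,-5.2,0],[-0.002,0.009,0.048,-4.2,19.2,-5.2,0],[-0.002,0.009,0.048,-3.2,19.4,-5.1,0],[-0.002,0.009,0.048,-2.2,19.5,-5.1,0],[-0.007,0.017,0.048,-5.2,30.1,1.7,0],[-0.007,0.017,0.048,-3.8,30.3,1.8,0],[-0.007,0.017,0.048,-2.3,30.4,2.0,0],[-0.007,0.017,0.048,-0.9,30.5,2.2,0],[-0.007,0.017,0.048,0.5,30.4,2.4,0],[-0.007,0.017,0.048,2.0,30.4,2.6,0]]
```

Call:
send_rows([
  [[-0.002,0.009,0.048,-11.4,16,-4.9,0],[-0.002,0.009,0.048,-10.6,16.6,-5,0],[-0.002,0.009,0.048,-9.7,17.1,-5,0],[-0.002,0.009,0.048,-8.8,17.5,-5,0],[-0.002,0.009,0.048,-7.9,17.9,-5,0],[-0.002,0.009,0.048,-7,18.3,-5,0],[-0.002,0.009,0.048,-6.1,18.6,-5,0],[-0.002,0.009,0.048,-5.1,18.9,-5,0],[-0.002,0.009,0.048,-4.2,19.2,-5,0],[-0.002,0.009,0.048,-3.2,19.4,-5,0],[-0.002,0.009,0.048,-2.2,19.5,-5,0],[-0.007,0.017,0.048,-5.2,28,1,0],[-0.007,0.017,0.048,-3.8,28,1,0],[-0.007,0.017,0.048,-2.3,28,1,0],[-0.007,0.017,0.048,-0.9,26,1,0],[-0.007,0.017,0.03,0.5,18,1,0],[0,0.01,0,0,8,1,0],[0,0,0,0,0,0,0]],
])

```text
clock: 32.22
eef_pos: [0.5743, -0.0715, 0.2046]
eef_rot: [[0.971, -0.099, 0.215], [-0.1, -0.995, -0.008], [0.215, -0.013, -0.977]]
contact_force: [-0.1, 0.0, -2.0]
grip_width: 0.0098
```

Run:
```python
from h import *
st();print(loc())
plan([(wp(-30,-29,155),toolR(WY,.2),4,0),(wp(-9,-29,145),toolR(WY,.2),5,0)],0)
w=cam('wrist'); cv2.imwrite('pics/w17.png',w['img'])
```

```text
32.2167 [ 0.5743 -0.0715  0.2046] q [-31.8  17.3  43.1 111.2 -18.8  44.9  14.9] F [-0.1  0.  -2. ] g 0.0098
[[0.971, -0.099, 0.215], [-0.1, -0.995, -0.008], [0.215, -0.013, -0.977]]
[-55.0573 -19.9213 192.6217]
9
[[-0.003,-0.004,-0.002,4.1,2.4,10.5,0],[-0.003,-0.004,-0.002,4.2,2.3,10.5,0],[-0.003,-0.004,-0.002,4.2,2.3,10.5,0],[-0.003,-0.004,-0.002,4.2,2.3,10.5,0],[-0.0,-0.0,-0.0,3.7,-0.0,2.8,0],[-0.0,-0.0,-0.0,3.7,-0.0,2.8,0],[-0.0,-0.0,-0.0,3.7,-0.0,2.8,0],[-0.0,-0.0,-0.0,3.7,-0.0,2.8,0],[-0.0,-0.0,-0.0,3.7,-0.0,2.8,0]]
```

Call:
send_rows([
  [[-0.003,-0.004,0,4.1,2,8,0],[-0.003,-0.004,0,4.2,2,8,0],[-0.003,-0.004,0,4.2,2,8,0],[-0.003,-0.004,0,4.2,2,8,0],[0,0,0,5,0,3.5,0],[0,0,0,5,0,3.5,0],[0,0,0,3.7,0,2.8,0],[0,0,0,3.7,0,2.8,0],[0,0,0,2,0,2,0],[0,0,0,0,0,0,0]],
])

```text
clock: 33.1
eef_pos: [0.6254, -0.0753, 0.1595]
eef_rot: [[0.977, -0.088, 0.192], [-0.086, -0.996, -0.015], [0.193, -0.002, -0.981]]
contact_force: [-0.2, 0.8, -1.2]
grip_width: 0.0096
```

Run:
```python
from h import *
st();print(loc())
plan([(wp(-9,-29,125),toolR(WY,.2),4,0),(wp(-10,-29,90),toolR(WY,.2),6,0)],0)
```

```text
33.1 [ 0.6254 -0.0753  0.1595] q [-26.   26.9  38.8 105.4 -25.   44.3  19.7] F [-0.2  0.8 -1.2] g 0.0096
[[0.977, -0.088, 0.192], [-0.086, -0.996, -0.015], [0.193, -0.002, -0.981]]
[ -3.7854 -19.0041 147.5464]
10
[[-0.001,0.001,0.001,-2.4,2.5,5.3,0],[-0.001,0.001,0.001,-2.4,2.5,5.3,0],[-0.001,0.001,0.001,-2.4,2.5,5.3,0],[-0.001,0.001,0.001,-2.4,2.5,5.3,0],[0.0,0.0,0.0,-1.3,-0.0,5.7,0],[0.0,0.0,0.0,-1.3,-0.0,5.7,0],[0.0,0.0,0.0,-1.3,-0.0,5.7,0],[0.0,0.0,0.0,-1.3,-0.0,5.7,0],[0.0,0.0,0.0,-1.3,-0.0,5.7,0],[0.0,0.0,0.0,-1.3,-0.0,5.7,0]]
```

Call:
send_rows([
  [[0,0,0,-2.4,3.5,4,0],[0,0,0,-2.4,3.5,4,0],[0,0,0,-2.4,2.5,4,0],[0,0,0,-2,2,4,0],[0,0,0,0,0,0,0]],
])

```text
clock: 33.52
eef_pos: [0.6173, -0.0876, 0.1408]
eef_rot: [[0.977, -0.088, 0.193], [-0.087, -0.996, -0.015], [0.194, -0.002, -0.981]]
contact_force: [-1.7, 0.2, -2.2]
grip_width: 0.0096
```

Run:
```python
from h import *
st();print(loc())
plan([(wp(-10,-29,90),toolR(WY,.2),6,0)],0)
w=cam('wrist'); cv2.imwrite('pics/w18.png',w['img'])
```

```text
33.5167 [ 0.6173 -0.0876  0.1408] q [-24.   27.6  37.7 107.1 -26.4  41.9  22.3] F [-1.7  0.2 -2.2] g 0.0096
[[0.977, -0.088, 0.193], [-0.087, -0.996, -0.015], [0.194, -0.002, -0.981]]
[-10.7729 -31.933  128.8314]
6
[[-0.0,0.001,0.001,-1.1,-0.5,6.4,0],[-0.0,0.001,0.001,-1.1,-0.5,6.4,0],[-0.0,0.001,0.001,-1.1,-0.5,6.4,0],[-0.0,0.001,0.001,-1.1,-0.5,6.4,0],[-0.0,0.001,0.001,-1.1,-0.5,6.4,0],[-0.0,0.001,0.001,-1.2,-0.5,6.4,0]]
```

Call:
send_rows([
  [[0,0.001,0,-1,-0.8,6,0],[0,0.001,0,-1,-0.6,6.4,0],[0,0.001,0,-1.1,-0.6,6.4,0],[0,0.001,0,-1.1,-0.5,6.4,0],[0,0.001,0,-1.1,-0.5,6.4,0],[0,0.001,0,-1.1,-0.5,5,0],[0,0,0,0,0,0,0]],
])

```text
clock: 34.15
eef_pos: [0.619, -0.0828, 0.0999]
eef_rot: [[0.976, -0.087, 0.2], [-0.086, -0.996, -0.015], [0.2, -0.002, -0.98]]
contact_force: [0.3, -0.2, -1.6]
grip_width: 0.0098
```

Run:
```python
from h import *
st();print(loc())
plan([(wp(-7,-29,67),toolR(WY,.1),4,0),(wp(-4,-29,46),toolR(WY,0),5,0)],0)
```

```text
34.15 [ 0.619  -0.0828  0.0999] q [-22.2  30.6  34.8 108.7 -29.7  37.1  24.6] F [ 0.3 -0.2 -1.6] g 0.0098
[[0.976, -0.087, 0.2], [-0.086, -0.996, -0.015], [0.2, -0.002, -0.98]]
[ -9.5404 -27.0632  87.9215]
9
[[-0.001,-0.025,0.001,-0.4,0.5,5.2,0],[-0.001,-0.025,0.001,-0.3,0.5,5.3,0],[-0.001,-0.025,0.001,-0.2,0.5,5.3,0],[-0.001,-0.025,0.001,-0.0,0.5,5.3,0],[0.0,-0.02,0.0,0.2,0.0,4.2,0],[0.0,-0.02,0.0,0.3,0.0,4.2,0],[0.0,-0.02,0.0,0.3,0.0,4.2,0],[0.0,-0.02,0.0,0.4,0.0,4.2,0],[0.0,-0.02,0.0,0.5,0.0,4.2,0]]
```

Call:
send_rows([
  [[0,-0.025,0.001,-0.4,0.5,5,0],[0,-0.025,0.001,-0.3,0.5,5.3,0],[0,-0.025,0.001,-0.2,0.5,5.3,0],[0,-0.025,0.001,0,0.5,5.3,0],[0,-0.02,0,0.2,0,4.2,0],[0,-0.02,0,0.3,0,4.2,0],[0,-0.02,0,0.3,0,4.2,0],[0,-0.02,0,0.4,0,4.2,0],[0,-0.01,0,0.5,0,3,0],[0,0,0,0,0,0,0]],
])

```text
clock: 34.98
eef_pos: [0.6246, -0.0851, 0.057]
eef_rot: [[0.996, -0.091, 0.0], [-0.091, -0.996, 0.003], [-0.0, -0.003, -1.0]]
contact_force: [-5.2, 2.7, 9.9]
grip_width: 0.0095
```

Run:
```python
from h import *
st();print(loc())
plan([(wp(-4,-29,42.5),toolR(WY,0),3,0)],0)
```

```text
34.9833 [ 0.6246 -0.0851  0.057 ] q [-19.3  40.1  34.1  99.3 -28.6  49.6  22.3] F [-5.2  2.7  9.9] g 0.0095
[[0.996, -0.091, 0.0], [-0.091, -0.996, 0.003], [-0.0, -0.003, -1.0]]
[ -3.7081 -28.8188  44.9609]
3
[[-0.001,0.0,0.001,-0.1,0.1,0.8,0],[-0.001,0.0,0.001,-0.1,0.1,0.8,0],[-0.001,0.0,0.001,-0.1,0.1,0.8,0]]
```

Call:
send_rows([
  [[0,0,0,0,0,0,35],[0,0,0,0,0,0,35],[0,0,0,0,0,0,35],[0,0,0,0,0,-5,35],[0,0,0,0,0,-10,35],[0,0.02,0,0,0,-15,35],[0,0.02,0,-3,0,-15,35],[0,0.02,0,-5,0,-15,35],[0,0.02,0,-5,0,-15,35],[0,0.02,0,-5,0,-15,35],[0,0,0,0,0,0,35]],
])

```text
clock: 35.9
eef_pos: [0.6036, -0.0845, 0.1542]
eef_rot: [[0.99, -0.092, 0.105], [-0.092, -0.996, -0.006], [0.105, -0.004, -0.994]]
contact_force: [-1.3, 0.7, 0.3]
grip_width: 0.0328
```

Run:
```python
from h import *
st();print(loc())
w=cam('wrist'); cv2.imwrite('pics/w19.png',w['img'])
plan([([.57,.06,.21],toolR(np.radians(10)),6,55),([.505,.34,.19],toolR(np.radians(34)),10,55)],55)
```

```text
35.9 [ 0.6036 -0.0845  0.1542] q [-24.8  27.9  39.2 104.4 -23.9  49.6  19.8] F [-1.3  0.7  0.3] g 0.0328
[[0.99, -0.092, 0.105], [-0.092, -0.996, -0.006], [0.105, -0.004, -0.994]]
[-24.6432 -30.1355 142.2043]
16
[[0.002,-0.017,-0.044,-6.8,-23.4,-10.1,55],[0.002,-0.017,-0.044,-5.9,-23.7,-10.0,55],[0.002,-0.017,-0.044,-5.1,-24.0,-9.8,55],[0.002,-0.017,-0.044,-4.2,-24.2,-9.7,55],[0.002,-0.017,-0.044,-3.3,-24.4,-9.6,55],[0.002,-0.017,-0.044,-2.3,-24.5,-9.5,55],[0.0,-0.0,-0.042,-1.5,-28.7,2.0,55],[0.0,-0.0,-0.042,-0.3,-28.7,2.0,55],[0.0,-0.0,-0.042,0.9,-28.7,2.0,55],[0.0,-0.0,-0.042,2.1,-28.7,2.0,55],[0.0,-0.0,-0.042,3.3,-28.6,2.0,55],[0.0,-0.0,-0.042,4.5,-28.4,2.0,55],[0.0,-0.0,-0.042,5.6,-28.2,2.0,55],[0.0,-0.0,-0.042,6.8,-27.9,2.0,55],[0.0,-0.0,-0.042,8.0,-27.6,2.0,55],[0.0,-0.0,-0.042,9.1,-27.3,2.0,55]]
```

Run:
```python
from h import *
w=cam('wrist'); crop(w,245,80,200,250,3,'w20.png')
L=[wp(-52,75,80),wp(52,75,80),wp(52,-75,80),wp(-52,-75,80),wp(-52,65,46),wp(52,65,46),wp(52,-65,46),wp(-52,-65,46)]
print((proj(w,L)-[245,80])*3)
```

```text
[[ 55.2162  52.908 ]
 [543.5686  60.6368]
 [493.093  691.8878]
 [ 80.4143 712.3273]
 [ 64.7874 116.5634]
 [484.1215 120.5632]
 [452.0402 602.753 ]
 [ 83.0541 617.5647]]
```

Call:
send_rows([
  [[0.002,-0.017,-0.044,-6.8,-23.4,-10.1,55],[0.002,-0.017,-0.044,-5.9,-23.7,-10,55],[0.002,-0.017,-0.044,-5.1,-24,-9.8,55],[0.002,-0.017,-0.044,-4.2,-24.2,-9.7,55],[0.002,-0.017,-0.044,-3.3,-24.4,-9.6,55],[0.002,-0.017,-0.044,-2.3,-24.5,-9.5,55],[0,0,-0.042,-1.5,-28.7,2,55],[0,0,-0.042,0,-28.7,2,55],[0,0,-0.042,0.9,-28.7,2,55],[0,0,-0.042,2.1,-28.7,2,55],[0,0,-0.042,3.3,-28.6,2,55],[0,0,-0.042,4.5,-28.4,2,55],[0,0,-0.042,5.6,-28.2,2,55],[0,0,-0.042,6.8,-25,2,55],[0,0,-0.042,8,-20,2,55],[0,0,-0.042,5,-8,2,55],[0,0,0,0,0,0,55]],
])

```text
clock: 37.42
eef_pos: [0.5084, 0.3312, 0.1799]
eef_rot: [[0.81, 0.586, -0.024], [0.586, -0.81, -0.01], [-0.026, -0.006, -1.0]]
contact_force: [-0.6, 0.1, -0.1]
grip_width: 0.0517
```

Run:
```python
from h import *
st()
w=cam('wrist'); cv2.imwrite('pics/w21.png',w['img']); print(proj(w,[[.4685,.4346,.026]]))
```

```text
37.4167 [0.5084 0.3312 0.1799] q [-55.5  27.2  26.3  97.1 -13.7  60.4  11.3] F [-0.6  0.1 -0.1] g 0.0517
[[0.81, 0.586, -0.024], [0.586, -0.81, -0.01], [-0.026, -0.006, -1.0]]
[[353.8484 109.0413]]
```

```bash
python3 - <<'E'
from h import *
w=cam('wrist'); crop(w,270,40,180,210,4,'w22.png')
E
python3 - <<'E'
from h import *
w=cam('wrist')
Q=[np.array(a)/1e3 for a in ((-48,-71,4),(-48,71,4),(48,71,4),(48,-71,4))]
B=[np.array(a)/1e3 for a in ((-23,-5,26),(-23,5,26),(23,5,26),(23,-5,26))]
F=[(38,58),(655,70),(612,495),(42,482)];T=[(323,163),(369,163),(358,382),(313,382)]
fitq(w,270,40,4,[(F,Q)],[.47,.43,-1]);fitq(w,270,40,4,[(T,B)],[.47,.43,-1]);p=fitq(w,270,40,4,[(F,Q),(T,B)],[.47,.43,-1])
a=p[2]+np.pi/2
plan([(np.array([p[0],p[1],.075]),toolR(a),10,40)],40)
E
```

```text
[ 0.4712  0.4334 -0.9722] -55.705265521056305 0.6349822431094481
[ 0.4707  0.4333 -0.9715] -55.66056061866016 0.24904869440615585
[ 0.4709  0.4333 -0.9721] -55.69783234953829 0.8853444595471842
10
[[-0.0,0.002,0.002,3.2,-10.8,10.6,40],[-0.0,0.002,0.002,3.2,-10.8,10.6,40],[-0.0,0.002,0.002,3.1,-10.8,10.6,40],[-0.0,0.002,0.002,3.1,-10.8,10.6,40],[-0.0,0.002,0.002,3.0,-10.8,10.6,40],[-0.0,0.002,0.002,3.0,-10.8,10.6,40],[-0.0,0.002,0.002,2.9,-10.9,10.6,40],[-0.0,0.002,0.002,2.9,-10.9,10.6,40],[-0.0,0.002,0.002,2.8,-10.9,10.6,40],[-0.0,0.002,0.002,2.8,-10.9,10.6,40]]
```

Call:
send_rows([
  [[0,0.002,0.002,3.2,-10.8,10.6,40],[0,0.002,0.002,3.2,-10.8,10.6,40],[0,0.002,0.002,3.1,-10.8,10.6,40],[0,0.002,0.002,3.1,-10.8,10.6,40],[0,0.002,0.002,3,-10.8,10.6,40],[0,0.002,0.002,3,-10.8,10.6,40],[0,0.002,0.002,2.9,-10.9,10.6,40],[0,0.002,0.002,2.9,-10.9,10.6,40],[0,0.002,0.002,2.8,-10.9,10.6,40],[0,0.002,0.002,2,-7,6,40],[0,0,0,0,0,0,40]],
])

```text
clock: 38.48
eef_pos: [0.4685, 0.438, 0.0666]
eef_rot: [[0.831, 0.556, -0.006], [0.556, -0.831, 0.0], [-0.005, -0.004, -1.0]]
contact_force: [0.3, 0.3, -0.5]
grip_width: 0.0375
```

Run:
```python
from h import *
st()
plan([(np.array([.4709,.4333,.024]),toolR(np.radians(34.3)),6,40)],40)
w=cam('wrist'); crop(w,170,150,300,240,2.6,'w23.png'); print(proj(w,[[.4709,.4333,.026]]))
```

```text
38.4833 [0.4685 0.438  0.0666] q [-61.9  37.6  22.7  96.9 -18.4  49.5   2.4] F [ 0.3  0.3 -0.5] g 0.0375
[[0.831, 0.556, -0.006], [0.556, -0.831, 0.0], [-0.005, -0.004, -1.0]]
6
[[-0.001,0.001,-0.002,-0.1,0.9,7.1,40],[-0.001,0.001,-0.002,-0.1,0.9,7.1,40],[-0.001,0.001,-0.002,-0.1,0.9,7.1,40],[-0.001,0.001,-0.002,-0.1,0.9,7.1,40],[-0.001,0.001,-0.002,-0.1,0.9,7.1,40],[-0.001,0.001,-0.002,-0.1,0.9,7.1,40]]
[[316.5363 274.885 ]]
```

Call:
send_rows([
  [[0,0.001,-0.002,-0.1,0.4,7.1,40],[0,0.001,-0.002,-0.1,0.4,7.1,40],[0,0.001,-0.002,-0.1,0.4,7.1,40],[0,0.001,-0.002,-0.1,0.3,7.1,40],[0,0.001,-0.002,-0.1,0.3,6.5,40],[0,0,0,0,0,4,40],[0,0,0,0,0,0,40]],
])

```text
clock: 39.12
eef_pos: [0.4722, 0.4331, 0.026]
eef_rot: [[0.827, 0.562, 0.001], [0.562, -0.827, 0.004], [0.003, -0.003, -1.0]]
contact_force: [-0.3, -0.0, 0.2]
grip_width: 0.0377
```

Run:
```python
from h import *
st()
plan([(np.array([.4693,.4362,.024]),toolR(np.radians(34.3)),2,40)],40)
```

```text
39.1167 [0.4722 0.4331 0.026 ] q [-60.5  40.5  21.3  98.1 -19.7  44.9   4.3] F [-0.3 -0.   0.2] g 0.0377
[[0.827, 0.562, 0.001], [0.562, -0.827, 0.004], [0.003, -0.003, -1.0]]
2
[[-0.001,-0.002,-0.001,-0.3,-2.1,1.0,40],[-0.001,-0.002,-0.001,-0.3,-2.1,1.0,40]]
```

Call:
send_rows([
  [[0,-0.002,0,-0.3,-2.1,1,40],[0,-0.002,0,-0.3,-2.1,1,40],[0,0,0,0,0,0,0],[0,0,0,0,0,0,0],[0,0,0,0,0,0,0],[0,0,0,0,0,0,0],[0,0,0,0,0,0,0],[0,0,0,0,0,0,0],[0,0,0,0,0,0,0]],
])

```text
clock: 39.87
eef_pos: [0.4693, 0.4369, 0.0246]
eef_rot: [[0.827, 0.562, -0.002], [0.562, -0.827, 0.002], [-0.0, -0.003, -1.0]]
contact_force: [-0.3, 0.6, -2.1]
grip_width: 0.0097
```

Run:
```python
from h import *
st()
p=np.array(get_obs()['eef_pos'])
plan([(p+[0,0,.11],toolR(np.radians(34.3)),8,0),([.50,.25,.20],toolR(np.radians(55)),9,0)],0)
w=cam('wrist'); crop(w,170,120,300,270,2.3,'w24.png')
```

```text
39.8667 [0.4693 0.4369 0.0246] q [-60.9  40.7  21.2  97.9 -19.7  45.1   3.9] F [-0.3  0.6 -2.1] g 0.0097
[[0.827, 0.562, -0.002], [0.562, -0.827, 0.002], [-0.0, -0.003, -1.0]]
17
[[-0.0,0.0,-0.0,-0.0,-0.0,-13.7,0],[-0.0,0.0,-0.0,-0.0,-0.0,-13.7,0],[-0.0,0.0,-0.0,-0.0,-0.0,-13.7,0],[-0.0,0.0,-0.0,-0.0,-0.0,-13.7,0],[-0.0,0.0,-0.0,-0.0,-0.0,-13.7,0],[-0.0,0.0,-0.0,-0.0,-0.0,-13.7,0],[-0.0,0.0,-0.0,-0.0,-0.0,-13.7,0],[-0.0,0.0,-0.0,-0.0,-0.0,-13.7,0],[0.0,0.0,-0.04,-8.9,19.1,-7.3,0],[0.0,0.0,-0.04,-9.6,18.7,-7.3,0],[0.0,0.0,-0.04,-10.4,18.3,-7.3,0],[0.0,0.0,-0.04,-11.1,17.9,-7.3,0],[0.0,0.0,-0.04,-11.8,17.4,-7.3,0],[0.0,0.0,-0.04,-12.5,16.9,-7.3,0],[0.0,0.0,-0.04,-13.2,16.4,-7.3,0],[0.0,0.0,-0.04,-13.8,15.9,-7.3,0],[0.0,0.0,-0.04,-14.4,15.3,-7.3,0]]
```

Call:
send_rows([
  [[0,0,0,0,0,-6,0],[0,0,0,0,0,-13.7,0],[0,0,0,0,0,-13.7,0],[0,0,0,0,0,-13.7,0],[0,0,0,0,0,-13.7,0],[0,0,0,0,0,-13.7,0],[0,0,0,0,0,-13.7,0],[0,0,0,0,0,-13.7,0],[0,0,-0.04,-8.9,19.1,-7.3,0],[0,0,-0.04,-9.6,18.7,-7.3,0],[0,0,-0.04,-10.4,18.3,-7.3,0],[0,0,-0.04,-11.1,17.9,-7.3,0],[0,0,-0.04,-11.8,17.4,-7.3,0],[0,0,-0.04,-12.5,16.9,-7.3,0],[0,0,-0.04,-13.2,16.4,-7.3,0],[0,0,-0.04,-13.8,15.9,-7.3,0],[0,0,-0.04,-14.4,15.3,-7.3,0]],
])

```text
clock: 41.33
eef_pos: [0.5012, 0.245, 0.2205]
eef_rot: [[0.561, 0.828, 0.007], [0.828, -0.561, 0.013], [0.015, -0.001, -1.0]]
contact_force: [1.0, 0.2, -2.6]
grip_width: 0.0099
```

Run:
```python
from h import *
WELL=WELL+R.from_euler('z',WY).as_matrix()[:,1]*.001
st()
w=cam('wrist'); crop(w,120,60,400,330,1.8,'w25.png')
plan([(wp(-60,5,190),toolR(WY+np.pi/2),12,0)],0)
```

```text
41.3333 [0.5012 0.245  0.2205] q [-49.5  17.9  25.1 103.6  -9.2  59.8  35. ] F [ 1.   0.2 -2.6] g 0.0099
[[0.561, 0.828, 0.007], [0.828, -0.561, 0.013], [0.015, -0.001, -1.0]]
12
[[0.0,-0.001,-0.042,-16.6,18.1,1.4,0],[0.0,-0.001,-0.042,-17.3,17.4,1.5,0],[0.0,-0.001,-0.042,-18.0,16.7,1.5,0],[0.0,-0.001,-0.042,-18.7,15.9,1.5,0],[0.0,-0.001,-0.042,-19.4,15.1,1.5,0],[0.0,-0.001,-0.042,-20.0,14.3,1.5,0],[0.0,-0.001,-0.042,-20.6,13.5,1.6,0],[0.0,-0.001,-0.042,-21.1,12.6,1.6,0],[0.0,-0.001,-0.042,-21.6,11.7,1.6,0],[0.0,-0.001,-0.042,-22.1,10.8,1.6,0],[0.0,-0.001,-0.042,-22.5,9.8,1.6,0],[0.0,-0.001,-0.042,-22.9,8.9,1.7,0]]
```

Run:
```python
from h import *
f=grab_frame('wrist'); m=np.array(f['mount']); F=240/np.tan(np.radians(f['vertical_fov']/2))
def ty(v,ztool):
    d=m[:3,:3]@np.array([0,(v-f['cy'])/F,1]); k=(ztool/1e3-m[2,3])/d[2]; return (m[1,3]+k*d[1])*1e3
print('bar far',ty(250,-1.4),'near',ty(60+493/1.8,-1.4),'plate far',ty(60+254/1.8,20.6))
```

```text
bar far -24.860004130432635 near 22.8695279855307 plate far -45.99956716020263
```

Call:
send_rows([
  [[0,0,-0.042,-16.6,18.1,1.4,0],[0,0,-0.042,-17.3,17.4,1.5,0],[0,0,-0.042,-18,16.7,1.5,0],[0,0,-0.042,-18.7,15.9,1.5,0],[0,0,-0.042,-19.4,15.1,1.5,0],[0,0,-0.042,-20,14.3,1.5,0],[0,0,-0.042,-20.6,13.5,1.6,0],[0,0,-0.042,-21.1,12.6,1.6,0],[0,0,-0.042,-21.6,11.7,1.6,0],[0,0,-0.042,-20,10.8,1.6,0],[0,0,-0.042,-14,8,1.6,0],[0,0,-0.042,-8,4,1,0],[0,0,0,0,0,0,0]],
])

```text
clock: 42.52
eef_pos: [0.572, -0.0254, 0.2137]
eef_rot: [[0.075, 0.997, 0.021], [0.997, -0.076, 0.022], [0.023, 0.019, -1.0]]
contact_force: [-0.8, -0.3, -2.2]
grip_width: 0.0092
```

```bash
cat >> h.py <<'E'
WELL=WELL+R.from_euler('z',WY).as_matrix()[:,1]*.001
E
python3 - <<'E'
from h import *
st();print(loc())
w=cam('wrist'); cv2.imwrite('pics/w26.png',w['img'])
plan([(wp(-20,0,160),toolR(WY+np.pi/2),7,0),(wp(-1,0,130),toolR(WY+np.pi/2),6,0)],0)
E
```

```text
42.5167 [ 0.572  -0.0254  0.2137] q [-21.   19.8  26.4 102.3 -11.6  59.2  95.5] F [-0.8 -0.3 -2.2] g 0.0092
[[0.075, 0.997, 0.021], [0.997, -0.076, 0.022], [0.023, 0.019, -1.0]]
[-61.656   24.7338 201.7121]
13
[[0.003,-0.003,0.002,-3.9,5.8,6.0,0],[0.003,-0.003,0.002,-3.9,5.8,6.0,0],[0.003,-0.003,0.002,-3.8,5.9,6.0,0],[0.003,-0.003,0.002,-3.8,5.9,6.0,0],[0.003,-0.003,0.002,-3.8,5.9,6.0,0],[0.003,-0.003,0.002,-3.7,5.9,6.0,0],[0.003,-0.003,0.002,-3.7,6.0,6.0,0],[-0.0,0.0,-0.0,0.0,3.2,5.0,0],[-0.0,0.0,-0.0,0.0,3.2,5.0,0],[-0.0,0.0,-0.0,0.0,3.2,5.0,0],[-0.0,0.0,-0.0,0.0,3.2,5.0,0],[-0.0,0.0,-0.0,0.0,3.2,5.0,0],[-0.0,0.0,-0.0,0.0,3.2,5.0,0]]
```

Call:
send_rows([
  [[0.003,-0.003,0.002,-3.9,5.8,6,0],[0.003,-0.003,0.002,-3.9,5.8,6,0],[0.003,-0.003,0.002,-3.8,5.9,6,0],[0.003,-0.003,0.002,-3.8,5.9,6,0],[0.003,-0.003,0.002,-3.8,5.9,6,0],[0.003,-0.003,0.002,-3.7,5.9,6,0],[0.003,-0.003,0.002,-3.7,6,6,0],[0,0,0,0,3.2,5,0],[0,0,0,0,3.2,5,0],[0,0,0,0,3.2,5,0],[0,0,0,0,3.2,5,0],[0,0,0,0,2.5,3,0],[0,0,0,0,0,0,0]],
])

```text
clock: 43.65
eef_pos: [0.6317, -0.053, 0.1411]
eef_rot: [[0.093, 0.996, -0.006], [0.996, -0.093, 0.003], [0.002, -0.006, -1.0]]
contact_force: [0.7, 0.3, -1.2]
grip_width: 0.0094
```

Run:
```python
from h import *
st();print(loc())
w=cam('wrist'); cv2.imwrite('pics/w27.png',w['img'])
plan([(wp(-1,0,112),toolR(WY+np.pi/2),5,0)],0)
```

```text
43.65 [ 0.6317 -0.053   0.1411] q [-16.   31.7  25.   95.6 -15.6  56.5  99.1] F [ 0.7  0.3 -1.2] g 0.0094
[[0.093, 0.996, -0.006], [0.996, -0.093, 0.003], [0.002, -0.006, -1.0]]
[  0.38     2.8247 129.1317]
5
[[-0.001,-0.0,-0.0,-0.6,-0.2,3.5,0],[-0.001,-0.0,-0.0,-0.6,-0.2,3.5,0],[-0.001,-0.0,-0.0,-0.6,-0.2,3.5,0],[-0.001,-0.0,-0.0,-0.6,-0.2,3.5,0],[-0.001,-0.0,-0.0,-0.6,-0.2,3.5,0]]
```

Run:
```python
from h import *
w=cam('wrist'); crop(w,180,140,280,110,2.8,'w28.png')
print((proj(w,[wp(-52,75,80),wp(-52,-75,80),wp(-66,81,80),wp(-66,-81,80)])-[180,140])*2.8)
```

```text
[[703.435  120.8909]
 [ 36.7333 120.6566]
 [736.0518  57.3257]
 [  3.4324  56.9065]]
```

Run:
```python
from h import *
f=grab_frame('wrist'); m=np.array(f['mount']); F=240/np.tan(np.radians(f['vertical_fov']/2))
def ty(v,ztool):
    d=m[:3,:3]@np.array([0,(v-f['cy'])/F,1]); k=(ztool/1e3-m[2,3])/d[2]; return (m[1,3]+k*d[1])*1e3
for v in (113,118): print('well front',ty(140+v/2.8,49))
print('plate',ty(140+171/2.8,20.6))
```

```text
well front -53.76268647071192
well front -52.650069003452494
plate -45.488773139671984
```

Run:
```python
from h import *
plan([(wp(-1.5,1,115),toolR(WY+np.pi/2),4,0)],0)
```

```text
4
[[-0.001,-0.001,-0.0,-0.4,-0.4,3.8,0],[-0.001,-0.001,-0.0,-0.4,-0.4,3.8,0],[-0.001,-0.001,-0.0,-0.4,-0.4,3.8,0],[-0.001,-0.001,-0.0,-0.4,-0.4,3.8,0]]
```

Call:
send_rows([
  [[0,0,0,-0.4,-0.4,3.8,0],[0,0,0,-0.4,-0.4,3.8,0],[0,0,0,-0.4,-0.4,3.8,0],[0,0,0,-0.4,-0.4,2,0],[0,0,0,0,0,0,0]],
])

```text
clock: 44.22
eef_pos: [0.6297, -0.0544, 0.1286]
eef_rot: [[0.093, 0.996, -0.003], [0.996, -0.093, 0.003], [0.003, -0.003, -1.0]]
contact_force: [-1.2, 0.0, -2.4]
grip_width: 0.0097
```

Run:
```python
from h import *
st();print(loc())
plan([(wp(-1.5,1,95),toolR(WY+np.pi/2),6,0)],0)
```

```text
44.2167 [ 0.6297 -0.0544  0.1286] q [-15.7  32.3  24.7  96.6 -16.   54.9  99.6] F [-1.2  0.  -2.4] g 0.0097
[[0.093, 0.996, -0.003], [0.996, -0.093, 0.003], [0.003, -0.003, -1.0]]
[ -1.5352   1.2296 116.5628]
6
[[-0.001,-0.001,0.0,-0.0,0.0,3.6,0],[-0.001,-0.001,0.0,-0.0,0.0,3.6,0],[-0.001,-0.001,0.0,-0.0,0.0,3.6,0],[-0.001,-0.001,0.0,-0.0,0.0,3.6,0],[-0.001,-0.001,0.0,-0.0,0.0,3.6,0],[-0.001,-0.001,0.0,-0.0,0.0,3.6,0]]
```

Call:
send_rows([
  [[0,0,0,0,0,4,0],[0,0,0,0,0,4,0],[0,0,0,0,0,4,0],[0,0,0,0,0,4,0],[0,0,0,0,0,4,0],[0,0,0,0,0,0,0]],
])

```text
clock: 44.72
eef_pos: [0.6294, -0.0543, 0.1062]
eef_rot: [[0.093, 0.996, -0.003], [0.996, -0.093, 0.003], [0.003, -0.004, -1.0]]
contact_force: [-0.0, 0.2, -1.9]
grip_width: 0.0099
```

Run:
```python
from h import *
st();print(loc())
w=cam('wrist'); crop(w,160,120,320,230,2.4,'w29.png')
plan([(wp(-1.5,1,72),toolR(WY+np.pi/2),7,0)],0)
```

```text
44.7167 [ 0.6294 -0.0543  0.1062] q [-15.3  33.8  24.1  97.4 -16.8  52.6 100.2] F [-0.   0.2 -1.9] g 0.0099
[[0.093, 0.996, -0.003], [0.996, -0.093, 0.003], [0.003, -0.004, -1.0]]
[-1.8025  1.3245 94.1886]
7
[[-0.0,-0.0,0.0,-0.1,0.0,3.2,0],[-0.0,-0.0,0.0,-0.1,0.0,3.2,0],[-0.0,-0.0,0.0,-0.0,0.0,3.2,0],[-0.0,-0.0,0.0,-0.0,0.0,3.2,0],[-0.0,-0.0,0.0,-0.0,0.0,3.2,0],[-0.0,-0.0,0.0,-0.0,0.0,3.2,0],[-0.0,-0.0,0.0,-0.0,0.0,3.2,0]]
```

Call:
send_rows([
  [[0,0,0,-0.3,0,3.2,0],[0,0,0,-0.3,0,3.2,0],[0,0,0,-0.3,0,3.2,0],[0,0,0,-0.2,0,3.2,0],[0,0,0,0,0,3.2,0],[0,0,0,0,0,2,0],[0,0,0,0,0,0,0]],
])

```text
clock: 45.35
eef_pos: [0.6296, -0.0556, 0.0869]
eef_rot: [[0.093, 0.996, -0.003], [0.996, -0.093, 0.003], [0.003, -0.003, -1.0]]
contact_force: [0.2, 1.0, -1.9]
grip_width: 0.0093
```

Run:
```python
from h import *
st();print(loc())
```

```text
45.35 [ 0.6296 -0.0556  0.0869] q [-14.7  35.2  23.5  97.9 -17.5  50.7 100.9] F [ 0.2  1.  -1.9] g 0.0093
[[0.093, 0.996, -0.003], [0.996, -0.093, 0.003], [0.003, -0.003, -1.0]]
[-1.4618  0.077  74.9161]
```

Call:
send_rows([
  [[0,0,0,0,0,2,0],[0,0,0,0,0,2,0],[0,0,0,0,0,1,0],[0,0,0,0,0,0,0]],
])

```text
clock: 45.68
eef_pos: [0.63, -0.0556, 0.0827]
eef_rot: [[0.093, 0.996, -0.002], [0.996, -0.093, 0.004], [0.004, -0.002, -1.0]]
contact_force: [-0.4, 0.9, -1.8]
grip_width: 0.0096
```

Run:
```python
from h import *
st();print(loc())
w=cam('wrist'); crop(w,160,120,320,230,2.4,'w30.png')
```

```text
45.6833 [ 0.63   -0.0556  0.0827] q [-14.6  35.6  23.4  98.  -17.7  50.2 101. ] F [-0.4  0.9 -1.8] g 0.0096
[[0.093, 0.996, -0.002], [0.996, -0.093, 0.004], [0.004, -0.002, -1.0]]
[-1.1328  0.0291 70.7477]
```

Call:
send_rows([
  [[0,0,0,-0.2,0,1.2,0],[0,0,0,0,0,1.2,0],[0,0,0,0,0,0,0]],
])

```text
clock: 45.98
eef_pos: [0.6302, -0.0556, 0.0829]
eef_rot: [[0.093, 0.996, -0.001], [0.996, -0.093, 0.005], [0.005, -0.001, -1.0]]
contact_force: [-0.1, -0.0, -2.9]
grip_width: 0.0098
```

Run:
```python
from h import *
st();print(loc())
```

```text
45.9833 [ 0.6302 -0.0556  0.0829] q [-14.5  35.5  23.3  98.  -17.8  50.2 101.1] F [-0.1 -0.  -2.9] g 0.0098
[[0.093, 0.996, -0.001], [0.996, -0.093, 0.005], [0.005, -0.001, -1.0]]
[-0.8649  0.0513 70.896 ]
```

Call:
send_rows([
  [[0,0,0,0,0,2.5,0],[0,0,0,0,0,2,0],[0,0,0,0,0,0,0]],
])

```text
clock: 46.23
eef_pos: [0.6318, -0.0558, 0.0823]
eef_rot: [[0.093, 0.996, 0.003], [0.996, -0.093, 0.006], [0.006, 0.002, -1.0]]
contact_force: [-0.3, -0.2, -3.0]
grip_width: 0.0096
```

Run:
```python
from h import *
st();print(loc())
```

```text
46.2333 [ 0.6318 -0.0558  0.0823] q [-14.4  35.6  23.2  98.  -17.9  50.  101.2] F [-0.3 -0.2 -3. ] g 0.0096
[[0.093, 0.996, 0.003], [0.996, -0.093, 0.006], [0.006, 0.002, -1.0]]
[ 0.6748  0.0154 70.31  ]
```

Call:
send_rows([
  [[0,0,0,0,0,0,12],[0,0,0,0,0,0,25],[0,0,0,0,0,0,25],[0,0,0,0,0,0,25],[0,0,0,0,0,-8,25],[0,0,0,0,0,-12,25],[0,0,0,0,-2,-16,25],[0,0,0,0,-5,-20,25],[0,0,0,0,-5,-20,25],[0,0,0,0,-5,-15,25],[0,0,0,0,0,0,25]],
])

```text
clock: 47.15
eef_pos: [0.6141, -0.0554, 0.1811]
eef_rot: [[0.094, 0.996, 0.004], [0.996, -0.094, 0.005], [0.006, 0.003, -1.0]]
contact_force: [-0.1, -0.6, 0.7]
grip_width: 0.0235
```

Run:
```python
from h import *
st();print(loc())
w=cam('wrist'); cv2.imwrite('pics/w31.png',w['img'])
s=cam('side'); crop(s,190,60,110,150,5,'s11.png')
```

```text
47.15 [ 0.6141 -0.0554  0.1811] q [-17.1  27.1  26.2  96.9 -14.   59.   98.4] F [-0.1 -0.6  0.7] g 0.0235
[[0.094, 0.996, 0.004], [0.996, -0.094, 0.005], [0.006, 0.003, -1.0]]
[-16.9137  -1.2291 169.0602]
```

Run:
```python
from h import *
M=toolR(WY+np.pi/2)
plan([(wp(0,0,288),M,7,0),(wp(45,0,292),M,4,0)],0)
```

```text
11
[[0.0,-0.001,-0.0,0.2,2.5,-17.4,0],[0.0,-0.001,-0.0,0.2,2.5,-17.4,0],[0.0,-0.001,-0.0,0.2,2.5,-17.4,0],[0.0,-0.001,-0.0,0.2,2.5,-17.4,0],[0.0,-0.001,-0.0,0.2,2.5,-17.4,0],[0.0,-0.001,-0.0,0.2,2.5,-17.4,0],[0.0,-0.001,-0.0,0.1,2.5,-17.4,0],[-0.0,-0.0,0.0,0.0,11.3,-1.0,0],[-0.0,-0.0,0.0,0.0,11.3,-1.0,0],[-0.0,-0.0,0.0,0.0,11.3,-1.0,0],[-0.0,-0.0,0.0,0.0,11.3,-1.0,0]]
```

Call:
send_rows([
  [[0,0,0,0,2,-17.4,0],[0,0,0,0,2,-17.4,0],[0,0,0,0,2,-17.4,0],[0,0,0,0,2,-17.4,0],[0,0,0,0,2,-17.4,0],[0,0,0,0,2,-17.4,0],[0,0,0,0,2,-14,0],[0,0,0,0,10,0,0],[0,0,0,0,10,0,0],[0,0,0,0,10,0,0],[0,0,0,0,5,0,0],[0,0,0,0,0,0,0]],
])

```text
clock: 48.25
eef_pos: [0.6631, -0.0593, 0.2922]
eef_rot: [[0.093, 0.996, -0.014], [0.996, -0.093, 0.005], [0.003, -0.014, -1.0]]
contact_force: [-0.6, -0.1, 0.4]
grip_width: 0.0003
```

Run:
```python
from h import *
st();print(loc())
plan([(wp(98,0,292),toolR(WY+np.pi/2),10,0)],0)
```

```text
48.25 [ 0.6631 -0.0593  0.2922] q [-16.   27.7  27.4  81.2 -12.9  75.   96.9] F [-0.6 -0.1  0.4] g 0.0003
[[0.093, 0.996, -0.014], [0.996, -0.093, 0.005], [0.003, -0.014, -1.0]]
[ 32.2009  -0.5492 280.1556]
10
[[-0.001,-0.0,0.0,0.1,6.6,-1.3,0],[-0.001,-0.0,0.0,0.1,6.6,-1.3,0],[-0.001,-0.0,0.0,0.1,6.6,-1.3,0],[-0.001,-0.0,0.0,0.1,6.6,-1.2,0],[-0.001,-0.0,0.0,0.1,6.6,-1.2,0],[-0.001,-0.0,0.0,0.1,6.6,-1.2,0],[-0.001,-0.0,0.0,0.1,6.6,-1.2,0],[-0.001,-0.0,0.0,0.1,6.6,-1.2,0],[-0.001,-0.0,0.0,0.1,6.6,-1.2,0],[-0.001,-0.0,0.0,0.1,6.6,-1.2,0]]
```

Call:
send_rows([
  [[0,0,0,0,6.6,-1.3,0],[0,0,0,0,6.6,-1.3,0],[0,0,0,0,6.6,-1.3,0],[0,0,0,0,6.6,-1.2,0],[0,0,0,0,6.6,-1.2,0],[0,0,0,0,6.6,-1.2,0],[0,0,0,0,6.6,-1.2,0],[0,0,0,0,5,-1,0],[0,0,0,0,4,0,0],[0,0,0,0,0,0,0]],
])

```text
clock: 49.08
eef_pos: [0.723, -0.0649, 0.3]
eef_rot: [[0.093, 0.996, -0.017], [0.996, -0.093, 0.005], [0.003, -0.017, -1.0]]
contact_force: [-0.4, 0.4, -0.2]
grip_width: 0.0005
```

Run:
```python
from h import *
st();print(loc())
```

```text
49.0833 [ 0.723  -0.0649  0.3   ] q [-13.   34.6  26.8  69.8 -15.2  80.   97.3] F [-0.4  0.4 -0.2] g 0.0005
[[0.093, 0.996, -0.017], [0.996, -0.093, 0.005], [0.003, -0.017, -1.0]]
[ 92.3622  -0.5116 288.03  ]
```

Call:
send_rows([
  [[0,0,0,0,4,0,0],[0,0,0,0,4,0,0],[0,0,0,0,2,0,0]],
])

```text
clock: 49.33
eef_pos: [0.7269, -0.0654, 0.3001]
eef_rot: [[0.094, 0.995, -0.033], [0.996, -0.094, 0.008], [0.005, -0.034, -0.999]]
contact_force: [-23.3, 2.6, 9.7]
grip_width: 0.0001
```

Run:
```python
from h import *
st();print(loc())
s=cam('side'); crop(s,190,60,110,150,5,'s12.png')
```

```text
49.3333 [ 0.7269 -0.0654  0.3001] q [-12.4  35.7  26.7  68.  -15.5  81.6  97.3] F [-23.3   2.6   9.7] g 0.0001
[[0.094, 0.995, -0.033], [0.996, -0.094, 0.008], [0.005, -0.034, -0.999]]
[ 96.2591  -0.6705 288.143 ]
```

Run:
```python
from h import *
M=toolR(WY+np.pi/2)
plan([(wp(40,0,292),M,5,30),([.60,.14,.28],toolR(np.radians(60)),7,45),([.56,.323,.17],toolR(np.radians(42)),8,45)],0)
```

```text
20
[[-0.007,-0.001,-0.0,0.1,-11.3,-0.4,30],[-0.007,-0.001,-0.0,0.1,-11.3,-0.5,30],[-0.007,-0.001,-0.0,0.1,-11.3,-0.5,30],[-0.007,-0.001,-0.0,0.1,-11.3,-0.6,30],[-0.007,-0.001,-0.0,0.1,-11.3,-0.7,30],[0.0,-0.0,0.061,27.4,-12.7,3.4,45],[0.0,-0.0,0.061,26.6,-14.4,3.4,45],[0.0,-0.0,0.061,25.7,-16.0,3.4,45],[0.0,-0.0,0.061,24.6,-17.6,3.4,45],[0.0,-0.0,0.061,23.5,-19.0,3.4,45],[0.0,-0.0,0.061,22.3,-20.4,3.4,45],[0.0,-0.0,0.061,21.0,-21.8,3.4,45],[-0.0,-0.0,0.039,17.3,-15.8,13.7,45],[-0.0,-0.0,0.039,16.7,-16.4,13.7,45],[-0.0,-0.0,0.039,16.0,-17.1,13.7,45],[-0.0,-0.0,0.039,15.3,-17.7,13.7,45],[-0.0,-0.0,0.039,14.6,-18.3,13.7,45],[-0.0,-0.0,0.039,13.9,-18.8,13.7,45],[-0.0,-0.0,0.039,13.2,-19.4,13.7,45],[-0.0,-0.0,0.039,12.4,-19.9,13.7,45]]
```

Call:
send_rows([
  [[-0.007,0,0,0,-11.3,-0.4,0],[-0.007,0,0,0,-11.3,-0.5,0],[-0.007,0,0,0,-11.3,-0.5,0],[-0.007,0,0,0,-11.3,-0.6,30],[-0.007,0,0,0,-11.3,-0.7,30],[0,0,0.061,27.4,-12.7,3.4,45],[0,0,0.061,26.6,-14.4,3.4,45],[0,0,0.061,25.7,-16,3.4,45],[0,0,0.061,24.6,-17.6,3.4,45],[0,0,0.061,23.5,-19,3.4,45],[0,0,0.061,22.3,-20.4,3.4,45],[0,0,0.061,21,-21.8,3.4,45],[0,0,0.039,17.3,-15.8,13.7,45],[0,0,0.039,16.7,-16.4,13.7,45],[0,0,0.039,16,-17.1,13.7,45],[0,0,0.039,15.3,-17.7,13.7,45],[0,0,0.039,14.6,-18.3,13.7,45],[0,0,0.039,13.9,-16,11,45],[0,0,0.039,8,-10,6,45],[0,0,0.02,0,0,0,45]],
])

```text
clock: 51.05
eef_pos: [0.5675, 0.3049, 0.1952]
eef_rot: [[0.753, 0.658, 0.007], [0.658, -0.753, 0.009], [0.011, -0.003, -1.0]]
contact_force: [-0.2, 0.4, -0.7]
grip_width: 0.0421
```

Run:
```python
from h import *
st()
w=cam('wrist'); cv2.imwrite('pics/w32.png',w['img']); print(proj(w,[[.527,.36,.048]]))
s=cam('side'); crop(s,190,60,110,150,5,'s13.png')
```

```text
51.05 [0.5675 0.3049 0.1952] q [-51.7  29.4  29.1  92.4 -16.1  61.8  22.9] F [-0.2  0.4 -0.7] g 0.0421
[[0.753, 0.658, 0.007], [0.658, -0.753, 0.009], [0.011, -0.003, -1.0]]
[[322.0285 153.7227]]
```

Run:
```python
from h import *
M=toolR(np.radians(42.4)); p=np.array([.527,.360,.046])
plan([(p+[0,0,.03],M,8,40)],40)
```

```text
8
[[-0.0,-0.002,-0.003,0.7,-8.9,15.1,40],[-0.0,-0.002,-0.003,0.7,-8.9,15.1,40],[-0.0,-0.002,-0.003,0.8,-8.9,15.1,40],[-0.0,-0.002,-0.003,0.8,-8.9,15.1,40],[-0.0,-0.002,-0.003,0.8,-8.9,15.1,40],[-0.0,-0.002,-0.003,0.9,-8.9,15.1,40],[-0.0,-0.002,-0.003,0.9,-8.9,15.1,40],[-0.0,-0.002,-0.003,1.0,-8.9,15.1,40]]
```

Call:
send_rows([
  [[0,-0.002,-0.003,0.7,-8.9,15,40],[0,-0.002,-0.003,0.7,-8.9,15,40],[0,-0.002,-0.003,0.8,-8.9,15,40],[0,-0.002,-0.003,0.8,-8.9,15,40],[0,-0.002,-0.003,0.8,-8.9,15,40],[0,-0.002,-0.003,0.9,-8.9,15,40],[0,-0.002,-0.003,0.9,-8.9,15,40],[0,-0.002,-0.003,1,-7,8,40],[0,0,0,0,0,0,40]],
])

```text
clock: 51.9
eef_pos: [0.5363, 0.3489, 0.088]
eef_rot: [[0.74, 0.672, 0.008], [0.672, -0.74, 0.002], [0.007, 0.004, -1.0]]
contact_force: [-0.7, 0.7, 0.1]
grip_width: 0.0376
```

Run:
```python
from h import *
st()
M=toolR(np.radians(42.4)); p=np.array([.527,.360,.046])
plan([(p,M,5,40)],40)
w=cam('wrist'); crop(w,170,150,300,240,2.6,'w33.png'); print(proj(w,[[.527,.36,.048]]))
```

```text
51.9 [0.5363 0.3489 0.088 ] q [-54.5  36.   25.8  97.3 -19.1  50.7  21.4] F [-0.7  0.7  0.1] g 0.0376
[[0.74, 0.672, 0.008], [0.672, -0.74, 0.002], [0.007, 0.004, -1.0]]
5
[[0.001,-0.001,-0.001,0.1,-2.9,8.4,40],[0.001,-0.001,-0.001,0.1,-2.9,8.4,40],[0.001,-0.001,-0.001,0.1,-2.9,8.4,40],[0.001,-0.001,-0.001,0.1,-2.9,8.4,40],[0.001,-0.001,-0.001,0.1,-2.9,8.4,40]]
[[317.4789 245.5707]]
```

Call:
send_rows([
  [[0,-0.001,-0.001,0.2,-2.9,7,40],[0,-0.001,-0.001,0.2,-2.9,7,40],[0,-0.001,-0.001,0.2,-2.9,7,40],[0,-0.001,-0.001,0.2,-2.9,7,40],[0,-0.001,-0.001,0.1,-2.5,4,40],[0,0,0,0,0,0,40]],
])

```text
clock: 52.45
eef_pos: [0.5302, 0.3591, 0.0563]
eef_rot: [[0.738, 0.674, 0.008], [0.674, -0.738, -0.0], [0.006, 0.006, -1.0]]
contact_force: [0.1, -0.3, 0.3]
grip_width: 0.0375
```

Run:
```python
from h import *
st()
M=toolR(np.radians(42.4)); p=np.array([.5275,.3605,.046])
plan([(p,M,3,40)],40)
```

```text
52.45 [0.5302 0.3591 0.0563] q [-54.8  38.4  24.7  97.9 -20.2  47.7  21.2] F [ 0.1 -0.3  0.3] g 0.0375
[[0.738, 0.674, 0.008], [0.674, -0.738, -0.0], [0.006, 0.006, -1.0]]
3
[[0.002,-0.002,0.0,-0.4,-1.0,3.4,40],[0.002,-0.002,0.0,-0.4,-1.0,3.4,40],[0.002,-0.002,0.0,-0.4,-1.0,3.4,40]]
```

Call:
send_rows([
  [[0.002,-0.002,0,-0.4,-1,3.4,40],[0.002,-0.002,0,-0.4,-1,3.4,40],[0.002,-0.002,0,-0.4,-1,3,40],[0,0,0,0,0,0.5,40],[0,0,0,0,0,0,0],[0,0,0,0,0,0,0],[0,0,0,0,0,0,0],[0,0,0,0,0,0,0],[0,0,0,0,0,0,0],[0,0,0,0,0,0,0],[0,0,0,0,0,0,0]],
])

```text
clock: 53.37
eef_pos: [0.5276, 0.3604, 0.0455]
eef_rot: [[0.739, 0.674, -0.0], [0.674, -0.739, 0.0], [0.0, -0.0, -1.0]]
contact_force: [0.3, -0.4, -1.3]
grip_width: 0.0095
```

Run:
```python
from h import *
st()
p=np.array(get_obs()['eef_pos'])
plan([(p+[0,0,.14],toolR(np.radians(42.4)),9,0),([.575,.15,.235],toolR(.3),9,0)],0)
```

```text
53.3667 [0.5276 0.3604 0.0455] q [-54.5  39.3  24.2  97.9 -20.8  47.2  21.5] F [ 0.3 -0.4 -1.3] g 0.0095
[[0.739, 0.674, -0.0], [0.674, -0.739, 0.0], [0.0, -0.0, -1.0]]
18
[[-0.0,-0.0,-0.0,0.0,-0.0,-15.6,0],[-0.0,-0.0,-0.0,0.0,-0.0,-15.6,0],[-0.0,-0.0,-0.0,0.0,-0.0,-15.6,0],[-0.0,-0.0,-0.0,0.0,-0.0,-15.6,0],[-0.0,-0.0,-0.0,0.0,-0.0,-15.6,0],[-0.0,-0.0,-0.0,0.0,-0.0,-15.6,0],[-0.0,-0.0,-0.0,0.0,-0.0,-15.6,0],[-0.0,-0.0,-0.0,0.0,-0.0,-15.6,0],[-0.0,-0.0,-0.0,0.0,-0.0,-15.6,0],[-0.0,0.0,0.049,-11.9,20.8,-5.5,0],[-0.0,0.0,0.049,-10.8,21.4,-5.5,0],[-0.0,0.0,0.049,-9.8,21.9,-5.5,0],[-0.0,0.0,0.049,-8.7,22.3,-5.5,0],[-0.0,0.0,0.049,-7.6,22.7,-5.5,0],[-0.0,0.0,0.049,-6.5,23.1,-5.5,0],[-0.0,0.0,0.049,-5.4,23.4,-5.5,0],[-0.0,0.0,0.049,-4.2,23.6,-5.5,0],[-0.0,0.0,0.049,-3.0,23.8,-5.5,0]]
```

Call:
send_rows([
  [[0,0,0,0,0,-6,0],[0,0,0,0,0,-15.6,0],[0,0,0,0,0,-15.6,0],[0,0,0,0,0,-15.6,0],[0,0,0,0,0,-15.6,0],[0,0,0,0,0,-15.6,0],[0,0,0,0,0,-15.6,0],[0,0,0,0,0,-15.6,0],[0,0,0,0,0,-15.6,0],[0,0,0.049,-11.9,20.8,-5.5,0],[0,0,0.049,-10.8,21.4,-5.5,0],[0,0,0.049,-9.8,21.9,-5.5,0],[0,0,0.049,-8.7,22.3,-5.5,0],[0,0,0.049,-7.6,22.7,-5.5,0],[0,0,0.049,-6.5,23.1,-5.5,0],[0,0,0.049,-5.4,23.4,-5.5,0],[0,0,0.049,-4.2,23.6,-5.5,0],[0,0,0.049,-3,23.8,-5.5,0]],
])

```text
clock: 54.87
eef_pos: [0.5727, 0.1315, 0.238]
eef_rot: [[0.966, 0.259, -0.004], [0.259, -0.966, 0.0], [-0.004, -0.001, -1.0]]
contact_force: [0.5, 0.4, -1.3]
grip_width: 0.0094
```

Run:
```python
from h import *
st()
w=cam('wrist'); crop(w,120,60,400,330,1.6,'w34.png')
M=toolR(WY)
plan([(wp(-35,-40,210),M,11,0),(wp(-3,-40,180),M,6,0)],0)
```

```text
54.8667 [0.5727 0.1315 0.238 ] q [-46.1  23.   39.3  97.9 -15.9  65.   12.9] F [ 0.5  0.4 -1.3] g 0.0094
[[0.966, 0.259, -0.004], [0.259, -0.966, 0.0], [-0.004, -0.001, -1.0]]
17
[[0.0,0.0,0.031,-3.3,19.6,1.6,0],[0.0,0.0,0.031,-2.7,19.7,1.6,0],[0.0,0.0,0.031,-2.1,19.8,1.6,0],[0.0,0.0,0.031,-1.4,19.8,1.6,0],[0.0,0.0,0.031,-0.8,19.8,1.6,0],[0.0,0.0,0.031,-0.2,19.9,1.6,0],[0.0,0.0,0.031,0.4,19.9,1.6,0],[0.0,0.0,0.031,1.1,19.8,1.6,0],[0.0,0.0,0.031,1.7,19.8,1.6,0],[0.0,0.0,0.031,2.3,19.7,1.6,0],[0.0,0.0,0.031,2.9,19.7,1.6,0],[0.0,0.0,0.0,5.3,-0.0,5.0,0],[0.0,0.0,0.0,5.3,-0.0,5.0,0],[0.0,0.0,0.0,5.3,-0.0,5.0,0],[0.0,0.0,0.0,5.3,-0.0,5.0,0],[0.0,0.0,0.0,5.3,-0.0,5.0,0],[0.0,0.0,0.0,5.3,-0.0,5.0,0]]
```

Call:
send_rows([
  [[0,0,0.031,-3.3,19.6,1.6,0],[0,0,0.031,-2.7,19.7,1.6,0],[0,0,0.031,-2.1,19.8,1.6,0],[0,0,0.031,-1.4,19.8,1.6,0],[0,0,0.031,-0.8,19.8,1.6,0],[0,0,0.031,0,19.9,1.6,0],[0,0,0.031,0.4,19.9,1.6,0],[0,0,0.031,1.1,19.8,1.6,0],[0,0,0.031,1.7,19.8,1.6,0],[0,0,0.031,2.3,17,1.6,0],[0,0,0.031,2.9,10,1.6,0],[0,0,0,5.3,0,5,0],[0,0,0,5.3,0,5,0],[0,0,0,4,0,4,0],[0,0,0,0,0,0,0]],
])

```text
clock: 56.17
eef_pos: [0.6008, -0.1149, 0.2083]
eef_rot: [[0.989, -0.151, -0.003], [-0.151, -0.989, -0.001], [-0.003, 0.002, -1.0]]
contact_force: [0.3, -0.1, -1.7]
grip_width: 0.0098
```

Run:
```python
from h import *
st();print(loc())
w=cam('wrist'); cv2.imwrite('pics/w35.png',w['img'])
M=toolR(WY)
plan([(wp(-3,-40,150),M,6,0)],0)
```

```text
56.1667 [ 0.6008 -0.1149  0.2083] q [-25.1  29.5  45.6  96.3 -22.9  64.1  18.3] F [ 0.3 -0.1 -1.7] g 0.0098
[[0.989, -0.151, -0.003], [-0.151, -0.989, -0.001], [-0.003, 0.002, -1.0]]
[-24.6605 -61.7305 196.3295]
6
[[0.0,0.0,-0.01,3.5,-3.8,7.8,0],[0.0,0.0,-0.01,3.5,-3.8,7.8,0],[0.0,0.0,-0.01,3.5,-3.7,7.8,0],[0.0,0.0,-0.01,3.6,-3.7,7.8,0],[0.0,0.0,-0.01,3.6,-3.7,7.8,0],[0.0,0.0,-0.01,3.6,-3.6,7.8,0]]
```

Call:
send_rows([
  [[0,0,-0.01,3.5,-3.8,5,0],[0,0,-0.01,3.5,-3.8,5,0],[0,0,-0.01,3.5,-3.7,6,0],[0,0,-0.01,3.6,-3.7,7,0],[0,0,-0.01,3.6,-3.7,7,0],[0,0,-0.01,3,-2,5,0],[0,0,0,0,0,0,0]],
])

```text
clock: 56.8
eef_pos: [0.6265, -0.0907, 0.1691]
eef_rot: [[0.997, -0.078, -0.004], [-0.078, -0.997, 0.0], [-0.004, 0.0, -1.0]]
contact_force: [0.3, -0.2, -1.1]
grip_width: 0.0097
```

Run:
```python
from h import *
st();print(loc())
w=cam('wrist'); cv2.imwrite('pics/w36.png',w['img'])
M=toolR(WY)
plan([(wp(-2,-40,135),M,4,0)],0)
```

```text
56.8 [ 0.6265 -0.0907  0.1691] q [-24.3  33.7  42.3  95.1 -25.2  61.3  21.1] F [ 0.3 -0.2 -1.1] g 0.0097
[[0.997, -0.078, -0.004], [-0.078, -0.997, 0.0], [-0.004, 0.0, -1.0]]
[ -1.339  -35.1706 157.1438]
4
[[0.0,0.001,0.004,-0.1,1.1,5.6,0],[0.0,0.001,0.004,-0.1,1.1,5.6,0],[0.0,0.001,0.004,-0.1,1.1,5.6,0],[0.0,0.001,0.004,-0.1,1.1,5.6,0]]
```

Run:
```python
from h import *
f=grab_frame('wrist'); m=np.array(f['mount']); F=240/np.tan(np.radians(f['vertical_fov']/2))
def ty(v,ztool):
    d=m[:3,:3]@np.array([0,(v-f['cy'])/F,1]); k=(ztool/1e3-m[2,3])/d[2]; return (m[1,3]+k*d[1])*1e3
print(ty(226,33.5),ty(224,33.5), ty(255,-2.5),ty(331,-2.5))
```

```text
-29.4522365265237 -30.69023767460603 -23.350048270040848 19.68024647048275
```

Call:
send_rows([
  [[0,0.001,0.004,-0.1,1.5,5,0],[0,0.001,0.004,-0.1,1.5,5,0],[0,0.001,0.004,-0.1,1.5,5,0],[0,0.001,0.004,-0.1,1.3,4,0],[0,0,0,0,0,0,0]],
])

```text
clock: 57.32
eef_pos: [0.625, -0.0992, 0.1504]
eef_rot: [[0.995, -0.1, 0.003], [-0.1, -0.995, -0.001], [0.003, 0.0, -1.0]]
contact_force: [0.6, -0.1, -1.9]
grip_width: 0.01
```

Run:
```python
from h import *
st();print(loc())
w=cam('wrist'); crop(w,200,60,260,290,2.2,'w37.png')
M=toolR(WY)
plan([(wp(-2,-40.5,110),M,5,0)],0)
```

```text
57.3167 [ 0.625  -0.0992  0.1504] q [-23.4  34.8  41.9  96.3 -26.4  59.1  21.5] F [ 0.6 -0.1 -1.9] g 0.01
[[0.995, -0.1, 0.003], [-0.1, -0.995, -0.001], [0.003, 0.0, -1.0]]
[ -2.0334 -43.7942 138.3969]
5
[[0.0,-0.001,-0.001,-0.0,-0.6,5.7,0],[0.0,-0.001,-0.001,-0.0,-0.6,5.7,0],[0.0,-0.001,-0.001,-0.0,-0.6,5.7,0],[0.0,-0.001,-0.001,-0.0,-0.6,5.7,0],[0.0,-0.001,-0.001,-0.0,-0.6,5.7,0]]
```

Call:
send_rows([
  [[0,0,-0.001,0,-0.8,5,0],[0,0,-0.001,0,-0.8,5,0],[0,0,-0.001,0,-0.8,5,0],[0,0,-0.001,0,-0.6,5,0],[0,0,0,0,-0.6,5,0],[0,0,0,0,0,0,0]],
])

```text
clock: 57.87
eef_pos: [0.6257, -0.0949, 0.1233]
eef_rot: [[0.996, -0.095, 0.004], [-0.095, -0.996, -0.0], [0.004, 0.0, -1.0]]
contact_force: [0.1, -0.5, -2.0]
grip_width: 0.0099
```

Run:
```python
from h import *
st();print(loc())
w=cam('wrist'); crop(w,200,60,260,290,2.2,'w38.png')
M=toolR(WY)
plan([(wp(-2,-40.5,97.5),M,4,0)],0)
```

```text
57.8667 [ 0.6257 -0.0949  0.1233] q [-22.9  36.5  40.6  97.3 -27.7  56.4  22.4] F [ 0.1 -0.5 -2. ] g 0.0099
[[0.996, -0.095, 0.004], [-0.095, -0.996, -0.0], [0.004, 0.0, -1.0]]
[ -1.6641 -39.453  111.2823]
4
[[0.0,-0.001,-0.0,-0.1,0.2,3.6,0],[0.0,-0.001,-0.0,-0.1,0.2,3.6,0],[0.0,-0.001,-0.0,-0.1,0.2,3.6,0],[0.0,-0.001,-0.0,-0.1,0.2,3.6,0]]
```

Call:
send_rows([
  [[0,0,0,-0.1,0.3,3.6,0],[0,0,0,-0.1,0.3,3.6,0],[0,0,0,-0.1,0.3,3.6,0],[0,0,0,0,0,2,0],[0,0,0,0,0,0,0]],
])

```text
clock: 58.33
eef_pos: [0.6258, -0.0962, 0.11]
eef_rot: [[0.995, -0.095, 0.005], [-0.095, -0.996, -0.001], [0.005, 0.0, -1.0]]
contact_force: [-0.1, 0.1, -1.1]
grip_width: 0.0097
```

Run:
```python
from h import *
st();print(loc())
```

```text
58.3333 [ 0.6258 -0.0962  0.11  ] q [-22.4  37.4  40.   97.8 -28.5  55.1  23. ] F [-0.1  0.1 -1.1] g 0.0097
[[0.995, -0.095, 0.005], [-0.095, -0.996, -0.001], [0.005, 0.0, -1.0]]
[ -1.5182 -40.7302  98.0179]
```

Expected seat at about 95.5; ease down.

Call:
send_rows([
  [[0,0,0,0,0,2,0],[0,0,0,0,0,2,0],[0,0,0,0,0,0,0]],
])

```text
clock: 58.58
eef_pos: [0.6261, -0.0965, 0.1076]
eef_rot: [[0.995, -0.095, 0.006], [-0.095, -0.995, -0.0], [0.006, -0.001, -1.0]]
contact_force: [0.2, -0.2, -2.0]
grip_width: 0.0099
```

Run:
```python
from h import *
st();print(loc())
```

```text
58.5833 [ 0.6261 -0.0965  0.1076] q [-22.2  37.6  39.9  97.9 -28.7  54.8  23.2] F [ 0.2 -0.2 -2. ] g 0.0099
[[0.995, -0.095, 0.006], [-0.095, -0.995, -0.0], [0.006, -0.001, -1.0]]
[ -1.1109 -41.0323  95.5678]
```

Call:
send_rows([
  [[0,0,0,0,0,2,0],[0,0,0,0,0,1,0],[0,0,0,0,0,0,0]],
])

```text
clock: 58.83
eef_pos: [0.6266, -0.0967, 0.1073]
eef_rot: [[0.995, -0.095, 0.007], [-0.095, -0.995, 0.002], [0.007, -0.002, -1.0]]
contact_force: [-0.1, -0.1, -1.3]
grip_width: 0.0098
```

Run:
```python
from h import *
st();print(loc())
```

```text
58.8333 [ 0.6266 -0.0967  0.1073] q [-22.1  37.6  39.8  97.9 -28.8  54.7  23.3] F [-0.1 -0.1 -1.3] g 0.0098
[[0.995, -0.095, 0.007], [-0.095, -0.995, 0.002], [0.007, -0.002, -1.0]]
[ -0.6665 -41.1908  95.2785]
```

Call:
send_rows([
  [[0,0,0,0,0,0,12],[0,0,0,0,0,0,28],[0,0,0,0,0,0,28],[0,0,0,0,0,0,28],[0,0,0,0,0,-8,28],[0,0,0,0,0,-12,28],[0,0,0,-2,0,-16,28],[0,0,0,-5,0,-20,28],[0,0,0,-5,0,-20,28],[0,0,0,-5,0,-10,28],[0,0,0,0,0,0,28]],
])

```text
clock: 59.75
eef_pos: [0.6084, -0.0961, 0.2007]
eef_rot: [[0.995, -0.096, 0.008], [-0.096, -0.995, 0.0], [0.008, -0.001, -1.0]]
contact_force: [-0.2, 0.3, -0.2]
grip_width: 0.0264
```

Run:
```python
from h import *
st();print(loc())
w=cam('wrist'); cv2.imwrite('pics/w39.png',w['img'])
s=cam('side'); crop(s,190,60,110,150,5,'s14.png')
```

```text
59.75 [ 0.6084 -0.0961  0.2007] q [-26.   29.8  44.4  96.6 -23.2  62.7  19.7] F [-0.2  0.3 -0.2] g 0.0264
[[0.995, -0.096, 0.008], [-0.096, -0.995, 0.0], [0.008, -0.001, -1.0]]
[-18.7776 -42.2339 188.7378]
```

Run:
```python
from h import *
M=toolR(WY)
plan([(wp(-20,147,225),M,9,25),(wp(97,147,225),M,7,25)],25)
```

```text
16
[[-0.0,-0.001,-0.0,-0.2,-21.0,-4.2,25],[-0.0,-0.001,-0.0,-0.2,-21.0,-4.2,25],[-0.0,-0.001,-0.0,-0.2,-21.0,-4.2,25],[-0.0,-0.001,-0.0,-0.2,-21.0,-4.2,25],[-0.0,-0.001,-0.0,-0.2,-21.0,-4.2,25],[-0.0,-0.001,-0.0,-0.1,-21.0,-4.3,25],[-0.0,-0.001,-0.0,-0.1,-21.0,-4.3,25],[-0.0,-0.001,-0.0,-0.1,-21.0,-4.3,25],[-0.0,-0.001,-0.0,-0.1,-21.0,-4.3,25],[-0.0,-0.0,0.0,16.7,0.0,-0.0,25],[-0.0,-0.0,0.0,16.7,0.0,-0.0,25],[-0.0,-0.0,0.0,16.7,0.0,-0.0,25],[-0.0,-0.0,0.0,16.7,0.0,-0.0,25],[-0.0,-0.0,0.0,16.7,0.0,-0.0,25],[-0.0,-0.0,0.0,16.7,0.0,-0.0,25],[-0.0,-0.0,0.0,16.7,0.0,-0.0,25]]
```

Call:
send_rows([
  [[0,0,0,0,-21,-4.2,25],[0,0,0,0,-21,-4.2,25],[0,0,0,0,-21,-4.2,25],[0,0,0,0,-21,-4.2,25],[0,0,0,0,-21,-4.2,25],[0,0,0,0,-21,-4.3,25],[0,0,0,0,-21,-4.3,25],[0,0,0,0,-21,-4.3,25],[0,0,0,0,-16,-4.3,25],[0,0,0,0,-5,0,25],[0,0,0,0,0,0,25]],
])

```text
clock: 60.77
eef_pos: [0.6245, 0.1015, 0.2248]
eef_rot: [[0.995, -0.097, -0.009], [-0.097, -0.995, -0.004], [-0.009, 0.005, -1.0]]
contact_force: [-0.7, -0.9, -0.5]
grip_width: 0.0237
```

Run:
```python
from h import *
st();print(loc())
M=toolR(WY)
plan([(wp(97,147,225),M,8,25)],25)
```

```text
60.7667 [0.6245 0.1015 0.2248] q [-42.6  30.5  43.5  91.8 -22.1  67.2   0.2] F [-0.7 -0.9 -0.5] g 0.0237
[[0.995, -0.097, -0.009], [-0.097, -0.995, -0.004], [-0.009, 0.005, -1.0]]
[-21.2382 155.9304 212.7608]
8
[[0.001,0.001,-0.0,14.8,1.1,-1.7,25],[0.001,0.001,-0.0,14.8,1.1,-1.6,25],[0.001,0.001,-0.0,14.8,1.1,-1.6,25],[0.001,0.001,-0.0,14.8,1.1,-1.6,25],[0.001,0.001,-0.0,14.8,1.1,-1.6,25],[0.001,0.001,-0.0,14.8,1.1,-1.6,25],[0.001,0.001,-0.0,14.8,1.1,-1.6,25],[0.001,0.001,-0.0,14.8,1.1,-1.5,25]]
```

Call:
send_rows([
  [[0,0,0,14.8,1.1,-1.7,25],[0,0,0,14.8,1.1,-1.6,25],[0,0,0,14.8,1.1,-1.6,25],[0,0,0,14.8,1.1,-1.6,25],[0,0,0,14.8,1.1,-1.6,25],[0,0,0,14.8,1.1,-1.6,25],[0,0,0,13,1,0,25],[0,0,0,6,0,0,25],[0,0,0,0,0,0,25]],
])

```text
clock: 61.52
eef_pos: [0.733, 0.0709, 0.2243]
eef_rot: [[0.994, -0.105, -0.02], [-0.105, -0.994, -0.007], [-0.019, 0.01, -1.0]]
contact_force: [0.7, -0.3, 0.0]
grip_width: 0.0237
```

Run:
```python
from h import *
st();print(loc())
M=toolR(WY)
w=cam('wrist'); cv2.imwrite('pics/w40.png',w['img']); 
for ph in (2.2,2.24,2.28): print(proj(w,[knob(ph,165),knob(ph,117)]).ravel())
plan([(wp(97,147,170),M,5,25)],25)
```

```text
61.5167 [0.733  0.0709 0.2243] q [-31.4  41.9  41.   73.6 -26.5  75.2   3.3] F [ 0.7 -0.3  0. ] g 0.0237
[[0.994, -0.105, -0.02], [-0.105, -0.994, -0.007], [-0.019, 0.01, -1.0]]
[ 89.6677 135.6071 212.2809]
[325.6887 211.1833 326.0058 273.028 ]
[329.4084 210.5744 329.533  271.9869]
[332.9516 209.9462 332.8955 270.9093]
5
[[0.002,0.004,-0.002,1.7,-2.4,8.4,25],[0.002,0.004,-0.002,1.7,-2.4,8.4,25],[0.002,0.004,-0.002,1.7,-2.4,8.4,25],[0.002,0.004,-0.002,1.6,-2.4,8.4,25],[0.002,0.004,-0.002,1.6,-2.3,8.4,25]]
```

Call:
send_rows([
  [[0.002,0.004,0.002,2,-4,2,25],[0.002,0.004,0.002,2,-4,4,25],[0.002,0.004,0.002,1.7,-3,7,25],[0.002,0.004,0.002,1.6,-2,8.4,25],[0.002,0.004,0.002,1.6,-2,8,25],[0,0,0,0,0,0,25]],
])

```text
clock: 62.07
eef_pos: [0.7414, 0.087, 0.1912]
eef_rot: [[0.993, -0.115, 0.002], [-0.115, -0.993, 0.002], [0.002, -0.003, -1.0]]
contact_force: [0.2, 0.2, 0.1]
grip_width: 0.0229
```

Run:
```python
from h import *
st();print(loc())
M=toolR(WY)
w=cam('wrist'); crop(w,220,150,200,200,3,'w41.png'); 
print(knob(2.24,147))
plan([(knob(2.24,145)+[0,0,.001],M,6,25)],25)
```

```text
62.0667 [0.7414 0.087  0.1912] q [-32.   43.6  40.1  75.  -28.2  71.1   2.5] F [0.2 0.2 0.1] g 0.0229
[[0.993, -0.115, 0.002], [-0.115, -0.993, 0.002], [0.002, -0.003, -1.0]]
[ 96.4952 152.4485 179.1823]
[0.7411 0.0816 0.1467]
6
[[-0.0,-0.0,-0.004,0.0,1.2,7.4,25],[-0.0,-0.0,-0.004,0.0,1.2,7.4,25],[-0.0,-0.0,-0.004,0.0,1.2,7.4,25],[-0.0,-0.0,-0.004,0.0,1.2,7.4,25],[-0.0,-0.0,-0.004,0.0,1.2,7.4,25],[-0.0,-0.0,-0.004,0.0,1.2,7.4,25]]
```

Call:
send_rows([
  [[0,0,-0.004,0,1.2,7.4,25],[0,0,-0.004,0,1.2,7.4,25],[0,0,-0.004,0,1.2,7.4,25],[0,0,-0.004,0,1.2,7.4,25],[0,0,-0.004,0,1,7.4,25],[0,0,-0.004,0,1,6,25],[0,0,0,0,0,1,25],[0,0,0,0,0,0,0],[0,0,0,0,0,0,0],[0,0,0,0,0,0,0],[0,0,0,0,0,0,0]],
])

```text
clock: 63.03
eef_pos: [0.7404, 0.0784, 0.143]
eef_rot: [[0.996, -0.09, 0.002], [-0.09, -0.996, 0.001], [0.002, -0.002, -1.0]]
contact_force: [-1.2, -0.1, -1.7]
grip_width: 0.0108
```

Run:
```python
from h import *
st();print(loc())
ph,y=kph();plan(karc(ph,1.6,8,y=y),0)
```

```text
63.0333 [0.7404 0.0784 0.143 ] q [-30.9  45.8  38.6  77.6 -29.2  66.5   5.6] F [-1.2 -0.1 -1.7] g 0.0108
[[0.996, -0.09, 0.002], [-0.09, -0.996, 0.001], [0.002, -0.002, -1.0]]
[ 96.2858 143.777  131.0178]
prop 2.248051495835271 r 83.4314610348489 y 143.77383901515498
8
[[-0.002,-0.001,0.004,-4.5,-0.0,-5.3,0],[-0.0,-0.0,0.0,-5.8,0.0,-3.6,0],[-0.0,0.0,-0.0,-6.1,0.0,-3.1,0],[0.0,-0.0,-0.0,-6.4,-0.0,-2.6,0],[0.0,-0.0,-0.0,-6.5,0.0,-2.1,0],[0.0,-0.0,-0.0,-6.7,-0.0,-1.6,0],[0.0,-0.0,-0.0,-6.8,-0.0,-1.0,0],[0.0,-0.0,-0.0,-6.9,0.0,-0.5,0]]
```

Call:
send_rows([
  [[0,0,0.002,-4.5,0,-4.5,0],[0,0,0,-5.5,0,-3.8,0],[0,0,0,-5.8,0,-3.1,0],[0,0,0,-6,0,-2.6,0],[0,0,0,-6.2,0,-2,0],[0,0,0,-6.3,0,-1.4,0],[0,0,0,-6.4,0,-0.8,0]],
])

```text
clock: 63.62
eef_pos: [0.6966, 0.0825, 0.1639]
eef_rot: [[0.996, -0.092, 0.004], [-0.092, -0.996, 0.002], [0.004, -0.002, -1.0]]
contact_force: [1.5, -0.9, -3.0]
grip_width: 0.0109
```

Run:
```python
from h import *
st()
ph,y=kph();plan(karc(ph,1.0,8,y=y),0)
```

```text
63.6167 [0.6966 0.0825 0.1639] q [-34.6  40.4  40.1  84.5 -27.5  64.9   5.1] F [ 1.5 -0.9 -3. ] g 0.0109
[[0.996, -0.092, 0.004], [-0.092, -0.996, 0.002], [0.004, -0.002, -1.0]]
prop 1.6676437868357208 r 86.29325325931863 y 143.7661719431605
8
[[-0.002,-0.004,0.002,-7.2,-0.0,0.9,0],[-0.0,-0.0,-0.0,-7.1,0.0,0.2,0],[0.0,0.0,-0.0,-7.0,-0.0,0.8,0],[0.0,0.0,-0.0,-7.0,0.0,1.4,0],[0.0,0.0,-0.0,-6.8,-0.0,2.0,0],[0.0,0.0,-0.0,-6.6,-0.0,2.5,0],[0.0,0.0,-0.0,-6.4,0.0,3.1,0],[0.0,0.0,-0.0,-6.1,-0.0,3.6,0]]
```

Call:
send_rows([
  [[0,0,0,-7,0,0.5,0],[0,0,0,-7,0,0.5,0],[0,0,0,-7,0,1.2,0],[0,0,0,-6.8,0,1.8,0],[0,0,0,-6.6,0,2.4,0],[0,0,0,-6.4,0,3,0],[0,0,0,-6.2,0,3.5,0]],
])

```text
clock: 64.2
eef_pos: [0.6476, 0.0874, 0.1548]
eef_rot: [[0.996, -0.091, 0.013], [-0.091, -0.996, 0.004], [0.013, -0.005, -1.0]]
contact_force: [1.0, -1.6, 0.1]
grip_width: 0.0111
```

Run:
```python
from h import *
st()
ph,y=kph();plan(karc(ph,.35,8,y=y),0)
```

```text
64.2 [0.6476 0.0874 0.1548] q [-38.6  35.9  40.9  93.3 -26.5  60.    5. ] F [ 1.  -1.6  0.1] g 0.0111
[[0.996, -0.091, 0.013], [-0.091, -0.996, 0.004], [0.013, -0.005, -1.0]]
prop 1.0810096746597435 r 87.04579897783962 y 144.08501521934872
8
[[-0.005,-0.013,0.002,-5.8,0.0,5.7,0],[0.0,0.0,0.0,-6.3,0.0,4.6,0],[-0.0,-0.0,-0.0,-5.8,-0.0,5.1,0],[0.0,0.0,-0.0,-5.4,0.0,5.6,0],[0.0,0.0,-0.0,-4.8,-0.0,6.1,0],[0.0,0.0,-0.0,-4.2,-0.0,6.5,0],[0.0,0.0,-0.0,-3.6,0.0,6.9,0],[0.0,0.0,-0.0,-3.0,-0.0,7.2,0]]
```

Call:
send_rows([
  [[0,-0.006,0,-5.8,0,4.8,0],[0,-0.006,0,-5.9,0,4.6,0],[0,0,0,-5.6,0,5.1,0],[0,0,0,-5.2,0,5.6,0],[0,0,0,-4.6,0,6.1,0],[0,0,0,-4,0,6.5,0],[0,0,0,-3.5,0,6.8,0]],
])

```text
clock: 64.78
eef_pos: [0.6085, 0.091, 0.111]
eef_rot: [[0.996, -0.091, 0.0], [-0.091, -0.996, 0.004], [0.0, -0.004, -1.0]]
contact_force: [10.0, -2.1, -4.1]
grip_width: 0.0112
```

Run:
```python
from h import *
st()
ph,y=kph();plan(karc(ph,.0,7,y=y),0)
```

```text
64.7833 [0.6085 0.091  0.111 ] q [-40.   35.6  39.8 100.3 -27.7  54.2   5.9] F [10.  -2.1 -4.1] g 0.0112
[[0.996, -0.091, 0.0], [-0.091, -0.996, 0.004], [0.0, -0.004, -1.0]]
prop 0.390890541082204 r 86.73141948845804 y 144.03103632904586
7
[[-0.004,-0.0,0.003,-0.1,0.0,5.1,0],[0.0,-0.0,0.0,-1.4,0.0,4.5,0],[0.0,-0.0,0.0,-1.2,-0.0,4.6,0],[0.0,-0.0,0.0,-0.9,0.0,4.7,0],[0.0,-0.0,0.0,-0.7,-0.0,4.7,0],[0.0,-0.0,0.0,-0.4,-0.0,4.7,0],[0.0,-0.0,0.0,-0.1,0.0,4.7,0]]
```

Call:
send_rows([
  [[0,0,0,0,0,5,0],[0,0,0,-1,0,4.5,0],[0,0,0,-1,0,4.6,0],[0,0,0,-0.8,0,4.7,0],[0,0,0,-0.6,0,4.7,0],[0,0,0,0,0,4,0],[0,0,0,0,0,2,0],[0,0,0,0,0,0,0]],
])

```text
clock: 65.45
eef_pos: [0.6034, 0.0919, 0.0773]
eef_rot: [[0.996, -0.091, -0.001], [-0.091, -0.996, 0.005], [-0.002, -0.005, -1.0]]
contact_force: [1.3, 0.3, 2.2]
grip_width: 0.0111
```

Run:
```python
from h import *
st()
ph,y=kph()
s=cam('side'); crop(s,190,60,130,160,4,'s15.png')
```

```text
65.45 [0.6034 0.0919 0.0773] q [-39.1  37.7  38.1 101.9 -29.6  50.7   7.3] F [1.3 0.3 2.2] g 0.0111
[[0.996, -0.091, -0.001], [-0.091, -0.996, 0.005], [-0.002, -0.005, -1.0]]
prop -0.008296583527900062 r 85.31058322998236 y 144.45073511177813
```

Call:
send_rows([
  [[0,0,0,0,0,0,15],[0,0,0,0,0,0,30],[0,0,0,0,0,0,30],[0,0,0,0,0,0,30],[0,0,0,0,0,-8,30],[0,0,0,0,0,-15,30],[0,0,0,0,0,-25,30],[0,0,0,0,0,-30,30],[0,0,0,0,0,-35,30],[0,0,0,0,0,-35,30],[0,0,0,0,0,-35,30],[0,0,0,0,0,-35,30],[0,0,0,0,0,-30,30],[0,0,0,0,0,-20,30]],
])

```text
clock: 66.67
eef_pos: [0.5997, 0.0887, 0.3562]
eef_rot: [[0.995, -0.094, -0.013], [-0.094, -0.996, 0.001], [-0.013, 0.0, -1.0]]
contact_force: [0.6, -0.4, -0.5]
grip_width: 0.0277
```

Run:
```python
from h import *
st()
M=toolR(WY)
plan([([.742,-.05,.385],M,9,32)],32)
s=cam('side'); crop(s,190,60,130,160,4,'s16.png')
```

```text
66.6667 [0.5997 0.0887 0.3562] q [-45.9  22.2  47.8  85.6 -16.6  80.3  -2.7] F [ 0.6 -0.4 -0.5] g 0.0277
[[0.995, -0.094, -0.013], [-0.094, -0.996, 0.001], [-0.013, 0.0, -1.0]]
9
[[0.0,0.001,-0.0,17.2,13.9,-3.4,32],[0.0,0.001,-0.0,17.2,13.9,-3.4,32],[0.0,0.001,-0.0,17.2,13.9,-3.4,32],[0.0,0.001,-0.0,17.2,13.9,-3.3,32],[0.0,0.001,-0.0,17.2,13.9,-3.3,32],[0.0,0.001,-0.0,17.2,13.9,-3.3,32],[0.0,0.001,-0.0,17.2,13.9,-3.3,32],[0.0,0.001,-0.0,17.2,13.9,-3.2,32],[0.0,0.001,-0.0,17.2,13.9,-3.2,32]]
```

Call:
send_rows([
  [[0,0.001,0,17.2,13.9,-3.3,32],[0,0.001,0,17.2,13.9,-3.3,32],[0,0.001,0,17.2,13.9,-3.3,32],[0,0.001,0,17.2,13.9,-3.3,32],[0,0.001,0,17.2,13.9,-3.3,32],[0,0.001,0,17.2,13.9,-3.3,32],[0,0.001,0,14,12,-3.3,32],[0,0,0,8,6,-3.3,32],[0,0,0,0,0,0,32]],
])

```text
clock: 67.47
eef_pos: [0.719, -0.0287, 0.3916]
eef_rot: [[0.996, -0.092, 0.001], [-0.092, -0.996, 0.004], [0.0, -0.004, -1.0]]
contact_force: [-0.0, -0.4, -0.4]
grip_width: 0.0301
```

```bash
python3 - <<'E'
from h import *
st()
o=get_obs()
import numpy as np
plan([(np.array([0.743,-0.0515,0.385]),toolR(WY),3,32)],32)
E
sed -n 1,200p h.py | tail -70
```

```text
67.4667 [ 0.719  -0.0287  0.3916] q [-24.7  35.3  45.8  63.4 -24.7  90.4  10. ] F [-0.  -0.4 -0.4] g 0.0301
[[0.996, -0.092, 0.001], [-0.092, -0.996, 0.004], [0.0, -0.004, -1.0]]
3
[[-0.001,-0.0,0.001,8.7,6.8,2.2,32],[-0.001,-0.0,0.001,8.7,6.8,2.2,32],[-0.001,-0.0,0.001,8.7,6.8,2.2,32]]
    uv=np.atleast_2d(uv).astype(float)
    d=np.c_[(uv[:,0]-c['cx'])/c['F'],(uv[:,1]-c['cy'])/c['F'],np.ones(len(uv))]@c['T'][:3,:3].T
    o=c['T'][:3,3]; return o+d*((z-o[2])/d[:,2])[:,None]
def crop(c,x0,y0,w,h,s,name):
    cv2.imwrite('pics/'+name,cv2.resize(c['img'][y0:y0+h,x0:x0+w],None,fx=s,fy=s,interpolation=cv2.INTER_CUBIC))
from scipy.optimize import least_squares
def fit(obs,z0,x0):
    # obs: list of (cam, uv, localpt)
    def r(p):
        Rz=R.from_euler('z',p[2]).as_matrix(); out=[]
        for c,uv,l in obs:
            out.append(proj(c,Rz@np.array(l)+[p[0],p[1],z0])[0]-uv)
        return np.ravel(out)
    s=least_squares(r,x0,loss='soft_l1',f_scale=1.5); return s.x,r(s.x).reshape(-1,2)
np.set_printoptions(precision=4,suppress=True)
WELL=np.array([.6292,-.0566,.012]); WY=-.0935
def wp(
[... 2247 characters left out ...]
=get_obs(); p=np.array(o['eef_pos'])-.002*np.array(o['eef_rot'])[:,2]
    l=R.from_euler('z',-WY).as_matrix()@(p-WELL)*1e3; d=l-[44,0,68]
    ph=np.arctan2(d[2],-d[0]); print('prop',ph,'r',np.hypot(d[0],d[2]),'y',l[1]); return ph,l[1]
def loc(p=None):
    p=np.array(get_obs()['eef_pos']) if p is None else p
    return R.from_euler('z',-WY).as_matrix()@(p-WELL)*1e3
def q4(hx,hy,z): return [np.array(a)/1e3 for a in ((-hx,hy,z),(hx,hy,z),(hx,-hy,z),(-hx,-hy,z))]
def fitq(c,x0,y0,s,groups,init):
    ob=[(c,(x0+a[0]/s,y0+a[1]/s),b) for P,Q in groups for a,b in zip(P,Q)]
    p,r=fit(ob,0,init); print(p,np.degrees(p[2]),np.abs(r).max()); return p
WELL=WELL+R.from_euler('z',WY).as_matrix()[:,1]*.001
```

Call:
send_rows([
  [[0,0,0,9,8,2,32],[0,0,0,9,8,2,32],[0,0,0,7,5,2,32],[0,0,0,0,0,0,32]],
])

```text
clock: 67.8
eef_pos: [0.7416, -0.0518, 0.3856]
eef_rot: [[0.996, -0.092, 0.0], [-0.092, -0.996, 0.004], [0.0, -0.004, -1.0]]
contact_force: [-0.4, 1.2, -0.5]
grip_width: 0.0301
```

Run:
```python
from h import *
st(); plan([(np.array([0.743,-0.0515,0.3155]),toolR(WY),5,32)],32); print(bar(1.501))
```

```text
67.8 [ 0.7416 -0.0518  0.3856] q [-20.7  38.3  45.1  59.1 -26.3  91.6  11.5] F [-0.4  1.2 -0.5] g 0.0301
[[0.996, -0.092, 0.0], [-0.092, -0.996, 0.004], [0.0, -0.004, -1.0]]
5
[[-0.001,-0.0,0.0,0.3,-0.0,14.0,32],[-0.001,-0.0,0.0,0.3,-0.0,14.0,32],[-0.001,-0.0,0.0,0.3,-0.1,14.0,32],[-0.001,-0.0,0.0,0.3,-0.1,14.0,32],[-0.001,-0.0,0.0,0.3,-0.1,14.0,32]]
[ 0.7428 -0.0546  0.3123]
```

Call:
send_rows([
  [[0,0,0,0.5,0,14,32],[0,0,0,0.5,0,14,32],[0,0,0,0.5,0,14,32],[0,0,0,0,0,14,32],[0,0,0,0,0,11,32],[0,0,0,0,0,0,32],[0,0,0,0,0,0,0],[0,0,0,0,0,0,0],[0,0,0,0,0,0,0],[0,0,0,0,0,0,0],[0,0,0,0,0,0,0]],
])

```text
clock: 68.72
eef_pos: [0.7411, -0.0465, 0.3195]
eef_rot: [[0.996, -0.089, 0.003], [-0.089, -0.996, 0.004], [0.003, -0.005, -1.0]]
contact_force: [1.0, -0.0, -8.2]
grip_width: 0.0088
```

Run:
```python
from h import *
st(); t=bth(); plan(arc(t,t-.3,0,3,8),0)
```

```text
68.7167 [ 0.7411 -0.0465  0.3195] q [-22.5  39.2  44.4  66.4 -26.7  84.   12.6] F [ 1.  -0.  -8.2] g 0.0088
[[0.996, -0.089, 0.003], [-0.089, -0.996, 0.004], [0.003, -0.005, -1.0]]
hood est 1.4906441911761334 radial err mm [0.5025 7.8387 9.201 ]
8
[[-0.005,0.004,0.004,-8.0,7.9,9.5,0],[0.0,0.007,-0.0,-8.2,-0.0,0.6,0],[-0.0,0.007,0.0,-8.1,-0.0,0.9,0],[0.0,0.007,0.0,-8.1,0.0,1.1,0],[0.0,0.007,-0.0,-8.1,0.0,1.4,0],[-0.0,0.007,-0.0,-8.0,-0.0,1.6,0],[0.0,0.007,0.0,-8.0,-0.0,1.9,0],[0.0,0.007,-0.0,-7.9,-0.0,2.1,0]]
```

Call:
send_rows([
  [[0,0,0,0,0,0,30],[0,0,0,0,0,0,30],[0,0,0,0.5,2,6,30],[0,0,0,0,0,0,30],[0,0,0,0,0,0,0],[0,0,0,0,0,0,0],[0,0,0,0,0,0,0],[0,0,0,0,0,0,0],[0,0,0,0,0,0,0]],
])

```text
clock: 69.47
eef_pos: [0.7419, -0.0495, 0.3143]
eef_rot: [[0.996, -0.089, 0.005], [-0.09, -0.996, 0.004], [0.005, -0.005, -1.0]]
contact_force: [-0.4, 0.6, -0.6]
grip_width: 0.009
```

Run:
```python
from h import *
st(); t=bth(); plan(arc(t,t-.3,0,3,8),0)
```

```text
69.4667 [ 0.7419 -0.0495  0.3143] q [-22.3  39.4  44.4  66.8 -26.8  83.3  12.9] F [-0.4  0.6 -0.6] g 0.009
[[0.996, -0.089, 0.005], [-0.09, -0.996, 0.004], [0.005, -0.005, -1.0]]
hood est 1.4947627785054018 radial err mm [0.3794 4.9556 4.0356]
8
[[-0.005,0.002,0.004,-8.1,5.0,4.3,0],[0.0,0.007,0.0,-8.2,-0.0,0.6,0],[-0.0,0.007,0.0,-8.1,-0.0,0.8,0],[0.0,0.007,-0.0,-8.1,-0.0,1.1,0],[0.0,0.007,-0.0,-8.1,0.0,1.3,0],[0.0,0.007,-0.0,-8.0,0.0,1.6,0],[-0.0,0.007,0.0,-8.0,-0.0,1.8,0],[0.0,0.007,0.0,-7.9,-0.0,2.1,0]]
```

Call:
send_rows([
  [[0,0.004,0,-8.1,0,0.6,0],[0,0.007,0,-8.1,0,0.8,0],[0,0.007,0,-8.1,0,1,0],[0,0.007,0,-8.1,0,1.2,0],[0,0.007,0,-8.1,0,1.4,0],[0,0.007,0,-8,0,1.7,0],[0,0.007,0,-8,0,1.9,0],[0,0,0,0,0,0,0]],
])

```text
clock: 70.13
eef_pos: [0.6857, -0.0441, 0.3066]
eef_rot: [[0.994, -0.088, 0.061], [-0.088, -0.996, -0.0], [0.06, -0.005, -0.998]]
contact_force: [1.5, -2.6, -8.7]
grip_width: 0.009
```

Run:
```python
from h import *
st(); t=bth(); plan(arc(t,t-.35,3,7,9),0)
```

```text
70.1333 [ 0.6857 -0.0441  0.3066] q [-29.1  31.2  46.6  80.9 -23.8  74.2  13.4] F [ 1.5 -2.6 -8.7] g 0.009
[[0.994, -0.088, 0.061], [-0.088, -0.996, -0.0], [0.06, -0.005, -0.998]]
hood est 1.238117269739478 radial err mm [-0.837   5.1473  4.6092]
9
[[-0.005,-0.0,0.005,-7.2,5.1,6.6,0],[-0.0,0.008,0.0,-8.2,-0.0,2.3,0],[-0.0,0.008,-0.0,-8.1,-0.0,2.6,0],[-0.0,0.008,0.0,-8.0,0.0,2.8,0],[-0.0,0.008,0.0,-7.9,0.0,3.1,0],[-0.0,0.008,0.0,-7.8,0.0,3.3,0],[0.0,0.008,0.0,-7.7,-0.0,3.6,0],[-0.0,0.008,-0.0,-7.6,-0.0,3.8,0],[-0.0,0.008,-0.0,-7.5,0.0,4.0,0]]
```

Call:
send_rows([
  [[0,0.002,0,-8,0,2.6,0],[0,0.007,0,-8.1,0,2.6,0],[0,0.007,0,-8.1,0,2.8,0],[0,0.007,0,-8,0,3,0],[0,0.007,0,-7.9,0,3.2,0],[0,0.007,0,-7.8,0,3.4,0],[0,0.007,0,-7.7,0,3.6,0],[0,0.007,0,-7.6,0,3.8,0],[0,0.007,0,-7.5,0,4,0],[0,0,0,0,0,0,0]],
])

```text
clock: 70.97
eef_pos: [0.6191, -0.0378, 0.2734]
eef_rot: [[0.989, -0.088, 0.123], [-0.088, -0.996, -0.005], [0.123, -0.006, -0.992]]
contact_force: [-0.4, -2.2, -3.9]
grip_width: 0.0088
```

Run:
```python
from h import *
st(); t=bth(); plan(arc(t,t-.35,7,11,9),0)
```

```text
70.9667 [ 0.6191 -0.0378  0.2734] q [-36.8  22.6  48.9  96.9 -20.   62.   12.2] F [-0.4 -2.2 -3.9] g 0.0088
[[0.989, -0.088, 0.123], [-0.088, -0.996, -0.005], [0.123, -0.006, -0.992]]
hood est 0.9005630245722646 radial err mm [-1.6874  5.3243  3.0805]
9
[[-0.006,0.007,0.005,-5.6,5.2,7.4,0],[0.0,0.008,-0.0,-7.3,0.0,4.4,0],[0.0,0.008,-0.0,-7.1,0.0,4.6,0],[0.0,0.008,-0.0,-7.0,0.0,4.8,0],[0.0,0.008,0.0,-6.8,-0.0,5.1,0],[0.0,0.008,-0.0,-6.6,-0.0,5.3,0],[0.0,0.008,-0.0,-6.5,0.0,5.5,0],[-0.0,0.008,-0.0,-6.3,-0.0,5.7,0],[-0.0,0.008,0.0,-6.1,0.0,5.9,0]]
```

Call:
send_rows([
  [[0,0.005,0,-7,0,4.6,0],[0,0.008,0,-7.3,0,4.4,0],[0,0.008,0,-7.1,0,4.6,0],[0,0.008,0,-7,0,4.8,0],[0,0.008,0,-6.8,0,5.1,0],[0,0.008,0,-6.6,0,5.3,0],[0,0.008,0,-6.5,0,5.5,0],[0,0.008,0,-6.3,0,5.7,0],[0,0.008,0,-6.1,0,5.9,0],[0,0,0,0,0,0,0]],
])

```text
clock: 71.8
eef_pos: [0.5673, -0.0328, 0.22]
eef_rot: [[0.978, -0.09, 0.19], [-0.089, -0.996, -0.011], [0.19, -0.007, -0.982]]
contact_force: [-1.4, -0.0, -3.9]
grip_width: 0.0094
```

Run:
```python
from h import *
st(); t=bth(); plan(arc(t,t-.3,11,14,9),0)
```

```text
71.8 [ 0.5673 -0.0328  0.22  ] q [-41.9  17.   49.8 110.7 -18.   48.3  11.1] F [-1.4 -0.  -3.9] g 0.0094
[[0.978, -0.09, 0.19], [-0.089, -0.996, -0.011], [0.19, -0.007, -0.982]]
hood est 0.561866569639597 radial err mm [-1.8039  5.4173  1.6324]
9
[[-0.007,0.006,0.002,-3.2,5.3,7.1,0],[-0.0,0.006,0.0,-5.0,-0.0,5.3,0],[-0.0,0.006,0.0,-4.9,0.0,5.4,0],[0.0,0.006,0.0,-4.7,-0.0,5.5,0],[-0.0,0.006,-0.0,-4.6,0.0,5.6,0],[0.0,0.006,0.0,-4.4,-0.0,5.8,0],[0.0,0.006,0.0,-4.3,0.0,5.9,0],[-0.0,0.006,0.0,-4.1,0.0,6.0,0],[-0.0,0.006,-0.0,-3.9,-0.0,6.1,0]]
```

Call:
send_rows([
  [[0,0.005,0,-4.5,0,5.5,0],[0,0.006,0,-5,0,5.3,0],[0,0.006,0,-4.9,0,5.4,0],[0,0.006,0,-4.7,0,5.5,0],[0,0.006,0,-4.6,0,5.6,0],[0,0.006,0,-4.4,0,5.8,0],[0,0.006,0,-4.3,0,5.9,0],[0,0.006,0,-4.1,0,6,0],[0,0.006,0,-3.9,0,6.1,0],[0,0,0,0,0,0,0]],
])

```text
clock: 72.63
eef_pos: [0.5382, -0.0301, 0.1594]
eef_rot: [[0.967, -0.091, 0.239], [-0.089, -0.996, -0.015], [0.24, -0.007, -0.971]]
contact_force: [-2.4, 2.1, -2.9]
grip_width: 0.0092
```

Run:
```python
from h import *
st(); t=bth(); plan(arc(t,0.02,14.5,16,9),0)
```

```text
72.6333 [ 0.5382 -0.0301  0.1594] q [-41.5  17.1  47.5 120.  -21.4  36.   14. ] F [-2.4  2.1 -2.9] g 0.0092
[[0.967, -0.091, 0.239], [-0.089, -0.996, -0.015], [0.24, -0.007, -0.971]]
hood est 0.25569038350734996 radial err mm [-1.402   5.3754  0.6093]
9
[[-0.007,0.014,0.001,-1.2,5.3,5.9,0],[0.0,0.003,0.0,-2.9,0.0,4.9,0],[0.0,0.003,0.0,-2.8,0.0,5.0,0],[0.0,0.003,-0.0,-2.6,0.0,5.1,0],[-0.0,0.003,0.0,-2.5,-0.0,5.1,0],[0.0,0.003,-0.0,-2.4,0.0,5.2,0],[0.0,0.003,0.0,-2.3,-0.0,5.2,0],[0.0,0.003,0.0,-2.2,0.0,5.3,0],[0.0,0.003,-0.0,-2.0,-0.0,5.3,0]]
```

Call:
send_rows([
  [[0,0.004,0,-2.5,0,5,0],[0,0.003,0,-2.9,0,4.9,0],[0,0.003,0,-2.8,0,5,0],[0,0.003,0,-2.6,0,5.1,0],[0,0.003,0,-2.5,0,5.1,0],[0,0.003,0,-2.4,0,5.2,0],[0,0.003,0,-2.3,0,5.2,0],[0,0.003,0,-2,0,4.5,0],[0,0,0,0,0,0,0]],
])

```text
clock: 73.38
eef_pos: [0.529, -0.0292, 0.1125]
eef_rot: [[0.96, -0.091, 0.265], [-0.089, -0.996, -0.018], [0.265, -0.006, -0.964]]
contact_force: [-1.6, 1.2, -3.2]
grip_width: 0.0089
```

Run:
```python
from h import *
st(); t=bth()
```

```text
73.3833 [ 0.529  -0.0292  0.1125] q [-37.1  19.9  42.2 124.3 -27.9  27.7  19.7] F [-1.6  1.2 -3.2] g 0.0089
[[0.96, -0.091, 0.265], [-0.089, -0.996, -0.018], [0.265, -0.006, -0.964]]
hood est 0.037899013818023096 radial err mm [-1.1548  5.4207  0.1543]
```

Call:
send_rows([
  [[0,0,0,-1,0,3,0],[0,0,0,-0.7,0,3,0],[0,0,0,0,0,0,0]],
])

```text
clock: 73.63
eef_pos: [0.5286, -0.0291, 0.1056]
eef_rot: [[0.96, -0.091, 0.264], [-0.089, -0.996, -0.018], [0.265, -0.006, -0.964]]
contact_force: [-3.2, 2.0, 3.7]
grip_width: 0.0088
```

Call:
send_rows([
  [[0,0,0,-0.6,0,2.5,0],[0,0,0,0,0,0,0]],
])

```text
clock: 73.8
eef_pos: [0.5291, -0.0292, 0.1038]
eef_rot: [[0.96, -0.091, 0.265], [-0.09, -0.996, -0.016], [0.265, -0.008, -0.964]]
contact_force: [-3.4, 1.0, -4.5]
grip_width: 0.009
```

Call:
send_rows([
  [[0,0,0,-0.8,0,3,0],[0,0,0,-0.5,0,2,0],[0,0,0,0,0,0,0]],
])

```text
clock: 74.05
eef_pos: [0.53, -0.0294, 0.1005]
eef_rot: [[0.959, -0.092, 0.267], [-0.092, -0.996, -0.014], [0.267, -0.011, -0.964]]
contact_force: [-3.9, 0.8, -3.4]
grip_width: 0.0089
```

Call:
send_rows([
  [[0,0,0,0,0,0,40],[0,0,0,0,0,0,40],[0,0,0,0,0,0,40],[0,0,0,0,0,-8,40],[0,0,0,0,0,-14,40],[0,0,0,0,0,-20,40],[0,0,0,0,0,-20,40],[0,0,0,0,0,-20,40],[0,0,0,0,0,-20,40],[0,0,0,0,0,-10,40],[0,0,0,0,0,0,40]],
])

```text
clock: 74.97
eef_pos: [0.5, -0.0311, 0.2153]
eef_rot: [[0.958, -0.098, 0.269], [-0.097, -0.995, -0.017], [0.269, -0.01, -0.963]]
contact_force: [-0.9, 0.4, 0.1]
grip_width: 0.0379
```

Run:
```python
from h import *
st(); c=cam('side'); cv2.imwrite('pics/fin_s.png',c['img']); c=cam('top'); cv2.imwrite('pics/fin_t.png',c['img'])
```

```text
74.9667 [ 0.5    -0.0311  0.2153] q [-54.6   4.1  56.7 123.   -4.5  39.2  -0.9] F [-0.9  0.4  0.1] g 0.0379
[[0.958, -0.098, 0.269], [-0.097, -0.995, -0.017], [0.269, -0.01, -0.963]]
```

View pics/fin_s.png

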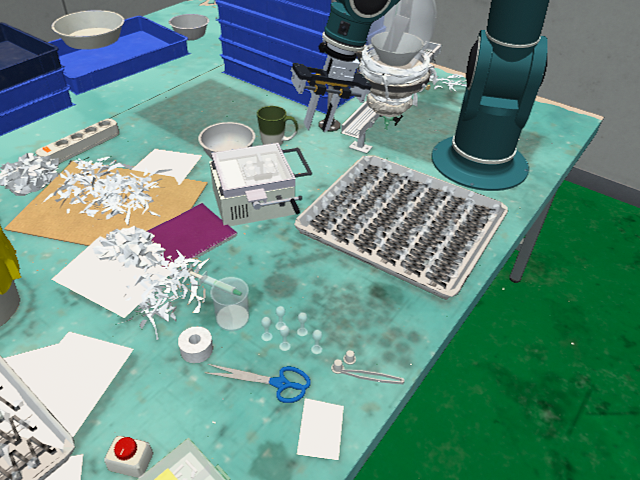

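View pics/fin_t.png

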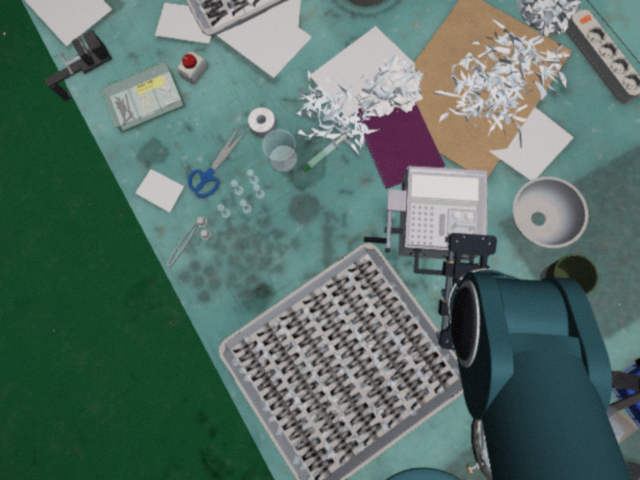

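Run:
```python
from h import *
c=cam('side'); crop(c,195,125,130,100,6,'fin_c.png')
print(proj(c,bar(0)),proj(c,bar(.03)),proj(c,bar(.1)),proj(c,bar(0)-R.from_euler('z',WY).as_matrix()[:,1]*.055), proj(c,knob(0)),proj(c,knob(0.12)))
for y in (-55,55):
  for th in (0,.03,.06): 
    b=bar(th); l=loc(b); print(y,th,(proj(c,wp(l[0],y,l[2]))[0]-[195,125])*6)
for ph in (0,.12): print([(proj(c,knob(ph,y))[0]-[195,125])*6 for y in (115,165)])
```

```text
[[304.6636 162.2949]] [[304.5268 160.1469]] [[303.9089 155.1508]] [[298.4687 150.4849]] [[295.2163 207.0055]] [[294.9775 203.6506]]
-55 0 [613.2058 138.4077]
-55 0.03 [612.2696 125.6831]
-55 0.06 [610.8881 112.9764]
55 0 [688.8224 282.5643]
55 0.03 [688.0865 269.5747]
55 0.06 [686.8823 256.6062]
[array([580.9351, 447.1855]), array([616.4623, 525.4312])]
[array([579.4145, 427.1371]), array([615.0965, 505.2465])]
```

View pics/fin_c.png

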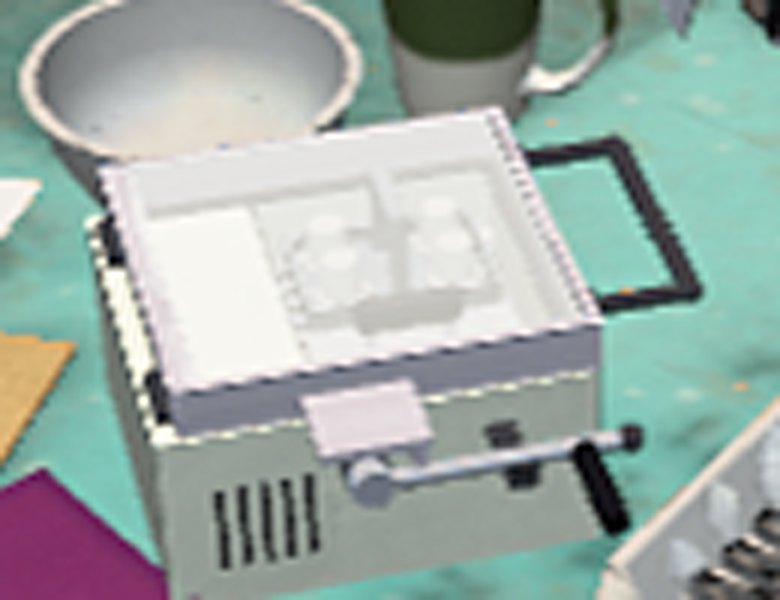

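The zoomed side view shows three things:
- **Hood:** the handle corner is at (688,293), which matches the prediction for 0 rad, and there is no gap at the rim.
- **Prop rod:** the knob runs from (580,447) to (617,525), which matches stowed.
- **Tray:** it stands level, seen through the clear top.

The gripper is clear, so I am handing in.

```bash
python3 -c "
from plant import hand_in
print(hand_in())"
```

```text
the job is handed in; nothing more can be done
None
```

The drying box is recharged, loaded and shut, and I handed the job in at about 75 s of the 210 s; the hand-in reports no verdict.

I propped the hood and laid both cartridges flat on the well floor. The shelf went on its ledges, and the single tray (no second one was present) went level on the shelf. Then I took the hood to its rear stop, stowed the rod, lowered the hood by its handle until shut, and backed the gripper away.

**Last checks**
- **Hood:** the handle's corner in the side picture sits within about 2 px of where a fully shut hood should put it, with no gap at the rim.
- **Prop rod:** the knob appears where the stowed position (0 rad) should put it.
- **Tray:** it looks level through the clear top.
- **Gripper:** it is about 115 mm above the handle, with outside force under 1 N.

**Less certain**
- **Final press:** the force reading did not rise steadily, because the fingers slid along the bar. I judged the hood shut from the picture.
- **Cartridges:** they sit under the shelf and could not be seen again at the end. I last checked them before the shelf went in.

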